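# Tidy the stationery into the revolving organiser

## Task

Tidy the table: put every box of staples down into a plain pocket of the revolving organiser, one box to a pocket, the steel bulldog clip into the pocket whose outer wall has a notch, and the two rolls of tape flat into the two round recesses of the wooden tray. Leave the organiser turned so that the notch squarely faces the pointer on its foot, and do not shove the stapler, pencil case, ramekin, mug or glue stick about.

Things in the scene. Friction and masses are not known exactly. Their poses are not given: they have to be found in the camera images.
- organiser: fixed round foot of the revolving organiser; origin on the table at the turning axis. Its -x axis runs along the pointer, a flat dark steel bar on the table 16 mm wide and 6 mm high, that lies on the table from under the turntable out to 181 mm from the axis
- turntable (a joint): angle of the six-pocket wooden turntable (262 mm across) about the vertical, rad, counter-clockwise from above positive, -3.6 to 3.6; at 0 the notched pocket faces the pointer. It turns stiffly and stays where it is left
- handle (a point): centre of the top of the aluminium handle on the turntable's axis, 118 mm above the table: an upright flat bar 50 mm long along this point's x (radial, in line with the notched pocket), 14 mm thick along its y, its lower edge 78 mm above the table on a 32 mm round stem
- pocket0 (a point): centre of the floor of the notched pocket (a 34 mm gap in the middle of its outer wall, 125 mm from the axis), 14 mm above the table, 87 mm from the axis. All pockets: inside 74 mm radially by 54 mm across, walls 3 mm thick and 16 mm high (tops 30 mm above the table), open above; the wedges between pockets are solid, level with the wall tops.
- pocket1 (a point): centre of the floor of plain pocket 1 (whole outer wall), 60 degrees counter-clockwise from the notched one; as pocket0 otherwise. Site axes are the turntable's: radial is the line from handle to the pocket
- pocket2 (a point): centre of the floor of plain pocket 2 (whole outer wall), 120 degrees counter-clockwise from the notched one; as pocket0 otherwise. Site axes are the turntable's: radial is the line from handle to the pocket
- pocket3 (a point): centre of the floor of plain pocket 3 (whole outer wall), 180 degrees counter-clockwise from the notched one; as pocket0 otherwise. Site axes are the turntable's: radial is the line from handle to the pocket
- pocket4 (a point): centre of the floor of plain pocket 4 (whole outer wall), 240 degrees counter-clockwise from the notched one; as pocket0 otherwise. Site axes are the turntable's: radial is the line from handle to the pocket
- pocket5 (a point): centre of the floor of plain pocket 5 (whole outer wall), 300 degrees counter-clockwise from the notched one; as pocket0 otherwise. Site axes are the turntable's: radial is the line from handle to the pocket
- box1: cardboard box of staples, 60 (x) x 40 (y) x 40 (z) mm, about 90 g; origin at its centre; may be absent
- box2: cardboard box of staples, 60 (x) x 40 (y) x 40 (z) mm, about 90 g; origin at its centre; may be absent
- box3: cardboard box of staples, 60 (x) x 40 (y) x 40 (z) mm, about 90 g; origin at its centre; may be absent
- box4: cardboard box of staples, 60 (x) x 40 (y) x 40 (z) mm, about 90 g; origin at its centre; may be absent
- box5: cardboard box of staples, 60 (x) x 40 (y) x 40 (z) mm, about 90 g; origin at its centre; may be absent
- clip: steel bulldog clip on its broad flat back, 64 (x) x 36 (y) mm; origin 20 mm above its underside in its middle, z up. Heights from its underside: the body tapers to 18 mm wide at 26 mm high (ridge to 34 mm); the two handles stand up together in its middle from there to 48 mm high, 36 mm long (x) and 14 mm thick (y), to be pinched across y
- tape1: roll of clear tape lying flat, 60 mm across, 25 mm high, with a 30 mm hole through a cardboard core, 60 g; origin at its centre, z along its axis
- tape2: roll of clear tape lying flat, 60 mm across, 25 mm high, with a 30 mm hole through a cardboard core, 60 g; origin at its centre, z along its axis
- tape_tray_hole0 (a point): centre of the mouth of recess 0, level with the block's top, 16 mm above the table. The tray is a fixed dark wooden block 88 (x) x 166 (y) mm, 16 mm high, with two round recesses 71 mm across and 10 mm deep side by side along y, 78 mm apart; the point has the block's axes
- tape_tray_hole1 (a point): centre of the mouth of recess 1, level with the block's top, 16 mm above the table. The tray is a fixed dark wooden block 88 (x) x 166 (y) mm, 16 mm high, with two round recesses 71 mm across and 10 mm deep side by side along y, 78 mm apart; the point has the block's axes
- stapler: red metal stapler, 150 x 38 mm, 65 high; not part of the job; origin under its centre
- glue_stick: white upright glue stick, 32 mm across, 70 high; not part of the job; origin under its centre
- pencil_case: grey plastic pencil case, 200 x 70 mm, 28 high; not part of the job; origin under its centre
- ramekin: white ceramic ramekin, 84 mm across, 45 high; not part of the job; origin under its centre
- mug: blue ceramic mug, 80 mm across, 90 high; not part of the job; origin under its centre
Things that resemble listed ones, but are neither listed nor needed, are in the scene too. Leave any pink look-alike of the box5 alone.

How it is judged:
At the end, for the whole second after the job is handed in: Boxes in plain pockets, clip in the notched one (within 23 mm of the pocket centre, under 47 mm high), tape rolls flat in the tray's recesses (within 10 mm, centres under 23.5 mm high), the notched pocket's centre within 10 mm of the pointer's line, on its side, all at rest ((horizontal distance between box1 and pocket1 below 0.023 m or horizontal distance between box1 and pocket2 below 0.023 m or horizontal distance between box1 and pocket3 below 0.023 m or horizontal distance between box1 and pocket4 below 0.023 m or horizontal distance between box1 and pocket5 below 0.023 m) and height (world z) of each of box1, box2, box3, box4, box5, clip below 0.047 m and linear speed of each of box1, box2, box3, box4, box5, tape1, tape2, clip below 0.02 m/s and (horizontal distance between box2 and pocket1 below 0.023 m or horizontal distance between box2 and pocket2 below 0.023 m or horizontal distance between box2 and pocket3 below 0.023 m or horizontal distance between box2 and pocket4 below 0.023 m or horizontal distance between box2 and pocket5 below 0.023 m) and (horizontal distance between box3 and pocket1 below 0.023 m or horizontal distance between box3 and pocket2 below 0.023 m or horizontal distance between box3 and pocket3 below 0.023 m or horizontal distance between box3 and pocket4 below 0.023 m or horizontal distance between box3 and pocket5 below 0.023 m) and (horizontal distance between box4 and pocket1 below 0.023 m or horizontal distance between box4 and pocket2 below 0.023 m or horizontal distance between box4 and pocket3 below 0.023 m or horizontal distance between box4 and pocket4 below 0.023 m or horizontal distance between box4 and pocket5 below 0.023 m) and (horizontal distance between box5 and pocket1 below 0.023 m or horizontal distance between box5 and pocket2 below 0.023 m or horizontal distance between box5 and pocket3 below 0.023 m or horizontal distance between box5 and pocket4 below 0.023 m or horizontal distance between box5 and pocket5 below 0.023 m) and (horizontal distance between tape1 and tape_tray_hole0 below 0.01 m or horizontal distance between tape1 and tape_tray_hole1 below 0.01 m) and height (world z) of each of tape1, tape2 below 0.0235 m and (horizontal distance between tape2 and tape_tray_hole0 below 0.01 m or horizontal distance between tape2 and tape_tray_hole1 below 0.01 m) and horizontal distance between clip and pocket0 below 0.023 m and y of pocket0 in the frame of organiser between -0.01 and 0.01 m and x of pocket0 in the frame of organiser below 0 m and velocity of joint turntable between -0.05 and 0.05 rad/s); the robot touches nothing.
It fails at once if a bystander (stapler, pencil case, ramekin, mug, glue stick) is shoved more than 60 mm (distance of any of stapler, glue_stick, pencil_case, ramekin, mug from where it was at the start of the episode above 0.06 m).
Of box1, box2, box3, box4, box5 only 3 to 5 are there at a start; the rules pass over those that are not, and their reading is None.
At some moment in a run one of box1, box2, box3, box4, box5, clip, tape1, tape2 may be knocked a few centimetres aside while the robot is not near it.
Once in a run the grip may slacken for a moment while it holds something.
It also fails if it takes over 208 s, if anything falls off the work surface, if the arm or the gripper's body presses on something with over 40 N, if the wrist force passes 120 N, or if a joint passes its speed limit or range.

## Robot

A 6-joint arm with a two-finger parallel gripper is mounted at the origin on the work surface. World frame = base frame: x ahead of the robot, y to its left, z up, the work surface at z = 0. Lengths are in m, angles in rad, forces in N, time in s.
With the tool pointing down it reaches from about 0.35 to 0.975 m from the base axis. Payload 4.9 kg.
Tool frame: the origin (TCP) lies at the very end of the fingers, on their centre line; the grasp point (between the pads) lies 19 mm behind it; z points along the fingers, y is the line along which they close (so a half turn about z gives the same grasp; the last joint's range is limited). The gripper opens to 85 mm and grips with 20 to 120 N. Pads are 22 mm wide; open, the fingers measure 114 mm over their backs; the gripper's body (76 mm by 85 mm) begins 54 mm behind the grasp point. The pads swing forward as they close: fully open they stand 13 mm farther back than shut.
Start: joints at [1.182, 0.053, 1.613, -0, 1.476, -0.119], TCP at [0.167, 0.602, 0.231] pointing down, gripper open.
Joint ranges: [-3.01, 3.01], [-1.01, 2.22], [0.06, 2.58], [-1.02, 4.17], [0.09, 2.62], [-3.14, 3.14]. Speed limits (rad/s): [2.57, 2.57, 3.14, 3.14, 3.14, 3.14].

## Interface

Orientations are given as a unit quaternion [w, x, y, z].
In Python, from plant import manip gives the robot as it stands.
- The arm moves only by the tool send_rows, never from a script. Its argument "increments" is a list of rows, each an object of numbers: "claw": the closure, from -1 (fully open) to 1 (shut); "dx", "dy", "dz": the shift along the tool's x, y, z in units of 0.5 m (1.0 is 0.5 m); "yaw": the turn about the tool's z in units of 1.5 rad (1.0 is 1.5 rad). A call has 1 to 20 rows; each row is the pose to reach, as a shift and turn from the pose commanded when the call began, along the tool's axes at that moment; what a row does not reach only later rows make up. A row lasts 1/8 s, in which the tool goes at most 62.5 mm and 10.7 degrees, less where a joint would pass 70% of its speed; a pose out of reach is approached as far as the arm can. A call with a number of a shift or a turn outside -1 to 1 is refused whole. A call with a gripper value outside its range is refused whole. The fingers move at their own pace and stop on an object; the grip force is fixed at half the most. Time passes only in rows, so rows that repeat a pose let the fingers close. It gives the time, the measured TCP pose, the force, the opening and the grip force at its end, in the units of the state.
- manip.state(): the state, without advancing time (a new reading comes with each control period).
- manip.grab_frame(name): name is "scene" or "top" or "wrist"; returns the picture (384x512x3 uint8, red, green, blue); there is no depth.
- manip.camera_params(name): a dict with "camera_matrix" (3x3 intrinsics, pixels), "k1" (the pictures are not rectified: a ray, as slopes to the right and down, at radius r is drawn at 1 + k1 r^2 times it, then the intrinsics apply), "extrinsics" (4x4, takes a point from world to camera coordinates); the wrist camera has in their place "tool_from_camera" (4x4, takes a point from camera to tool coordinates, whose origin is the TCP and whose axes are the flange's). Camera axes: x right, y down, z forward; pixel columns grow to the right and rows downward; lengths in m; the calibration is good to about 2 mm. A picture is of the moment at which its call begins: read the wrist's pose just before it. camera_params takes no time and is no camera call.
- manip.job_done(): hands the job in; it is judged then, once.
The state is a dict: "time": time; "joint_pos": joint angles; "joint_vel": joint speeds; "joint_efforts": joint torques, N m; "tool_pos": TCP position; "tool_rot": TCP orientation; "contact_force": force on the tool from outside, world axes, zero at the start; "ft_torque": the same for the moment, N m; "gripper_width": opening from 0.0 (shut) to 1.0 (fully open); "grasp_force": force on a finger pad.
Only numpy, scipy, OpenCV 4.12 (cv2) and the standard library are available. Lean on these libraries where they do the work, as an engineer would, in place of code of your own. Each camera call takes 0.05 s, during which the arm holds its last target. There are 200 camera calls.

## Working session

There is one attempt and no reset: what is moved stays moved. The work goes in short steps, Python scripts to look and compute and a tool call to move; the robot and the scene stay as the last step left them, time stands still between calls to the robot, and variables do not carry over. Pictures are saved under pics/ and viewed, at most 14 in all, crops included, and the job is handed in when it is done.

Besides the shell and the picture viewer there is one more tool, called as name(argument=value, ...), one argument or row to a line, values as JSON. send_rows: Moves the arm, as the interface text tells. Shifts and turns lie within -1 to 1; 1 stands for 0.5 m of shift or 1.5 rad of turn. Its arguments: {"type":"object","properties":{"increments":{"type":"array","items":{"type":"object","properties":{"claw":{"type":"number"},"dx":{"type":"number"},"dy":{"type":"number"},"dz":{"type":"number"},"yaw":{"type":"number"}}}}},"required":["increments"]}

```bash
ls; mkdir -p pics; python3 - <<'E'
from plant import manip
import cv2
s=manip.state();print(s)
for n in("scene","top"):
    im=manip.grab_frame(n);cv2.imwrite(f"pics/{n}0.png",im[:,:,::-1]);p=manip.camera_params(n);print(n,p)
print(manip.camera_params("wrist"))
E
```

```text
pics
{'time': 0.0, 'joint_pos': array([ 1.18195857e+00,  5.33405258e-02,  1.61433629e+00, -1.82137217e-05,
        1.47594928e+00, -1.18972253e-01]), 'joint_vel': array([-0.00127257, -0.00039958, -0.00059317,  0.00175901,  0.001616  ,
       -0.00194923]), 'joint_efforts': array([ 4.92965264e-04, -3.93686628e+01, -3.70173705e+01, -9.13578810e-05,
        7.24778758e-03, -3.52950522e-06]), 'tool_pos': array([0.16637428, 0.60179766, 0.23004786]), 'tool_rot': array([-2.46611267e-04,  1.34522740e-01,  9.90909985e-01, -9.86400588e-04]), 'contact_force': array([ 0.06805443,  0.22691752, -0.68593584]), 'ft_torque': array([0.03860457, 0.0105593 , 0.02977474]), 'grasp_force': 0.0, 'gripper_width': 0.9987695496166477}
scene {'camera_matrix': array([[387.11762372,   0.        , 256.61908963],
       [  0.        , 387.11762372, 189.63247808],
       [  0.        ,   0.        ,   1.        ]]), 'k1': -0.044686645517839, 'extrinsics': array([[ 0.79561679,  0.60568232,  0.01195208, -0.42490649],
       [ 0.37193812, -0.47281   , -0.79881959, -0.11017741],
       [-0.47817984,  0.63999971, -0.6014
[... 411 characters left out ...]
0.50872484],
       [ 0.13640883,  0.01260956, -0.99057237,  1.38738958],
       [ 0.        ,  0.        ,  0.        ,  1.        ]])}
{'camera_matrix': array([[283.71746502,   0.        , 262.96239337],
       [  0.        , 283.71746502, 188.08037991],
       [  0.        ,   0.        ,   1.        ]]), 'k1': -0.015173869939223657, 'tool_from_camera': array([[ 6.57376299e-05, -9.53407120e-01, -3.01686689e-01,
         7.81010031e-02],
       [ 9.99999243e-01, -3.08036512e-04,  1.19137435e-03,
         1.40417330e-03],
       [-1.22879531e-03, -3.01686539e-01,  9.53406378e-01,
        -1.41439148e-01],
       [ 0.00000000e+00,  0.00000000e+00,  0.00000000e+00,
         1.00000000e+00]])}
```

View pics/top0.png

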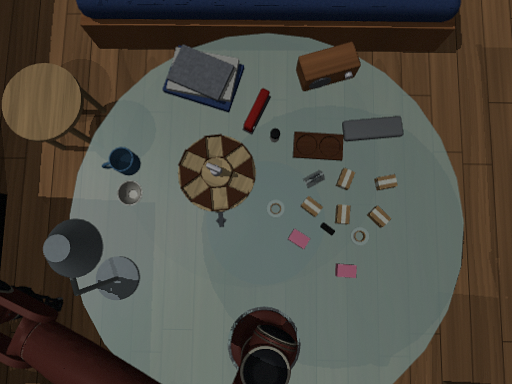

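View pics/scene0.png

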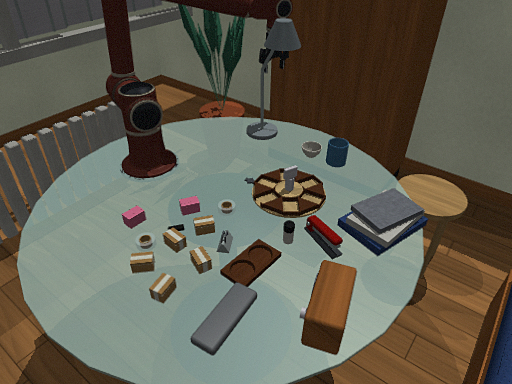

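The top view shows 5 white-banded boxes near (312,206), (343,214), (346,178), (386,182) and (379,216). The clip is at (314,179), the tapes at (276,208) and (360,236), the tray at (318,146), the organiser at (217,173), and two pink look-alikes at (299,239) and (346,270).

```bash
python3 - <<'E'
import cv2
im=cv2.imread("pics/top0.png")
c=cv2.resize(im[110:290,165:425],None,fx=3,fy=3,interpolation=cv2.INTER_CUBIC);cv2.imwrite("pics/c0.png",cv2.convertScaleAbs(c,alpha=1.5))
E
```

```text
(no output)
```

View pics/c0.png

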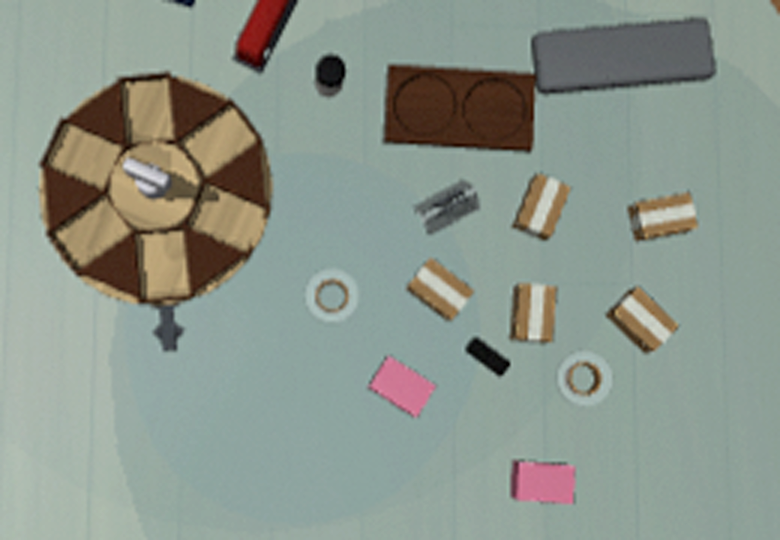

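```bash
cat > h.py <<'E'
import cv2,numpy as np
from plant import manip
from scipy.spatial.transform import Rotation as R
def ext(n,s=None):
    p=manip.camera_params(n)
    if n!="wrist": E=np.linalg.inv(p["extrinsics"])
    else:
        T=np.eye(4);q=s["tool_rot"];T[:3,:3]=R.from_quat([q[1],q[2],q[3],q[0]]).as_matrix();T[:3,3]=s["tool_pos"];E=T@p["tool_from_camera"]
    return p,E
def ray(n,uv,z,s=None):
    p,E=ext(n,s)
    u=cv2.undistortPoints(np.array(uv,float).reshape(-1,1,2),p["camera_matrix"],np.array([p["k1"],0,0,0])).reshape(-1,2)
    d=np.c_[u,np.ones(len(u))]@E[:3,:3].T
    c=E[:3,3]; return c+d*((np.reshape(z,(-1,1))-c[2])/d[:,2:])
def proj(n,P,s=None):
    p,E=ext(n,s);E=np.linalg.inv(E);P=np.array(P,float).reshape(-1,3)
    return cv2.projectPoints(P,cv2.Rodrigues(E[:3,:3])[0],E[:3,3],p["camera_matrix"],np.array([p["k1"],0,0,0]))[0].reshape(-1,2)
def blobs(n,mask,z,s=None,lo=60,hi=1e9):
    out=[]
    for c in cv2.findContours(mask.astype(np.uint8),cv2.RETR_EXTERNAL,cv2.CHAIN_APPROX_NONE)[0]:
        m=cv2.moments(c)
        if lo<m["m00"]<hi:
            uv=(m["m10"]/m["m00"],m["m01"]/m["m00"]);w=ray(n,c.reshape(-1,2),z,s)[:,:2]
            r=cv2.minAreaRect((w*1000).astype(np.float32));a=r[2]+(90 if r[1][1]>r[1][0] else 0)
            out.append((np.round(uv,1),np.round(ray(n,[uv],z,s)[0,:2],4),np.round(sorted(r[1]),0),round((a+90)%180-90,1)))
    return out
E
python3 - <<'E'
import cv2,numpy as np
from h import *
im=cv2.imread("pics/top0.png");h=cv2.cvtColor(im,cv2.COLOR_BGR2HSV)
for x,y in[(346,178),(340,181),(346,190),(300,180),(276,208),(270,208),(283,208),(276,215),(284,213),(360,229),(367,236),(318,172),(312,180),(318,146),(300,157),(220,210),(232,173)]:print((x,y),h[y,x])
print(ext("top")[1][:3,3])
H,S,V=cv2.split(h)
m=np.zeros(H.shape,bool);m[160:240,262:420]=1
brown=m&(H>5)&(H<25)&(S>60)
white=m&(S<25)&(V>150)
bw=cv2.morphologyEx((brown|white).astype(np.uint8),cv2.MORPH_CLOSE,np.ones((3,3)))
for b in blobs("top",bw,.02,lo=30):print(b)
print("white")
for b in blobs("top",white,.04,lo=10):print(b)
E
```

```text
(346, 178) [ 41  15 136]
(340, 181) [ 17 123  95]
(346, 190) [75 29 88]
(300, 180) [ 82  35 108]
(276, 208) [ 84  33 108]
(270, 208) [19 64 96]
(283, 208) [ 85  27 124]
(276, 215) [ 86  28 126]
(284, 213) [ 84  35 108]
(360, 229) [ 85  27 123]
(367, 236) [ 80  25 121]
(318, 172) [84 18 69]
(312, 180) [98 21 49]
(318, 146) [ 13 158  50]
(300, 157) [ 13 113  36]
(220, 210) [19 94 92]
(232, 173) [ 13 132  31]
[0.31418177 0.01774082 1.44408474]
(array([376. , 219.3]), array([ 0.3992, -0.3636]), array([19., 64.]), 47.5)
(array([382.4, 212.6]), array([ 0.4215, -0.3849]), array([16., 65.]), 51.4)
(array([347.3, 214.3]), array([ 0.4142, -0.2697]), array([12., 60.]), -4.7)
(array([338.3, 213.5]), array([ 0.4164, -0.2403]), array([18., 58.]), -4.8)
(array([308.7, 209.2]), array([ 0.4289, -0.143 ]), array([15., 59.]), 52.7)
(array([313.9, 202.2]), array([ 0.4523, -0.1603]), array([12., 59.]), 52.5)
(array([386.2, 185.9]), array([ 0.5104, -0.3997]), array([13., 69.]), -78.5)
(array([384.9, 177.5]), array([ 0.5385, -0.396 ]), array([14., 70.]), -75.1)
(array([349.4, 180.3]), array([ 0.527, -0.278]), array([12., 65.]), -23.8)
(array([341.3, 177.2]), array([ 0.5372, -0.2513]), array([15., 65.]), -22.7)
white
```

```bash
cat >> h.py <<'E'
def toplook(im=None):
    if im is None: im=manip.grab_frame("top")[:,:,::-1].copy()
    H,S,V=cv2.split(cv2.cvtColor(im,cv2.COLOR_BGR2HSV))
    m=np.zeros(H.shape,bool);m[155:260,258:430]=1
    brown=m&(H>5)&(H<26)&(S>50);white=m&(S<23)&(V>108)
    bw=cv2.morphologyEx((brown|white).astype(np.uint8),cv2.MORPH_CLOSE,np.ones((3,3)))
    print("boxes");[print(*b) for b in blobs("top",bw,.02,lo=120)]
    print("strips");[print(*b) for b in blobs("top",white,.04,lo=15)]
    t=m&(V>115)&(S>=22)&(S<40)|(brown&(S<90))
    t=cv2.morphologyEx(t.astype(np.uint8),cv2.MORPH_OPEN,np.ones((2,2)))
    print("tapes");[print(*b) for b in blobs("top",t,.0125,lo=120)]
    k=m&(V<85)&(S<40)
    k=cv2.morphologyEx(k.astype(np.uint8),cv2.MORPH_CLOSE,np.ones((3,3)))
    print("clip");[print(*b) for b in blobs("top",k,.02,lo=60)]
    return im
E
python3 - <<'E'
from h import *
im=toplook(cv2.imread("pics/top0.png"))
H,S,V=cv2.split(cv2.cvtColor(im,cv2.COLOR_BGR2HSV))
m=np.zeros(H.shape,bool);m[125:166,285:346]=1
print("tray");[print(*b) for b in blobs("top",cv2.morphologyEx((m&(S>80)).astype(np.uint8),cv2.MORPH_CLOSE,np.ones((3,3))),.008)]
m[:]=0;m[125:212,170:262]=1
o=cv2.morphologyEx((m&(S>60)).astype(np.uint8),cv2.MORPH_CLOSE,np.ones((5,5)))
print("org");[print(*b) for b in blobs("top",o,.02)]
m[:]=0;m[211:232,210:235]=1
print("pointer");[print(*b) for b in blobs("top",m&(V<80)&(S<60),.006,lo=20)]
m[:]=0;m[155:190,195:240]=1
print("handle");[print(*b) for b in blobs("top",m&(V>105)&(S<45),.118,lo=20)]
E
```

```text
boxes
[379.  216.4] [ 0.4088 -0.3736] [47. 66.] 44.9
[342.4 213.6] [ 0.4161 -0.2535] [46. 64.] -4.8
[311.2 206. ] [ 0.4395 -0.1513] [43. 62.] 52.5
[386.2 181.6] [ 0.5246 -0.3999] [42. 73.] -78.8
[345.2 178.1] [ 0.5343 -0.2641] [43. 68.] -22.1
[321.6 156.6] [ 0.6059 -0.1863] [ 14. 164.] -89.1
strips
[380.5 216.1] [ 0.4085 -0.3728] [12. 61.] 44.8
[343.2 213. ] [ 0.4169 -0.2525] [12. 59.] -4.4
[311.8 205.6] [ 0.4393 -0.1508] [12. 61.] 51.8
[387.4 181. ] [ 0.5238 -0.3979] [11. 61.] -78.8
[346.2 177.6] [ 0.5329 -0.2633] [12. 60.] -22.1
tapes
[276.1 209.1] [ 0.4283 -0.0362] [53. 53.] 0.7
clip
[327.3 228.4] [ 0.367  -0.2038] [21. 50.] 53.7
[314.  178.4] [ 0.5316 -0.1606] [36. 68.] -60.4
tray
[317.9 145.6] [ 0.6459 -0.1757] [ 88. 166.] 87.2
org
[216.4 172.8] [0.5456 0.1641] [255. 258.] 45.4
pointer
[220.5 219.4] [0.3916 0.1476] [40. 54.] 8.6
handle
[212.7 166.7] [0.5486 0.1662] [12. 47.] 68.1
```

```bash
cat >> h.py <<'E'
def plan(x,y,z,psi,mod=180):
    s=manip.state();q=s["tool_rot"];M=R.from_quat([q[1],q[2],q[3],q[0]]).as_matrix();p=s["tool_pos"]
    d=M.T@(np.array([x,y,z])-p)/.5
    cur=np.degrees(np.arctan2(M[1,0],M[0,0]))
    j1=s["joint_pos"][0]+np.arctan2(y,x)-np.arctan2(p[1],p[0])
    best=None
    for k in range(-3,4):
        dp=psi+k*mod-cur
        j6=s["joint_pos"][5]+(j1-s["joint_pos"][0])-np.radians(dp)
        if abs(j6)<2.9 and (best is None or abs(dp)<abs(best[0])): best=(dp,j6)
    print("t%.2f at"%s["time"],np.round(p,4),"psi %.1f"%cur,"w %.3f"%s["gripper_width"],"gf %.1f"%s["grasp_force"],"| to",np.round([x,y,z],4),"d %.4f %.4f %.4f yaw %.4f"%(*d,-np.radians(best[0])/1.5),"j6 %.2f"%best[1])
def wpic(name):
    s=manip.state();im=manip.grab_frame("wrist")[:,:,::-1].copy()
    cv2.imwrite("pics/%s.png"%name,im);np.save("pics/%s.npy"%name,np.r_[s["tool_pos"],s["tool_rot"]]);return im,s
def lpic(name):
    a=np.load("pics/%s.npy"%name);return cv2.imread("pics/%s.png"%name),dict(tool_pos=a[:3],tool_rot=a[3:])
E
python3 - <<'E'
from h import *
plan(.47,.165,.35,180)
E
```

```text
t0.10 at [0.1664 0.6019 0.2302] psi 164.5 w 0.998 gf 0.0 | to [0.47  0.165 0.35 ] d -0.8181 -0.6808 -0.2386 yaw -0.1798 j6 -1.35
```

```bash
python3 - <<'E'
from h import *
print(ray("top",[(118,278)],0),ray("scene",[(263,130)],0))
for z in(.3,.35,.4,.45,.5,.55):print(z,ray("top",[(57,248),(75,248),(102,248)],z)[:,:2].round(3).tolist(),ray("scene",[(283,38),(284,20)],z)[:,:2].round(3).tolist())
for z in(.2,.4,.6):print(z,ray("top",[(10,300),(30,310)],z)[:,:2].round(3).tolist())
E
python3 -c "
import cv2;a=cv2.imread('pics/scene0.png')[0:210,80:380];cv2.imwrite('pics/c1.png',cv2.convertScaleAbs(cv2.resize(a,None,fx=2.5,fy=2.5),alpha=1.4))"
```

```text
[[0.19389499 0.48017045 0.        ]] [[0.19493784 0.49332883 0.        ]]
0.3 [[0.293, 0.551], [0.294, 0.503], [0.295, 0.431]] [[0.034, 0.865], [-0.166, 1.171]]
0.35 [[0.294, 0.527], [0.295, 0.481], [0.296, 0.413]] [[0.134, 0.713], [-0.047, 0.99]]
0.4 [[0.295, 0.504], [0.296, 0.46], [0.297, 0.395]] [[0.234, 0.561], [0.071, 0.81]]
0.45 [[0.296, 0.481], [0.297, 0.439], [0.298, 0.377]] [[0.334, 0.409], [0.189, 0.63]]
0.5 [[0.297, 0.458], [0.298, 0.418], [0.299, 0.359]] [[0.434, 0.257], [0.308, 0.449]]
0.55 [[0.298, 0.434], [0.298, 0.397], [0.299, 0.341]] [[0.534, 0.105], [0.426, 0.269]]
0.2 [[0.143, 0.721], [0.117, 0.661]]
0.4 [[0.17, 0.608], [0.148, 0.558]]
0.6 [[0.198, 0.495], [0.18, 0.454]]
```

View pics/c1.png

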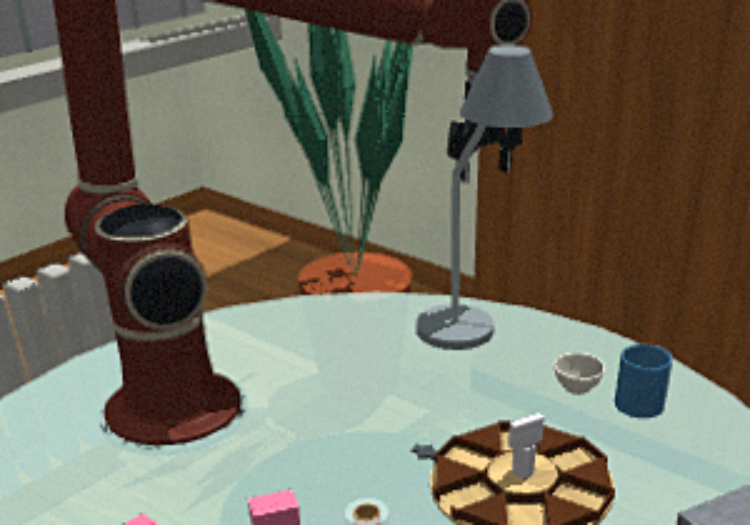

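The lamp stands at about (0.19,0.48), with its head near (0.30,0.455) and z up to 0.50, between the gripper and the organiser. I'll lift to z≈0.61, cross over it, then descend.

send_rows(
  increments=[
    {"dz": -0.76},
    {"dz": -0.76},
    {"dz": -0.76},
    {"dz": -0.76},
    {"dz": -0.76},
    {"dz": -0.76},
    {"dz": -0.76},
    {"dz": -0.76},
    {"dx": -0.818,"dy": -0.68,"dz": -0.76,"yaw": -0.18},
    {"dx": -0.818,"dy": -0.68,"dz": -0.76,"yaw": -0.18},
    {"dx": -0.818,"dy": -0.68,"dz": -0.76,"yaw": -0.18},
    {"dx": -0.818,"dy": -0.68,"dz": -0.76,"yaw": -0.18},
    {"dx": -0.818,"dy": -0.68,"dz": -0.76,"yaw": -0.18},
    {"dx": -0.818,"dy": -0.68,"dz": -0.76,"yaw": -0.18},
    {"dx": -0.818,"dy": -0.68,"dz": -0.76,"yaw": -0.18},
    {"dx": -0.818,"dy": -0.68,"dz": -0.76,"yaw": -0.18},
    {"dx": -0.818,"dy": -0.68,"dz": -0.76,"yaw": -0.18},
    {"dx": -0.818,"dy": -0.68,"dz": -0.76,"yaw": -0.18},
  ],
)

```text
invalid input
```

send_rows(
  increments=[
    {"dx": 0,"dy": 0,"dz": -0.76,"yaw": 0,"claw": -1},
    {"dx": 0,"dy": 0,"dz": -0.76,"yaw": 0,"claw": -1},
    {"dx": 0,"dy": 0,"dz": -0.76,"yaw": 0,"claw": -1},
    {"dx": 0,"dy": 0,"dz": -0.76,"yaw": 0,"claw": -1},
    {"dx": 0,"dy": 0,"dz": -0.76,"yaw": 0,"claw": -1},
    {"dx": 0,"dy": 0,"dz": -0.76,"yaw": 0,"claw": -1},
    {"dx": 0,"dy": 0,"dz": -0.76,"yaw": 0,"claw": -1},
  ],
)

```text
time: 0.98
tool_pos: [0.1664, 0.6019, 0.6181]
tool_rot: [0.001, 0.134, 0.991, 0.005]
contact_force: [-1.0, -0.2, 0.2]
gripper_width: 1.001
grasp_force: 0.0
```

send_rows(
  increments=[
    {"dx": -0.818,"dy": -0.68,"dz": 0,"yaw": -0.18,"claw": -1},
    {"dx": -0.818,"dy": -0.68,"dz": 0,"yaw": -0.18,"claw": -1},
    {"dx": -0.818,"dy": -0.68,"dz": 0,"yaw": -0.18,"claw": -1},
    {"dx": -0.818,"dy": -0.68,"dz": 0,"yaw": -0.18,"claw": -1},
    {"dx": -0.818,"dy": -0.68,"dz": 0,"yaw": -0.18,"claw": -1},
    {"dx": -0.818,"dy": -0.68,"dz": 0,"yaw": -0.18,"claw": -1},
    {"dx": -0.818,"dy": -0.68,"dz": 0,"yaw": -0.18,"claw": -1},
    {"dx": -0.818,"dy": -0.68,"dz": 0,"yaw": -0.18,"claw": -1},
    {"dx": -0.818,"dy": -0.68,"dz": 0,"yaw": -0.18,"claw": -1},
    {"dx": -0.818,"dy": -0.68,"dz": 0,"yaw": -0.18,"claw": -1},
    {"dx": -0.818,"dy": -0.68,"dz": 0.54,"yaw": -0.18,"claw": -1},
    {"dx": -0.818,"dy": -0.68,"dz": 0.54,"yaw": -0.18,"claw": -1},
    {"dx": -0.818,"dy": -0.68,"dz": 0.54,"yaw": -0.18,"claw": -1},
    {"dx": -0.818,"dy": -0.68,"dz": 0.54,"yaw": -0.18,"claw": -1},
    {"dx": -0.818,"dy": -0.68,"dz": 0.54,"yaw": -0.18,"claw": -1},
    {"dx": -0.818,"dy": -0.68,"dz": 0.54,"yaw": -0.18,"claw": -1},
  ],
)

```text
time: 2.98
tool_pos: [0.4696, 0.1662, 0.3408]
tool_rot: [-0.001, -0.001, 1.0, -0.0]
contact_force: [1.1, -0.2, 0.5]
gripper_width: 1.0
grasp_force: 0.0
```

```bash
python3 - <<'E'
from h import *
im,s=wpic("w0");print(s["tool_pos"],s["time"],s["tool_rot"])
cv2.imwrite("pics/w0v.png",cv2.convertScaleAbs(cv2.resize(im,None,fx=1.5,fy=1.5),alpha=1.5))
E
```

```text
[0.46958393 0.16617185 0.34079217] 2.975 [-8.82003789e-04 -5.70433551e-04  9.99999443e-01 -9.87870979e-05]
```

View pics/w0v.png

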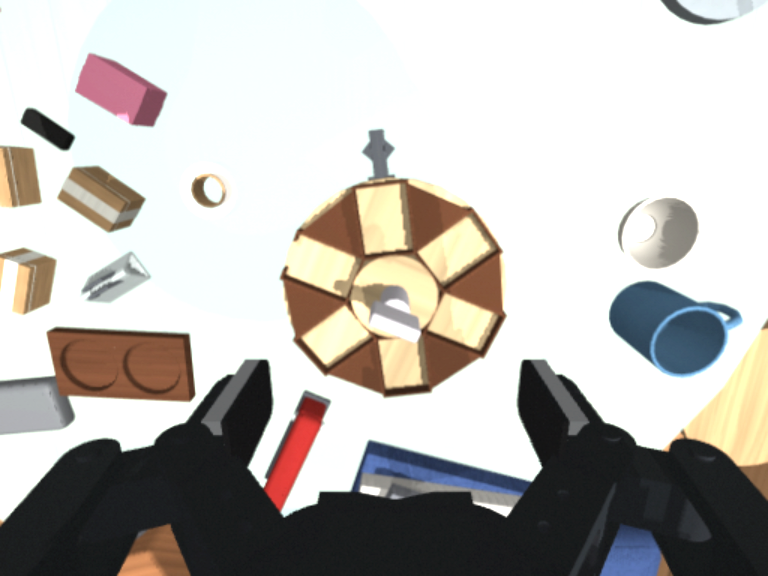

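The organiser is seen from above at (395,287). The handle lies in line with the up-left (320,262) and down-right (467,320) pockets. I'll zoom in to find the notch.

```bash
python3 - <<'E'
from h import *
im,s=lpic("w0")
cv2.imwrite("pics/c2.png",cv2.resize(im[75:275,180:345],None,fx=3,fy=3,interpolation=cv2.INTER_CUBIC))
E
```

```text
(no output)
```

View pics/c2.png

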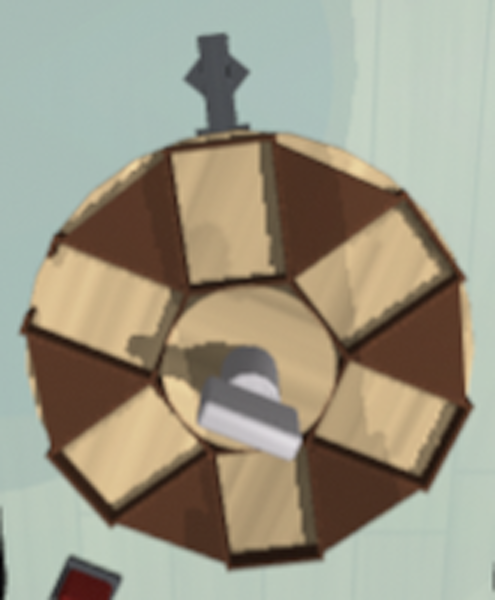

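```bash
python3 - <<'E'
from h import *
im,s=lpic("w0")
f=lambda L:[(180+u/3-.33,75+v/3-.33) for u,v in L]
c=ray("wrist",f([(165,150),(275,137),(403,193),(463,277),(468,403),(430,487),(322,555),(230,567),(112,520),(50,455),(25,325),(62,240)]),.03,s)[:,:2]
A=np.c_[2*c,np.ones(12)];x=np.linalg.lstsq(A,(c**2).sum(1),rcond=None)[0];print("ctr",x[:2],np.linalg.norm(c-x[:2],axis=1).round(4))
a=np.degrees(np.arctan2(*(c-x[:2]).T[::-1]));pm=[(np.degrees(np.angle(np.exp(1j*np.radians(a[i]))+np.exp(1j*np.radians(a[i+1])))))for i in range(0,12,2)];print(np.round(pm,1))
p=ray("wrist",f([(197,36),(228,34),(208,128),(235,127),(186,72),(248,70)]),.006,s)[:,:2];print(p)
m1=p[:2].mean(0);print("ptr dir",np.degrees(np.arctan2(*(m1-x[:2])[::-1])),np.linalg.norm(m1-x[:2]),np.degrees(np.arctan2(*(p[:2].mean(0)-p[2:4].mean(0))[::-1])))
h=ray("wrist",f([(205,408),(302,440),(293,458),(199,425)]),.118,s)[:,:2];print("handle",h.mean(0),np.degrees(np.arctan2(*(h[0]+h[3]-h[1]-h[2])[::-1])),np.linalg.norm(h[0]-h[1]),np.linalg.norm(h[0]-h[3]))
E
```

```text
ctr [0.55157288 0.16876152] [0.1289 0.1281 0.1273 0.1273 0.1258 0.129  0.127  0.1284 0.1265 0.1283
 0.1278 0.1253]
[-172.6  127.8   67.9    7.2  -53.2 -113.7]
[[0.37362671 0.14017016]
 [0.37261511 0.15655494]
 [0.42097847 0.14536101]
 [0.42043493 0.16006521]
 [0.39182729 0.13398387]
 [0.39077718 0.16712491]]
ptr dir -173.4787856762963 0.17961409457838967 -174.77622157391355
handle [0.55200445 0.16831378] -110.23347820938406 0.0477394424971433 0.008960402748657894
```

Notch at bearing −112.8°, pointer at −173.5°, so the turntable must turn about 60.7° clockwise. I'll pinch the handle.

```bash
python3 - <<'E'
from h import *
plan(.5505,.1675,.09,247.2,360)
E
```

```text
t3.02 at [0.4705 0.1662 0.3433] psi -180.0 w 1.003 gf 0.0 | to [0.5505 0.1675 0.09  ] d -0.1588 0.0022 0.5069 yaw -0.7813 j6 -2.60
```

send_rows(
  increments=[
    {"dx": -0.159,"dy": 0.002,"dz": 0.2,"yaw": -0.781,"claw": -1},
    {"dx": -0.159,"dy": 0.002,"dz": 0.2,"yaw": -0.781,"claw": -1},
    {"dx": -0.159,"dy": 0.002,"dz": 0.2,"yaw": -0.781,"claw": -1},
    {"dx": -0.159,"dy": 0.002,"dz": 0.2,"yaw": -0.781,"claw": -1},
    {"dx": -0.159,"dy": 0.002,"dz": 0.2,"yaw": -0.781,"claw": -1},
    {"dx": -0.159,"dy": 0.002,"dz": 0.2,"yaw": -0.781,"claw": -1},
    {"dx": -0.159,"dy": 0.002,"dz": 0.2,"yaw": -0.781,"claw": -1},
    {"dx": -0.159,"dy": 0.002,"dz": 0.507,"yaw": -0.781,"claw": -1},
    {"dx": -0.159,"dy": 0.002,"dz": 0.507,"yaw": -0.781,"claw": -1},
    {"dx": -0.159,"dy": 0.002,"dz": 0.507,"yaw": -0.781,"claw": -1},
    {"dx": -0.159,"dy": 0.002,"dz": 0.507,"yaw": -0.781,"claw": -1},
    {"dx": -0.159,"dy": 0.002,"dz": 0.507,"yaw": -0.781,"claw": 1},
    {"dx": -0.159,"dy": 0.002,"dz": 0.507,"yaw": -0.781,"claw": 1},
    {"dx": -0.159,"dy": 0.002,"dz": 0.507,"yaw": -0.781,"claw": 1},
    {"dx": -0.159,"dy": 0.002,"dz": 0.507,"yaw": -0.781,"claw": 1},
    {"dx": -0.159,"dy": 0.002,"dz": 0.507,"yaw": -0.781,"claw": 1},
    {"dx": -0.159,"dy": 0.002,"dz": 0.507,"yaw": -0.781,"claw": 1},
  ],
)

```text
time: 5.15
tool_pos: [0.5521, 0.166, 0.0893]
tool_rot: [0.002, -0.553, 0.833, -0.002]
contact_force: [7.8, -2.8, 0.0]
gripper_width: 0.156
grasp_force: 60.2
```

```bash
python3 - <<'E'
from h import *
plan(.5505,.1675,.09,186.5,360);print(manip.state()["contact_force"])
E
```

```text
t5.15 at [0.5521 0.166  0.0893] psi -112.9 w 0.156 gf 60.2 | to [0.5505 0.1675 0.09  ] d -0.0015 0.0042 -0.0014 yaw 0.7054 j6 -1.52
[ 7.80297199 -2.84514025  0.0466625 ]
```

send_rows(
  increments=[
    {"dx": 0,"dy": -0.004,"dz": 0,"yaw": 0.08,"claw": 1},
    {"dx": 0,"dy": -0.004,"dz": 0,"yaw": 0.16,"claw": 1},
    {"dx": 0,"dy": -0.004,"dz": 0,"yaw": 0.24,"claw": 1},
    {"dx": 0,"dy": -0.004,"dz": 0,"yaw": 0.32,"claw": 1},
    {"dx": 0,"dy": -0.004,"dz": 0,"yaw": 0.4,"claw": 1},
    {"dx": 0,"dy": -0.004,"dz": 0,"yaw": 0.48,"claw": 1},
    {"dx": 0,"dy": -0.004,"dz": 0,"yaw": 0.56,"claw": 1},
    {"dx": 0,"dy": -0.004,"dz": 0,"yaw": 0.64,"claw": 1},
    {"dx": 0,"dy": -0.004,"dz": 0,"yaw": 0.706,"claw": 1},
    {"dx": 0,"dy": -0.004,"dz": 0,"yaw": 0.706,"claw": 1},
    {"dx": 0,"dy": -0.004,"dz": 0,"yaw": 0.706,"claw": 1},
    {"dx": 0,"dy": -0.004,"dz": 0,"yaw": 0.706,"claw": 1},
  ],
)

```text
time: 6.65
tool_pos: [0.5524, 0.1657, 0.0892]
tool_rot: [0.001, -0.057, 0.998, -0.0]
contact_force: [-0.5, -2.0, 5.3]
gripper_width: 0.151
grasp_force: 61.1
```

```bash
python3 - <<'E'
from h import *
plan(.5525,.1665,.09,186.5,360);print(manip.state()["contact_force"],manip.state()["ft_torque"])
E
```

```text
t6.65 at [0.5524 0.1657 0.0892] psi -173.5 w 0.151 gf 61.1 | to [0.5525 0.1665 0.09  ] d -0.0004 0.0016 -0.0015 yaw 0.0005 j6 -1.52
[-0.48263482 -1.97794968  5.30443581] [-0.22327901  0.14217899 -0.12566241]
```

```bash
python3 - <<'E'
from h import *
plan(.47,-.24,.35,180,360)
E
```

```text
t6.65 at [0.5524 0.1657 0.0892] psi -173.5 w 0.151 gf 61.1 | to [ 0.47 -0.24  0.35] d 0.2551 -0.7875 -0.5216 yaw 0.0761 j6 -2.17
```

send_rows(
  increments=[
    {"dx": 0,"dy": 0,"dz": 0,"yaw": 0,"claw": -1},
    {"dx": 0,"dy": 0,"dz": 0,"yaw": 0,"claw": -1},
    {"dx": 0,"dy": 0,"dz": 0,"yaw": 0,"claw": -1},
    {"dx": 0,"dy": 0,"dz": -0.2,"yaw": 0,"claw": -1},
    {"dx": 0,"dy": 0,"dz": -0.2,"yaw": 0,"claw": -1},
    {"dx": 0.255,"dy": -0.788,"dz": -0.522,"yaw": 0.076,"claw": -1},
    {"dx": 0.255,"dy": -0.788,"dz": -0.522,"yaw": 0.076,"claw": -1},
    {"dx": 0.255,"dy": -0.788,"dz": -0.522,"yaw": 0.076,"claw": -1},
    {"dx": 0.255,"dy": -0.788,"dz": -0.522,"yaw": 0.076,"claw": -1},
    {"dx": 0.255,"dy": -0.788,"dz": -0.522,"yaw": 0.076,"claw": -1},
    {"dx": 0.255,"dy": -0.788,"dz": -0.522,"yaw": 0.076,"claw": -1},
    {"dx": 0.255,"dy": -0.788,"dz": -0.522,"yaw": 0.076,"claw": -1},
    {"dx": 0.255,"dy": -0.788,"dz": -0.522,"yaw": 0.076,"claw": -1},
    {"dx": 0.255,"dy": -0.788,"dz": -0.522,"yaw": 0.076,"claw": -1},
    {"dx": 0.255,"dy": -0.788,"dz": -0.522,"yaw": 0.076,"claw": -1},
  ],
)

```text
time: 8.52
tool_pos: [0.4692, -0.2385, 0.3476]
tool_rot: [-0.001, -0.0, 1.0, 0.001]
contact_force: [0.3, -0.3, -0.4]
gripper_width: 1.001
grasp_force: 0.0
```

```bash
python3 - <<'E'
from h import *
im,s=wpic("w1");print(s["tool_pos"],s["time"])
cv2.imwrite("pics/w1v.png",cv2.resize(im,None,fx=1.5,fy=1.5))
toplook()
E
```

```text
[ 0.46922923 -0.23847278  0.34764041] 8.525
boxes
[379.2 213.4] [ 0.4189 -0.3743] [ 48. 112.] 87.3
[311.3 206. ] [ 0.4397 -0.1515] [44. 63.] 53.6
[321.5 156.6] [ 0.6059 -0.1858] [ 14. 164.] -89.1
strips
[376.7 212.7] [ 0.4194 -0.3607] [ 9. 29.] 44.8
[311.7 205.4] [ 0.4398 -0.1505] [21. 61.] 51.6
tapes
[372.2 199.8] [ 0.4642 -0.3542] [ 76. 153.] 89.0
[408.1 235. ] [ 0.35   -0.4698] [168. 340.] -43.7
[294.1 200.7] [ 0.4571 -0.0956] [339. 345.] 0.9
clip
[369.7 187.2] [ 0.5051 -0.3448] [51. 86.] 54.4
[340.9 179.1] [ 0.5307 -0.2498] [31. 55.] -33.6
[314.3 178.4] [ 0.5319 -0.1616] [33. 65.] -62.4
```

View pics/w1v.png

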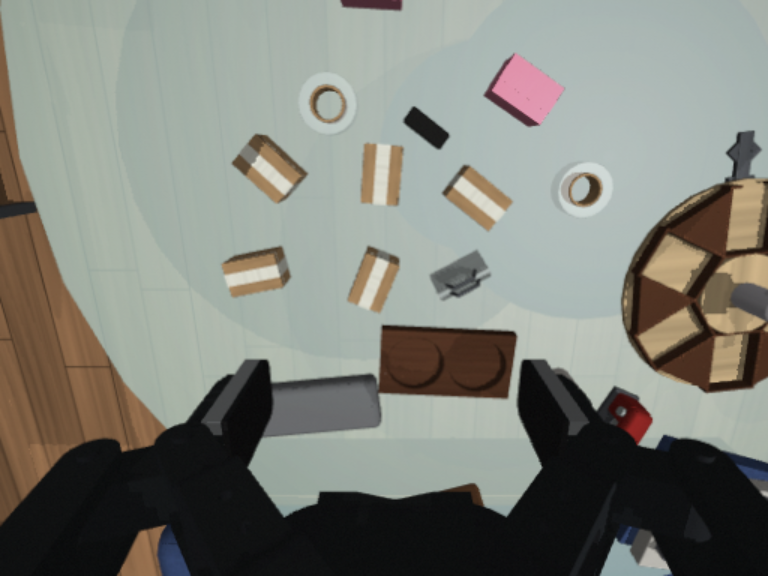

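The wrist view shows all five boxes, the clip (460,275), the tapes (328,103) and (582,190), and the tray (448,362). I'll measure them here.

```bash
python3 - <<'E'
from h import *
im,s=lpic("w1")
H,S,V=cv2.split(cv2.cvtColor(im,cv2.COLOR_BGR2HSV))
print([h.tolist() for h in (cv2.cvtColor(im,cv2.COLOR_BGR2HSV)[[69,85,69,69,180,70],[218,150,205,250,300,380]])])
m=np.zeros(H.shape,bool);m[40:215,130:420]=1
brown=m&(H>5)&(H<26)&(S>50);white=m&(S<22)&(V>165)
bw=cv2.morphologyEx((brown|white).astype(np.uint8),cv2.MORPH_CLOSE,np.ones((3,3)))
print("boxes");[print(*b) for b in blobs("wrist",bw,.02,s,lo=300)]
print("strips");[print(*b) for b in blobs("wrist",white,.04,s,lo=60)]
print("cores");[print(*b) for b in blobs("wrist",brown,.025,s,lo=120,hi=700)]
t=np.zeros(H.shape,bool);t[200:275,240:350]=1
print("tray");[print(*b) for b in blobs("wrist",cv2.morphologyEx((t&(S>90)&(V<140)).astype(np.uint8),cv2.MORPH_OPEN,np.ones((3,3))),.008,s,lo=300)]
w=1/1.5
print(ray("wrist",np.array([(381,333),(517,337),(510,398),(379,391)])*w,.016,s)[:,:2].round(4))
print("tray hole centres rim", ray("wrist",np.array([(413,362),(477,365)])*w,.016,s)[:,:2].round(4))
print("clip handle",ray("wrist",np.array([(463,281)])*w,.048,s).round(4), "clip body ends",ray("wrist",np.array([(437,288),(488,262)])*w,.02,s)[:,:2].round(4))
E
```

```text
[[71, 15, 181], [73, 17, 177], [75, 14, 187], [69, 14, 184], [83, 11, 89], [79, 15, 189]]
boxes
[272.1 129.1] [ 0.439 -0.221] [282. 518.] 90.0
strips
[271.6 128.9] [ 0.4366 -0.2225] [270. 488.] 90.0
cores
[173.1 190.1] [ 0.5418 -0.3905] [18. 73.] -72.3
[256.7 189.4] [ 0.5404 -0.2466] [13. 70.] -20.5
[241.5 183.5] [ 0.5298 -0.2725] [13. 70.] -21.9
[168.6 173.4] [ 0.5121 -0.3952] [19. 72.] -78.5
[312.4 138.2] [ 0.4529 -0.1555] [13. 66.] 52.6
[389.7 126.3] [ 0.4336 -0.0315] [34. 35.] -41.2
[323.4 124.5] [ 0.431  -0.1389] [13. 66.] 53.2
[172.  119.4] [ 0.4232 -0.3811] [16. 64.] 50.5
[262.6 116.5] [ 0.4187 -0.2366] [13. 61.] -5.1
[245.3 115.1] [ 0.4165 -0.2639] [13. 61.] -4.7
[184.6 105.5] [ 0.4017 -0.3592] [20. 64.] 46.2
[217.9  68.7] [ 0.3481 -0.3045] [34. 35.] -1.9
tray
[297.1 240.8] [ 0.6479 -0.1712] [ 93. 166.] 87.0
[[ 0.6056 -0.2521]
 [ 0.611  -0.0865]
 [ 0.6964 -0.0879]
 [ 0.6858 -0.2553]]
tray hole centres rim [[ 0.6448 -0.2128]
 [ 0.649  -0.133 ]]
clip handle [[ 0.5296 -0.1614  0.048 ]] clip body ends [[ 0.5468 -0.1864]
 [ 0.5156 -0.1292]]
```

```bash
cat >> h.py <<'E'
C=np.array([.5522,.166]);PH0=-173.5
def pocket(k,z,dr=0):
    a=np.radians(PH0+60*k);p=C+(.087+dr)*np.array([np.cos(a),np.sin(a)]);plan(p[0],p[1],z,PH0+60*k)
E
python3 - <<'E'
from h import *
plan(.442,-.1495,.014,52.5)
E
```

```text
t8.62 at [ 0.4693 -0.2384  0.3479] psi -179.9 w 1.001 gf 0.0 | to [ 0.442  -0.1495  0.014 ] d 0.0537 0.1773 0.6680 yaw 1.4842 j6 0.19
```

send_rows(
  increments=[
    {"dx": 0.054,"dy": 0.177,"dz": 0.36,"yaw": 0.99,"claw": -1},
    {"dx": 0.054,"dy": 0.177,"dz": 0.36,"yaw": 0.99,"claw": -1},
    {"dx": 0.054,"dy": 0.177,"dz": 0.36,"yaw": 0.99,"claw": -1},
    {"dx": 0.054,"dy": 0.177,"dz": 0.36,"yaw": 0.99,"claw": -1},
    {"dx": 0.054,"dy": 0.177,"dz": 0.36,"yaw": 0.99,"claw": -1},
    {"dx": 0.054,"dy": 0.177,"dz": 0.36,"yaw": 0.99,"claw": -1},
    {"dx": 0.054,"dy": 0.177,"dz": 0.36,"yaw": 0.99,"claw": -1},
    {"dx": 0.054,"dy": 0.177,"dz": 0.36,"yaw": 0.99,"claw": -1},
  ],
)

```text
time: 9.62
tool_pos: [0.4422, -0.1502, 0.1684]
tool_rot: [-0.0, 0.678, 0.735, -0.0]
contact_force: [-0.1, -0.1, 0.4]
gripper_width: 1.0
grasp_force: 0.0
```

```bash
python3 - <<'E'
from h import *
plan(.442,-.1495,.014,52.5)
E
```

```text
t9.62 at [ 0.4422 -0.1502  0.1684] psi 94.6 w 1.000 gf 0.0 | to [ 0.442  -0.1495  0.014 ] d 0.0014 -0.0002 0.3088 yaw 0.4901 j6 0.17
```

send_rows(
  increments=[
    {"dx": 0.001,"dy": 0,"dz": 0.1,"yaw": 0.49,"claw": -1},
    {"dx": 0.001,"dy": 0,"dz": 0.1,"yaw": 0.49,"claw": -1},
    {"dx": 0.001,"dy": 0,"dz": 0.1,"yaw": 0.49,"claw": -1},
    {"dx": 0.001,"dy": 0,"dz": 0.1,"yaw": 0.49,"claw": -1},
    {"dx": 0.001,"dy": 0,"dz": 0.2,"yaw": 0.49,"claw": -1},
    {"dx": 0.001,"dy": 0,"dz": 0.309,"yaw": 0.49,"claw": -1},
    {"dx": 0.001,"dy": 0,"dz": 0.309,"yaw": 0.49,"claw": -1},
    {"dx": 0.001,"dy": 0,"dz": 0.309,"yaw": 0.49,"claw": 1},
    {"dx": 0.001,"dy": 0,"dz": 0.309,"yaw": 0.49,"claw": 1},
    {"dx": 0.001,"dy": 0,"dz": 0.309,"yaw": 0.49,"claw": 1},
    {"dx": 0.001,"dy": 0,"dz": 0.309,"yaw": 0.49,"claw": 1},
    {"dx": 0.001,"dy": 0,"dz": 0.309,"yaw": 0.49,"claw": 1},
    {"dx": 0.001,"dy": 0,"dz": 0.2,"yaw": 0.49,"claw": 1},
    {"dx": 0.001,"dy": 0,"dz": -0.08,"yaw": 0.49,"claw": 1},
    {"dx": 0.001,"dy": 0,"dz": -0.08,"yaw": 0.49,"claw": 1},
    {"dx": 0.001,"dy": 0,"dz": -0.08,"yaw": 0.49,"claw": 1},
  ],
)

```text
time: 11.62
tool_pos: [0.4446, -0.1522, 0.2155]
tool_rot: [0.005, 0.896, 0.444, 0.003]
contact_force: [0.4, -0.3, -1.7]
gripper_width: 0.454
grasp_force: 62.1
```

```bash
python3 - <<'E'
from h import *
pocket(1,.03)
E
```

```text
t11.62 at [ 0.4446 -0.1522  0.2155] psi 52.7 w 0.454 gf 62.1 | to [0.5175 0.0862 0.03  ] d 0.4671 -0.1769 0.3699 yaw -0.1602 j6 0.42
```

send_rows(
  increments=[
    {"dx": 0.467,"dy": -0.177,"dz": 0,"yaw": -0.16,"claw": 1},
    {"dx": 0.467,"dy": -0.177,"dz": 0,"yaw": -0.16,"claw": 1},
    {"dx": 0.467,"dy": -0.177,"dz": 0,"yaw": -0.16,"claw": 1},
    {"dx": 0.467,"dy": -0.177,"dz": 0,"yaw": -0.16,"claw": 1},
    {"dx": 0.467,"dy": -0.177,"dz": 0.2,"yaw": -0.16,"claw": 1},
    {"dx": 0.467,"dy": -0.177,"dz": 0.27,"yaw": -0.16,"claw": 1},
    {"dx": 0.467,"dy": -0.177,"dz": 0.27,"yaw": -0.16,"claw": 1},
    {"dx": 0.467,"dy": -0.177,"dz": 0.27,"yaw": -0.16,"claw": 1},
  ],
)

```text
time: 12.62
tool_pos: [0.5132, 0.0883, 0.0741]
tool_rot: [-0.0, 0.836, 0.548, -0.0]
contact_force: [0.3, 0.4, -0.7]
gripper_width: 0.456
grasp_force: 62.0
```

```bash
python3 - <<'E'
from h import *
pocket(1,.03)
im,s=wpic("w2");cv2.imwrite("pics/w2v.png",im[100:])
E
```

```text
t12.62 at [0.5132 0.0883 0.0741] psi 66.5 w 0.456 gf 62.0 | to [0.5175 0.0862 0.03  ] d -0.0004 0.0096 0.0882 yaw -0.0005 j6 0.43
```

View pics/w2v.png

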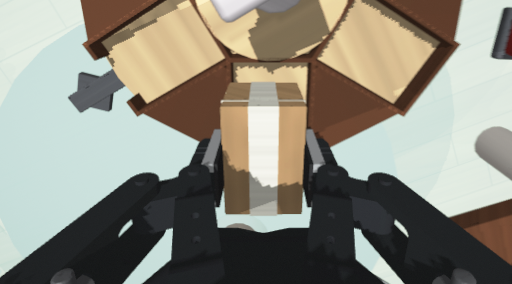

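send_rows(
  increments=[
    {"dx": 0,"dy": 0.0095,"dz": 0,"yaw": 0,"claw": 1},
    {"dx": 0,"dy": 0.0095,"dz": 0.04,"yaw": 0,"claw": 1},
    {"dx": 0,"dy": 0.0095,"dz": 0.086,"yaw": 0,"claw": 1},
    {"dx": 0,"dy": 0.0095,"dz": 0.086,"yaw": 0,"claw": 1},
  ],
)

```text
time: 13.18
tool_pos: [0.5191, 0.0864, 0.0324]
tool_rot: [0.001, 0.836, 0.548, 0.001]
contact_force: [-0.1, 1.1, 0.1]
gripper_width: 0.454
grasp_force: 62.0
```

```bash
python3 - <<'E'
from h import *
pocket(1,.03)
plan(.4195,-.2515,.014,-4.7)
E
```

```text
t13.18 at [0.5191 0.0864 0.0324] psi 66.5 w 0.454 gf 62.0 | to [0.5175 0.0862 0.03  ] d -0.0016 -0.0028 0.0048 yaw -0.0005 j6 0.43
t13.18 at [0.5191 0.0864 0.0324] psi 66.5 w 0.454 gf 62.0 | to [ 0.4195 -0.2515  0.014 ] d -0.6991 0.0872 0.0362 yaw 0.8279 j6 0.97
```

send_rows(
  increments=[
    {"dx": 0,"dy": 0,"dz": 0.005,"yaw": 0,"claw": 1},
    {"dx": 0,"dy": 0,"dz": 0.005,"yaw": 0,"claw": -1},
    {"dx": 0,"dy": 0,"dz": 0.005,"yaw": 0,"claw": -1},
    {"dx": 0,"dy": 0,"dz": 0.005,"yaw": 0,"claw": -1},
    {"dx": 0,"dy": 0,"dz": -0.1,"yaw": 0,"claw": -1},
    {"dx": 0,"dy": 0,"dz": -0.35,"yaw": 0,"claw": -1},
    {"dx": 0,"dy": 0,"dz": -0.35,"yaw": 0,"claw": -1},
    {"dx": -0.699,"dy": 0.087,"dz": -0.35,"yaw": 0.828,"claw": -1},
    {"dx": -0.699,"dy": 0.087,"dz": -0.35,"yaw": 0.828,"claw": -1},
    {"dx": -0.699,"dy": 0.087,"dz": -0.35,"yaw": 0.828,"claw": -1},
    {"dx": -0.699,"dy": 0.087,"dz": -0.35,"yaw": 0.828,"claw": -1},
    {"dx": -0.699,"dy": 0.087,"dz": -0.35,"yaw": 0.828,"claw": -1},
    {"dx": -0.699,"dy": 0.087,"dz": -0.25,"yaw": 0.828,"claw": -1},
    {"dx": -0.699,"dy": 0.087,"dz": -0.25,"yaw": 0.828,"claw": -1},
    {"dx": -0.699,"dy": 0.087,"dz": -0.25,"yaw": 0.828,"claw": -1},
    {"dx": -0.699,"dy": 0.087,"dz": -0.25,"yaw": 0.828,"claw": -1},
  ],
)

```text
time: 15.18
tool_pos: [0.4184, -0.2511, 0.1565]
tool_rot: [0.0, 0.999, -0.04, 0.001]
contact_force: [0.3, -0.1, 1.0]
gripper_width: 1.002
grasp_force: 0.0
```

```bash
python3 - <<'E'
from h import *
plan(.4195,-.2515,.014,-4.7)
pocket(2,.03);pocket(3,.03);pocket(4,.03);pocket(5,.03)
cv2.imwrite("pics/t1.png",manip.grab_frame("top")[:,:,::-1])
im,s=wpic("w3")
H,S,V=cv2.split(cv2.cvtColor(im,cv2.COLOR_BGR2HSV))
white=(S<25)&(V>190);print(cv2.cvtColor(im,cv2.COLOR_BGR2HSV)[:,256][100:300:12].tolist())
cv2.imwrite("pics/mix.png",np.hstack([im[:,:, :],cv2.resize(cv2.imread("pics/t1.png")[120:225,165:270],(384,384))])[:, :896])
E
python3 -c "
import cv2;a=cv2.imread('pics/mix.png');cv2.imwrite('pics/mixv.png',cv2.resize(a,(784,336)))"
```

```text
t15.18 at [ 0.4184 -0.2511  0.1565] psi -4.5 w 1.002 gf 0.0 | to [ 0.4195 -0.2515  0.014 ] d 0.0019 0.0003 0.2851 yaw 0.0018 j6 0.96
t15.18 at [ 0.4184 -0.2511  0.1565] psi -4.5 w 1.002 gf 0.0 | to [0.6039 0.0961 0.03  ] d 0.3146 -0.7218 0.2529 yaw 0.5696 j6 2.51
t15.18 at [ 0.4184 -0.2511  0.1565] psi -4.5 w 1.002 gf 0.0 | to [0.6386 0.1758 0.03  ] d 0.3711 -0.8864 0.2529 yaw -0.1285 j6 1.57
t15.18 at [ 0.4184 -0.2511  0.1565] psi -4.5 w 1.002 gf 0.0 | to [0.5869 0.2458 0.03  ] d 0.2568 -1.0176 0.2527 yaw -0.8267 j6 0.65
t15.18 at [ 0.4184 -0.2511  0.1565] psi -4.5 w 1.002 gf 0.0 | to [0.5005 0.2359 0.03  ] d 0.0860 -0.9843 0.2525 yaw 0.5696 j6 2.79
[[83, 29, 174], [82, 27, 173], [82, 28, 174], [84, 28, 174], [16, 108, 66], [17, 74, 189], [17, 72, 180], [17, 74, 183], [17, 71, 180], [17, 73, 179], [73, 20, 178], [72, 21, 179], [70, 21, 180], [71, 20, 179], [73, 20, 179], [67, 18, 184], [58, 18, 188]]
```

View pics/mixv.png

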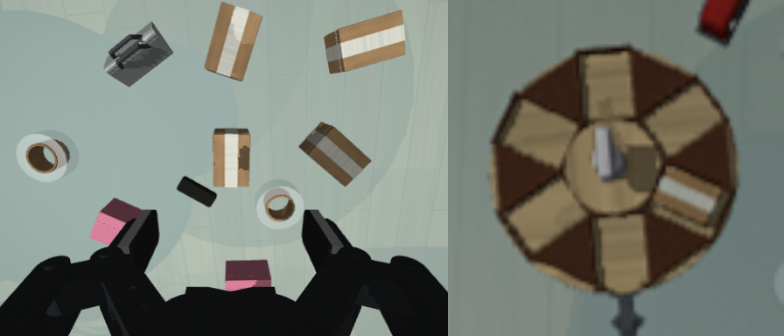

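send_rows(
  increments=[
    {"dx": 0.002,"dy": 0,"dz": 0.12,"yaw": 0,"claw": -1},
    {"dx": 0.002,"dy": 0,"dz": 0.24,"yaw": 0,"claw": -1},
    {"dx": 0.002,"dy": 0,"dz": 0.285,"yaw": 0,"claw": -1},
    {"dx": 0.002,"dy": 0,"dz": 0.285,"yaw": 0,"claw": -1},
    {"dx": 0.002,"dy": 0,"dz": 0.285,"yaw": 0,"claw": 1},
    {"dx": 0.002,"dy": 0,"dz": 0.285,"yaw": 0,"claw": 1},
    {"dx": 0.002,"dy": 0,"dz": 0.285,"yaw": 0,"claw": 1},
    {"dx": 0.002,"dy": 0,"dz": 0.285,"yaw": 0,"claw": 1},
    {"dx": 0.002,"dy": 0,"dz": 0.285,"yaw": 0,"claw": 1},
    {"dx": 0.002,"dy": 0,"dz": 0.18,"yaw": 0,"claw": 1},
    {"dx": 0.002,"dy": 0,"dz": 0.06,"yaw": 0,"claw": 1},
    {"dx": 0.002,"dy": 0,"dz": -0.08,"yaw": 0,"claw": 1},
    {"dx": 0.371,"dy": -0.886,"dz": -0.1,"yaw": -0.128,"claw": 1},
    {"dx": 0.371,"dy": -0.886,"dz": -0.1,"yaw": -0.128,"claw": 1},
    {"dx": 0.371,"dy": -0.886,"dz": -0.1,"yaw": -0.128,"claw": 1},
    {"dx": 0.371,"dy": -0.886,"dz": -0.1,"yaw": -0.128,"claw": 1},
    {"dx": 0.371,"dy": -0.886,"dz": -0.1,"yaw": -0.128,"claw": 1},
    {"dx": 0.371,"dy": -0.886,"dz": -0.1,"yaw": -0.128,"claw": 1},
    {"dx": 0.371,"dy": -0.886,"dz": -0.1,"yaw": -0.128,"claw": 1},
    {"dx": 0.371,"dy": -0.886,"dz": -0.1,"yaw": -0.128,"claw": 1},
  ],
)

```text
time: 17.77
tool_pos: [0.6393, 0.1777, 0.2054]
tool_rot: [-0.0, 0.998, 0.056, -0.0]
contact_force: [-0.3, -0.7, -0.5]
gripper_width: 0.456
grasp_force: 62.1
```

```bash
python3 - <<'E'
from h import *
pocket(3,.03)
E
```

```text
t17.77 at [0.6393 0.1777 0.2054] psi 6.4 w 0.456 gf 62.1 | to [0.6386 0.1758 0.03  ] d -0.0016 0.0036 0.3509 yaw -0.0010 j6 1.61
```

send_rows(
  increments=[
    {"dx": -0.001,"dy": 0.002,"dz": 0.12,"yaw": 0,"claw": 1},
    {"dx": -0.001,"dy": 0.002,"dz": 0.22,"yaw": 0,"claw": 1},
    {"dx": -0.001,"dy": 0.002,"dz": 0.3,"yaw": 0,"claw": 1},
    {"dx": -0.001,"dy": 0.002,"dz": 0.351,"yaw": 0,"claw": 1},
    {"dx": -0.001,"dy": 0.002,"dz": 0.351,"yaw": 0,"claw": 1},
    {"dx": -0.001,"dy": 0.002,"dz": 0.351,"yaw": 0,"claw": -1},
    {"dx": -0.001,"dy": 0.002,"dz": 0.351,"yaw": 0,"claw": -1},
    {"dx": -0.001,"dy": 0.002,"dz": 0.351,"yaw": 0,"claw": -1},
    {"dx": -0.001,"dy": 0.002,"dz": 0.25,"yaw": 0,"claw": -1},
    {"dx": -0.001,"dy": 0.002,"dz": 0.13,"yaw": 0,"claw": -1},
    {"dx": -0.001,"dy": 0.002,"dz": 0,"yaw": 0,"claw": -1},
    {"dx": -0.001,"dy": 0.002,"dz": 0,"yaw": 0,"claw": -1},
  ],
)

```text
time: 19.27
tool_pos: [0.6423, 0.1747, 0.2146]
tool_rot: [-0.001, 0.998, 0.055, 0.007]
contact_force: [-0.5, 0.2, 0.3]
gripper_width: 1.003
grasp_force: 0.0
```

```bash
python3 - <<'E'
from h import *
plan(.536,-.262,.014,-22.1)
E
```

```text
t19.27 at [0.6423 0.1747 0.2146] psi 6.3 w 1.003 gf 0.0 | to [ 0.536 -0.262  0.014] d -0.3130 0.8450 0.3963 yaw 0.3307 j6 1.39
```

send_rows(
  increments=[
    {"dx": -0.313,"dy": 0.845,"dz": 0,"yaw": 0.331,"claw": -0.5},
    {"dx": -0.313,"dy": 0.845,"dz": 0,"yaw": 0.331,"claw": -0.5},
    {"dx": -0.313,"dy": 0.845,"dz": 0,"yaw": 0.331,"claw": -0.5},
    {"dx": -0.313,"dy": 0.845,"dz": 0,"yaw": 0.331,"claw": -0.5},
    {"dx": -0.313,"dy": 0.845,"dz": 0,"yaw": 0.331,"claw": -0.5},
    {"dx": -0.313,"dy": 0.845,"dz": 0.1,"yaw": 0.331,"claw": -0.5},
    {"dx": -0.313,"dy": 0.845,"dz": 0.15,"yaw": 0.331,"claw": -0.5},
    {"dx": -0.313,"dy": 0.845,"dz": 0.15,"yaw": 0.331,"claw": -0.5},
    {"dx": -0.313,"dy": 0.845,"dz": 0.15,"yaw": 0.331,"claw": -0.5},
    {"dx": -0.313,"dy": 0.845,"dz": 0.15,"yaw": 0.331,"claw": -0.5},
  ],
)

```text
time: 20.52
tool_pos: [0.5297, -0.2625, 0.1308]
tool_rot: [-0.0, 0.981, -0.192, -0.0]
contact_force: [-0.7, -0.3, 0.4]
gripper_width: 0.75
grasp_force: 0.0
```

```bash
python3 - <<'E'
from h import *
plan(.536,-.262,.014,-22.1)
pocket(2,.2);pocket(4,.2)
im,s=wpic("w4")
pts=np.array([[-30,-20],[30,-20],[30,20],[-30,20]])/1000
a=np.radians(-22.1);P=np.array([.536,-.262])+pts@np.array([[np.cos(a),np.sin(a)],[-np.sin(a),np.cos(a)]])
uv=proj("wrist",np.c_[P,[.04]*4],s);cv2.polylines(im,[uv.astype(int)],True,(0,0,255),1);cv2.imwrite("pics/w4v.png",im)
E
```

```text
t20.52 at [ 0.5297 -0.2625  0.1308] psi -22.1 w 0.750 gf 0.0 | to [ 0.536 -0.262  0.014] d 0.0114 -0.0056 0.2335 yaw -0.0002 j6 1.38
t20.52 at [ 0.5297 -0.2625  0.1308] psi -22.1 w 0.750 gf 0.0 | to [0.6039 0.0961 0.2   ] d -0.1324 -0.7203 -0.1381 yaw 0.3652 j6 2.54
t20.52 at [ 0.5297 -0.2625  0.1308] psi -22.1 w 0.750 gf 0.0 | to [0.5869 0.2458 0.2   ] d -0.2768 -0.9849 -0.1379 yaw -1.0311 j6 0.68
```

View pics/w4v.png

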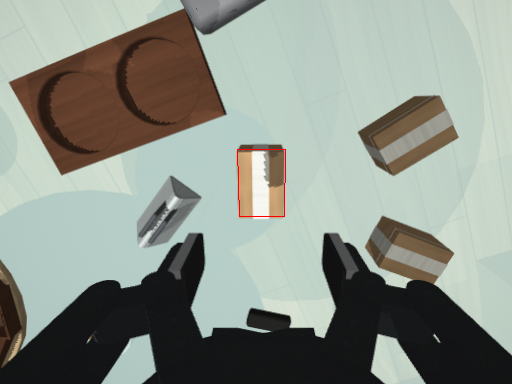

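The red outline of the predicted box top sits right on the box, at (261,182), so the estimate holds. Grasp it and carry it to pocket 2.

send_rows(
  increments=[
    {"dx": 0.011,"dy": -0.005,"dz": 0.1,"yaw": 0,"claw": -0.5},
    {"dx": 0.011,"dy": -0.005,"dz": 0.2,"yaw": 0,"claw": -0.5},
    {"dx": 0.011,"dy": -0.005,"dz": 0.233,"yaw": 0,"claw": -0.5},
    {"dx": 0.011,"dy": -0.005,"dz": 0.233,"yaw": 0,"claw": -0.5},
    {"dx": 0.011,"dy": -0.005,"dz": 0.233,"yaw": 0,"claw": 1},
    {"dx": 0.011,"dy": -0.005,"dz": 0.233,"yaw": 0,"claw": 1},
    {"dx": 0.011,"dy": -0.005,"dz": 0.233,"yaw": 0,"claw": 1},
    {"dx": 0.011,"dy": -0.005,"dz": 0.233,"yaw": 0,"claw": 1},
    {"dx": 0.011,"dy": -0.005,"dz": 0.15,"yaw": 0,"claw": 1},
    {"dx": 0.011,"dy": -0.005,"dz": 0.02,"yaw": 0,"claw": 1},
    {"dx": 0.011,"dy": -0.005,"dz": -0.1,"yaw": 0,"claw": 1},
    {"dx": -0.132,"dy": -0.72,"dz": -0.138,"yaw": 0.365,"claw": 1},
    {"dx": -0.132,"dy": -0.72,"dz": -0.138,"yaw": 0.365,"claw": 1},
    {"dx": -0.132,"dy": -0.72,"dz": -0.138,"yaw": 0.365,"claw": 1},
    {"dx": -0.132,"dy": -0.72,"dz": -0.138,"yaw": 0.365,"claw": 1},
    {"dx": -0.132,"dy": -0.72,"dz": -0.138,"yaw": 0.365,"claw": 1},
    {"dx": -0.132,"dy": -0.72,"dz": -0.138,"yaw": 0.365,"claw": 1},
    {"dx": -0.132,"dy": -0.72,"dz": -0.138,"yaw": 0.365,"claw": 1},
    {"dx": -0.132,"dy": -0.72,"dz": -0.138,"yaw": 0.365,"claw": 1},
    {"dx": -0.132,"dy": -0.72,"dz": -0.138,"yaw": 0.365,"claw": 1},
  ],
)

```text
time: 23.08
tool_pos: [0.6038, 0.0938, 0.1997]
tool_rot: [0.0, 0.893, -0.451, -0.0]
contact_force: [0.7, 0.6, -0.9]
gripper_width: 0.451
grasp_force: 61.8
```

```bash
python3 - <<'E'
from h import *
pocket(2,.03)
plan(.5268,-.3965,.15,-78.8)
E
```

```text
t23.07 at [0.6038 0.0938 0.1997] psi -53.6 w 0.451 gf 61.8 | to [0.6039 0.0961 0.03  ] d -0.0035 -0.0030 0.3395 yaw -0.0012 j6 2.54
t23.07 at [0.6038 0.0938 0.1997] psi -53.6 w 0.451 gf 61.8 | to [ 0.5268 -0.3965  0.15  ] d 0.6980 0.7058 0.0998 yaw 0.2931 j6 2.18
```

send_rows(
  increments=[
    {"dx": -0.003,"dy": -0.002,"dz": 0.12,"yaw": 0,"claw": 1},
    {"dx": -0.003,"dy": -0.002,"dz": 0.22,"yaw": 0,"claw": 1},
    {"dx": -0.003,"dy": -0.002,"dz": 0.3,"yaw": 0,"claw": 1},
    {"dx": -0.003,"dy": -0.002,"dz": 0.34,"yaw": 0,"claw": 1},
    {"dx": -0.003,"dy": -0.002,"dz": 0.34,"yaw": 0,"claw": 1},
    {"dx": -0.003,"dy": -0.002,"dz": 0.34,"yaw": 0,"claw": -0.5},
    {"dx": -0.003,"dy": -0.002,"dz": 0.34,"yaw": 0,"claw": -0.5},
    {"dx": -0.003,"dy": -0.002,"dz": 0.34,"yaw": 0,"claw": -0.5},
    {"dx": -0.003,"dy": -0.002,"dz": 0.22,"yaw": 0,"claw": -0.5},
    {"dx": -0.003,"dy": -0.002,"dz": 0.1,"yaw": 0,"claw": -0.5},
    {"dx": -0.003,"dy": -0.002,"dz": 0,"yaw": 0,"claw": -0.5},
    {"dx": 0.697,"dy": 0.705,"dz": 0,"yaw": 0.293,"claw": -0.5},
    {"dx": 0.697,"dy": 0.705,"dz": 0,"yaw": 0.293,"claw": -0.5},
    {"dx": 0.697,"dy": 0.705,"dz": 0,"yaw": 0.293,"claw": -0.5},
    {"dx": 0.697,"dy": 0.705,"dz": 0,"yaw": 0.293,"claw": -0.5},
    {"dx": 0.697,"dy": 0.705,"dz": 0,"yaw": 0.293,"claw": -0.5},
    {"dx": 0.697,"dy": 0.705,"dz": 0.1,"yaw": 0.293,"claw": -0.5},
    {"dx": 0.697,"dy": 0.705,"dz": 0.1,"yaw": 0.293,"claw": -0.5},
    {"dx": 0.697,"dy": 0.705,"dz": 0.1,"yaw": 0.293,"claw": -0.5},
    {"dx": 0.697,"dy": 0.705,"dz": 0.1,"yaw": 0.293,"claw": -0.5},
  ],
)

```text
time: 25.58
tool_pos: [0.5258, -0.3975, 0.1476]
tool_rot: [0.0, 0.772, -0.636, -0.001]
contact_force: [-0.1, 1.0, -0.1]
gripper_width: 0.748
grasp_force: 0.0
```

```bash
python3 - <<'E'
from h import *
plan(.5268,-.3965,.014,-78.8)
pocket(4,.2);pocket(5,.2)
im=manip.grab_frame("top")[:,:,::-1].copy();cv2.imwrite("pics/t2.png",im)
toplook(im)
E
```

```text
t25.57 at [ 0.5258 -0.3975  0.1476] psi -78.9 w 0.748 gf 0.0 | to [ 0.5268 -0.3965  0.014 ] d -0.0011 -0.0029 0.2672 yaw -0.0017 j6 2.19
t25.57 at [ 0.5258 -0.3975  0.1476] psi -78.9 w 0.748 gf 0.0 | to [0.5869 0.2458 0.2   ] d -1.2396 -0.3662 -0.1031 yaw -1.6924 j6 0.69
t25.57 at [ 0.5258 -0.3975  0.1476] psi -78.9 w 0.748 gf 0.0 | to [0.5005 0.2359 0.2   ] d -1.2534 -0.1928 -0.1027 yaw -0.2961 j6 2.83
boxes
[321.5 156.6] [ 0.6059 -0.1858] [ 14. 164.] -89.1
strips
tapes
[414.7 241.9] [ 0.3277 -0.4907] [140. 167.] -2.1
[312.1 202.4] [ 0.4524 -0.1551] [345. 460.] -89.1
clip
[327.2 228.3] [ 0.3672 -0.2034] [20. 50.] 53.7
[314.3 178.6] [ 0.5309 -0.1615] [34. 66.] -62.4
```

send_rows(
  increments=[
    {"dx": -0.001,"dy": -0.003,"dz": 0.12,"yaw": 0,"claw": -0.5},
    {"dx": -0.001,"dy": -0.003,"dz": 0.23,"yaw": 0,"claw": -0.5},
    {"dx": -0.001,"dy": -0.003,"dz": 0.267,"yaw": 0,"claw": -0.5},
    {"dx": -0.001,"dy": -0.003,"dz": 0.267,"yaw": 0,"claw": -0.5},
    {"dx": -0.001,"dy": -0.003,"dz": 0.267,"yaw": 0,"claw": 1},
    {"dx": -0.001,"dy": -0.003,"dz": 0.267,"yaw": 0,"claw": 1},
    {"dx": -0.001,"dy": -0.003,"dz": 0.267,"yaw": 0,"claw": 1},
    {"dx": -0.001,"dy": -0.003,"dz": 0.267,"yaw": 0,"claw": 1},
    {"dx": -0.001,"dy": -0.003,"dz": 0.18,"yaw": 0,"claw": 1},
    {"dx": -0.001,"dy": -0.003,"dz": 0.06,"yaw": 0,"claw": 1},
    {"dx": -0.001,"dy": -0.003,"dz": -0.08,"yaw": 0,"claw": 1},
    {"dx": -1,"dy": -0.15,"dz": -0.103,"yaw": -0.24,"claw": 1},
    {"dx": -1,"dy": -0.15,"dz": -0.103,"yaw": -0.24,"claw": 1},
    {"dx": -1,"dy": -0.15,"dz": -0.103,"yaw": -0.24,"claw": 1},
    {"dx": -1,"dy": -0.15,"dz": -0.103,"yaw": -0.24,"claw": 1},
    {"dx": -1,"dy": -0.15,"dz": -0.103,"yaw": -0.24,"claw": 1},
    {"dx": -1,"dy": -0.15,"dz": -0.103,"yaw": -0.24,"claw": 1},
    {"dx": -1,"dy": -0.15,"dz": -0.103,"yaw": -0.24,"claw": 1},
    {"dx": -1,"dy": -0.15,"dz": -0.103,"yaw": -0.24,"claw": 1},
  ],
)

```text
time: 28.0
tool_pos: [0.5033, 0.1072, 0.2022]
tool_rot: [-0.001, 0.874, -0.485, 0.001]
contact_force: [0.4, -0.0, -0.8]
gripper_width: 0.454
grasp_force: 62.6
```

```bash
python3 - <<'E'
from h import *
pocket(5,.2)
E
```

```text
t28.00 at [0.5033 0.1072 0.2022] psi -58.1 w 0.454 gf 62.6 | to [0.5005 0.2359 0.2   ] d -0.2216 -0.1313 0.0045 yaw -0.0532 j6 2.80
```

send_rows(
  increments=[
    {"dx": -0.222,"dy": -0.131,"dz": 0,"yaw": -0.053,"claw": 1},
    {"dx": -0.222,"dy": -0.131,"dz": 0,"yaw": -0.053,"claw": 1},
    {"dx": -0.222,"dy": -0.131,"dz": 0,"yaw": -0.053,"claw": 1},
    {"dx": -0.222,"dy": -0.131,"dz": 0.1,"yaw": -0.053,"claw": 1},
    {"dx": -0.222,"dy": -0.131,"dz": 0.2,"yaw": -0.053,"claw": 1},
    {"dx": -0.222,"dy": -0.131,"dz": 0.22,"yaw": -0.053,"claw": 1},
    {"dx": -0.222,"dy": -0.131,"dz": 0.22,"yaw": -0.053,"claw": 1},
  ],
)

```text
time: 28.88
tool_pos: [0.5008, 0.2336, 0.0918]
tool_rot: [-0.0, 0.893, -0.45, 0.0]
contact_force: [0.6, -0.3, -0.4]
gripper_width: 0.453
grasp_force: 62.5
```

```bash
python3 - <<'E'
from h import *
pocket(5,.03)
plan(.4115,-.371,.15,44.8);plan(.4115,-.371,.15,44.8+180,360);plan(.4115,-.371,.15,44.8,360)
E
```

```text
t28.88 at [0.5008 0.2336 0.0918] psi -53.5 w 0.453 gf 62.5 | to [0.5005 0.2359 0.03  ] d -0.0042 -0.0021 0.1235 yaw -0.0005 j6 2.81
t28.88 at [0.5008 0.2336 0.0918] psi -53.5 w 0.453 gf 62.5 | to [ 0.4115 -0.371   0.15  ] d 0.8664 0.8622 -0.1165 yaw -1.1443 j6 -0.08Traceback (most recent call last):
  File "<stdin>", line 3, in <module>
  File "h.py", line 52, in plan
    print("t%.2f at"%s["time"],np.round(p,4),"psi %.1f"%cur,"w %.3f"%s["gripper_width"],"gf %.1f"%s["grasp_force"],"| to",np.round([x,y,z],4),"d %.4f %.4f %.4f yaw %.4f"%(*d,-np.radians(best[0])/1.5),"j6 %.2f"%best[1])
                                                                                                                                                                                          ~~~~^^^
TypeError: 'NoneType' object is not subscriptable
```

send_rows(
  increments=[
    {"dx": -0.004,"dy": -0.002,"dz": 0.08,"yaw": 0,"claw": 1},
    {"dx": -0.004,"dy": -0.002,"dz": 0.125,"yaw": 0,"claw": 1},
    {"dx": -0.004,"dy": -0.002,"dz": 0.125,"yaw": 0,"claw": 1},
    {"dx": -0.004,"dy": -0.002,"dz": 0.125,"yaw": 0,"claw": -0.5},
    {"dx": -0.004,"dy": -0.002,"dz": 0.125,"yaw": 0,"claw": -0.5},
    {"dx": -0.004,"dy": -0.002,"dz": 0.125,"yaw": 0,"claw": -0.5},
    {"dx": -0.004,"dy": -0.002,"dz": 0.02,"yaw": 0,"claw": -0.5},
    {"dx": -0.004,"dy": -0.002,"dz": -0.1,"yaw": 0,"claw": -0.5},
    {"dx": -0.004,"dy": -0.002,"dz": -0.22,"yaw": 0,"claw": -0.5},
    {"dx": 0.866,"dy": 0.862,"dz": -0.22,"yaw": -0.99,"claw": -0.5},
    {"dx": 0.866,"dy": 0.862,"dz": -0.22,"yaw": -0.99,"claw": -0.5},
    {"dx": 0.866,"dy": 0.862,"dz": -0.22,"yaw": -0.99,"claw": -0.5},
    {"dx": 0.866,"dy": 0.862,"dz": -0.22,"yaw": -0.99,"claw": -0.5},
    {"dx": 0.866,"dy": 0.862,"dz": -0.22,"yaw": -0.99,"claw": -0.5},
    {"dx": 0.866,"dy": 0.862,"dz": -0.22,"yaw": -0.99,"claw": -0.5},
    {"dx": 0.866,"dy": 0.862,"dz": -0.22,"yaw": -0.99,"claw": -0.5},
    {"dx": 0.866,"dy": 0.862,"dz": -0.12,"yaw": -0.99,"claw": -0.5},
    {"dx": 0.866,"dy": 0.862,"dz": -0.12,"yaw": -0.99,"claw": -0.5},
    {"dx": 0.866,"dy": 0.862,"dz": -0.12,"yaw": -0.99,"claw": -0.5},
    {"dx": 0.866,"dy": 0.862,"dz": -0.12,"yaw": -0.99,"claw": -0.5},
  ],
)

```text
time: 31.38
tool_pos: [0.4104, -0.372, 0.1498]
tool_rot: [-0.001, 0.962, 0.272, -0.0]
contact_force: [0.9, 0.5, 0.5]
gripper_width: 0.752
grasp_force: 0.0
```

```bash
python3 - <<'E'
from h import *
plan(.4115,-.371,.014,44.8)
pocket(4,.2)
im,s=wpic("w5")
def box(x,y,t):
    pts=np.array([[-30,-20],[30,-20],[30,20],[-30,20]])/1000
    a=np.radians(t);P=np.array([x,y])+pts@np.array([[np.cos(a),np.sin(a)],[-np.sin(a),np.cos(a)]])
    cv2.polylines(im,[proj("wrist",np.c_[P,[.04]*4],s).astype(int)],True,(0,0,255),1)
box(.4115,-.371,44.8)
t=cv2.resize(manip.grab_frame("top")[120:225,165:270,::-1],(384,384),interpolation=cv2.INTER_CUBIC)
cv2.imwrite("pics/w5v.png",cv2.resize(np.hstack([im,t]),(784,336)))
E
```

```text
t31.38 at [ 0.4104 -0.372   0.1498] psi 31.5 w 0.752 gf 0.0 | to [ 0.4115 -0.371   0.014 ] d 0.0029 -0.0001 0.2716 yaw -0.1543 j6 -0.08
t31.38 at [ 0.4104 -0.372   0.1498] psi 31.5 w 0.752 gf 0.0 | to [0.5869 0.2458 0.2   ] d 0.9471 -0.8685 -0.0991 yaw -0.4068 j6 0.67
```

View pics/w5v.png

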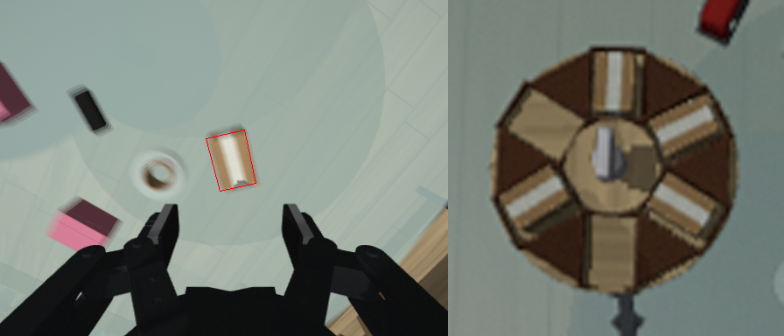

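Four boxes sit in their pockets, and the outline again matches box E at (231,160).

send_rows(
  increments=[
    {"dx": 0.003,"dy": 0,"dz": 0.1,"yaw": -0.154,"claw": -0.5},
    {"dx": 0.003,"dy": 0,"dz": 0.2,"yaw": -0.154,"claw": -0.5},
    {"dx": 0.003,"dy": 0,"dz": 0.27,"yaw": -0.154,"claw": -0.5},
    {"dx": 0.003,"dy": 0,"dz": 0.27,"yaw": -0.154,"claw": -0.5},
    {"dx": 0.003,"dy": 0,"dz": 0.27,"yaw": -0.154,"claw": 1},
    {"dx": 0.003,"dy": 0,"dz": 0.27,"yaw": -0.154,"claw": 1},
    {"dx": 0.003,"dy": 0,"dz": 0.27,"yaw": -0.154,"claw": 1},
    {"dx": 0.003,"dy": 0,"dz": 0.27,"yaw": -0.154,"claw": 1},
    {"dx": 0.003,"dy": 0,"dz": 0.15,"yaw": -0.154,"claw": 1},
    {"dx": 0.003,"dy": 0,"dz": 0.04,"yaw": -0.154,"claw": 1},
    {"dx": 0.003,"dy": 0,"dz": -0.09,"yaw": -0.154,"claw": 1},
    {"dx": 0.947,"dy": -0.868,"dz": -0.1,"yaw": -0.407,"claw": 1},
    {"dx": 0.947,"dy": -0.868,"dz": -0.1,"yaw": -0.407,"claw": 1},
    {"dx": 0.947,"dy": -0.868,"dz": -0.1,"yaw": -0.407,"claw": 1},
    {"dx": 0.947,"dy": -0.868,"dz": -0.1,"yaw": -0.407,"claw": 1},
    {"dx": 0.947,"dy": -0.868,"dz": -0.1,"yaw": -0.407,"claw": 1},
    {"dx": 0.947,"dy": -0.868,"dz": -0.1,"yaw": -0.407,"claw": 1},
    {"dx": 0.947,"dy": -0.868,"dz": -0.1,"yaw": -0.407,"claw": 1},
    {"dx": 0.947,"dy": -0.868,"dz": -0.1,"yaw": -0.407,"claw": 1},
    {"dx": 0.947,"dy": -0.868,"dz": -0.1,"yaw": -0.407,"claw": 1},
  ],
)

```text
time: 33.98
tool_pos: [0.5663, 0.1737, 0.2005]
tool_rot: [0.0, 0.836, 0.549, 0.0]
contact_force: [0.8, -0.8, 0.9]
gripper_width: 0.457
grasp_force: 61.8
```

```bash
python3 - <<'E'
from h import *
pocket(4,.1)
E
```

```text
t33.98 at [0.5663 0.1737 0.2005] psi 66.6 w 0.457 gf 61.8 | to [0.5869 0.2458 0.1   ] d 0.1487 -0.0197 0.2011 yaw 0.0009 j6 0.68
```

send_rows(
  increments=[
    {"dx": 0.148,"dy": -0.02,"dz": 0,"yaw": 0,"claw": 1},
    {"dx": 0.148,"dy": -0.02,"dz": 0,"yaw": 0,"claw": 1},
    {"dx": 0.148,"dy": -0.02,"dz": 0.1,"yaw": 0,"claw": 1},
    {"dx": 0.148,"dy": -0.02,"dz": 0.2,"yaw": 0,"claw": 1},
    {"dx": 0.148,"dy": -0.02,"dz": 0.2,"yaw": 0,"claw": 1},
    {"dx": 0.148,"dy": -0.02,"dz": 0.2,"yaw": 0,"claw": 1},
  ],
)

```text
time: 34.72
tool_pos: [0.5875, 0.2433, 0.1023]
tool_rot: [0.0, 0.836, 0.549, 0.001]
contact_force: [0.1, -0.3, -0.6]
gripper_width: 0.457
grasp_force: 61.9
```

```bash
python3 - <<'E'
from h import *
pocket(4,.03)
plan(.5335,-.1615,.15,-61)
plan(.5335,-.1615,.15,119)
E
```

```text
t34.73 at [0.5875 0.2433 0.1023] psi 66.5 w 0.457 gf 61.9 | to [0.5869 0.2458 0.03  ] d 0.0039 -0.0034 0.1445 yaw 0.0003 j6 0.69
t34.73 at [0.5875 0.2433 0.1023] psi 66.5 w 0.457 gf 61.9 | to [ 0.5335 -0.1615  0.15  ] d -0.7854 0.2235 -0.0962 yaw -0.6105 j6 -0.92
t34.73 at [0.5875 0.2433 0.1023] psi 66.5 w 0.457 gf 61.9 | to [ 0.5335 -0.1615  0.15  ] d -0.7854 0.2235 -0.0962 yaw -0.6105 j6 -0.92
```

send_rows(
  increments=[
    {"dx": 0.004,"dy": -0.003,"dz": 0.1,"yaw": 0,"claw": 1},
    {"dx": 0.004,"dy": -0.003,"dz": 0.145,"yaw": 0,"claw": 1},
    {"dx": 0.004,"dy": -0.003,"dz": 0.145,"yaw": 0,"claw": 1},
    {"dx": 0.004,"dy": -0.003,"dz": 0.145,"yaw": 0,"claw": -0.5},
    {"dx": 0.004,"dy": -0.003,"dz": 0.145,"yaw": 0,"claw": -0.5},
    {"dx": 0.004,"dy": -0.003,"dz": 0.145,"yaw": 0,"claw": -0.5},
    {"dx": 0.004,"dy": -0.003,"dz": 0.04,"yaw": 0,"claw": -0.5},
    {"dx": 0.004,"dy": -0.003,"dz": -0.08,"yaw": 0,"claw": -0.5},
    {"dx": 0.004,"dy": -0.003,"dz": -0.2,"yaw": 0,"claw": -0.5},
    {"dx": -0.785,"dy": 0.223,"dz": -0.2,"yaw": -0.61,"claw": -0.5},
    {"dx": -0.785,"dy": 0.223,"dz": -0.2,"yaw": -0.61,"claw": -0.5},
    {"dx": -0.785,"dy": 0.223,"dz": -0.2,"yaw": -0.61,"claw": -0.5},
    {"dx": -0.785,"dy": 0.223,"dz": -0.2,"yaw": -0.61,"claw": -0.5},
    {"dx": -0.785,"dy": 0.223,"dz": -0.2,"yaw": -0.61,"claw": -0.5},
    {"dx": -0.785,"dy": 0.223,"dz": -0.1,"yaw": -0.61,"claw": -0.5},
    {"dx": -0.785,"dy": 0.223,"dz": -0.1,"yaw": -0.61,"claw": -0.5},
    {"dx": -0.785,"dy": 0.223,"dz": -0.1,"yaw": -0.61,"claw": -0.5},
    {"dx": -0.785,"dy": 0.223,"dz": -0.1,"yaw": -0.61,"claw": -0.5},
  ],
)

```text
time: 36.98
tool_pos: [0.5323, -0.1604, 0.1495]
tool_rot: [-0.001, 0.508, 0.861, 0.0]
contact_force: [-0.8, 0.4, 0.5]
gripper_width: 0.747
grasp_force: 0.0
```

```bash
python3 - <<'E'
from h import *
plan(.5335,-.1615,.04,119)
pocket(0,.2)
im,s=wpic("w6")
def rect(x,y,t,lx,ly,z):
    pts=np.array([[-lx,-ly],[lx,-ly],[lx,ly],[-lx,ly]])/2000
    a=np.radians(t);P=np.array([x,y])+pts@np.array([[np.cos(a),np.sin(a)],[-np.sin(a),np.cos(a)]])
    cv2.polylines(im,[proj("wrist",np.c_[P,[z]*4],s).astype(int)],True,(0,0,255),1)
rect(.5335,-.1615,-61,64,36,0);rect(.5335,-.1615,-61,36,14,.048)
t=cv2.resize(manip.grab_frame("top")[120:225,165:270,::-1],(384,384),interpolation=cv2.INTER_CUBIC)
cv2.imwrite("pics/w6v.png",cv2.resize(np.hstack([im,t]),(784,336)))
E
```

```text
t36.98 at [ 0.5323 -0.1604  0.1495] psi 119.0 w 0.747 gf 0.0 | to [ 0.5335 -0.1615  0.04  ] d -0.0036 0.0012 0.2191 yaw -0.0004 j6 -0.93
t36.98 at [ 0.5323 -0.1604  0.1495] psi 119.0 w 0.747 gf 0.0 | to [0.4658 0.1562 0.2   ] d 0.6184 0.1902 -0.0998 yaw -0.7858 j6 -1.50
```

View pics/w6v.png

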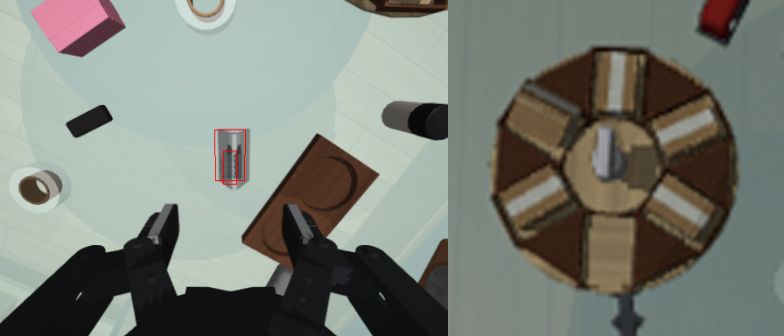

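The clip appears about 3 mm right of and 4 mm below the predicted outline in the wrist view at (233,160), so I'll correct for that. The box in pocket 4 looks odd from above, and I'll check it afterwards.

send_rows(
  increments=[
    {"dx": -0.011,"dy": 0.007,"dz": 0.1,"yaw": 0,"claw": -0.5},
    {"dx": -0.011,"dy": 0.007,"dz": 0.19,"yaw": 0,"claw": -0.5},
    {"dx": -0.011,"dy": 0.007,"dz": 0.235,"yaw": 0,"claw": -0.5},
    {"dx": -0.011,"dy": 0.007,"dz": 0.235,"yaw": 0,"claw": -0.5},
    {"dx": -0.011,"dy": 0.007,"dz": 0.235,"yaw": 0,"claw": 1},
    {"dx": -0.011,"dy": 0.007,"dz": 0.235,"yaw": 0,"claw": 1},
    {"dx": -0.011,"dy": 0.007,"dz": 0.235,"yaw": 0,"claw": 1},
    {"dx": -0.011,"dy": 0.007,"dz": 0.235,"yaw": 0,"claw": 1},
    {"dx": -0.011,"dy": 0.007,"dz": 0.235,"yaw": 0,"claw": 1},
    {"dx": -0.011,"dy": 0.007,"dz": 0.15,"yaw": 0,"claw": 1},
    {"dx": -0.011,"dy": 0.007,"dz": 0.04,"yaw": 0,"claw": 1},
    {"dx": -0.011,"dy": 0.007,"dz": -0.09,"yaw": 0,"claw": 1},
    {"dx": -0.011,"dy": 0.007,"dz": -0.09,"yaw": 0,"claw": 1},
  ],
)

```text
time: 38.7
tool_pos: [0.5416, -0.1656, 0.2025]
tool_rot: [0.006, 0.508, 0.862, 0.001]
contact_force: [0.2, 0.3, -0.6]
gripper_width: 0.15
grasp_force: 59.4
```

```bash
python3 - <<'E'
from h import *
pocket(0,.2)
im,s=wpic("w7")
t=cv2.resize(manip.grab_frame("top")[120:225,165:270,::-1],(384,384),interpolation=cv2.INTER_CUBIC)
cv2.imwrite("pics/w7v.png",cv2.resize(np.hstack([im,t]),(784,336)))
E
```

```text
t38.70 at [ 0.5416 -0.1656  0.2025] psi 119.0 w 0.150 gf 59.4 | to [0.4658 0.1562 0.2   ] d 0.6365 0.1791 -0.0001 yaw -0.7856 j6 -1.49
```

View pics/w7v.png

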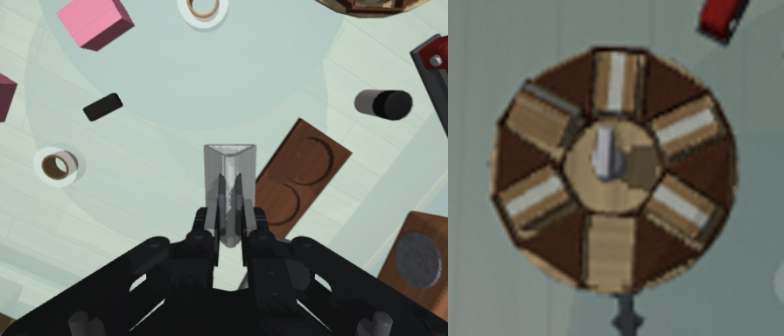

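```bash
python3 - <<'E'
from h import *
im,s=lpic("w7")
q=s["tool_rot"];M=R.from_quat([q[1],q[2],q[3],q[0]]).as_matrix()
for z in(.015,.02,.026,.032):
    print(z,((ray("wrist",np.array([(204,145),(256,145),(222,247),(243,247)])/.875,s["tool_pos"][2]-z,s)-s["tool_pos"])@M*1000).round(1).tolist())
g=cv2.cvtColor(im,cv2.COLOR_BGR2GRAY);print(g[150:290:4,262].tolist())
E
```

```text
0.015 [[42.8, -16.4, 14.4], [42.7, 17.1, 14.7], [-34.7, -5.6, 15.3], [-34.8, 10.0, 15.4]]
0.02 [[41.7, -16.9, 19.5], [41.6, 17.6, 19.7], [-38.3, -5.8, 20.3], [-38.4, 10.3, 20.5]]
0.026 [[40.3, -17.5, 25.5], [40.2, 18.3, 25.7], [-42.7, -6.0, 26.4], [-42.8, 10.7, 26.5]]
0.032 [[38.9, -18.2, 31.5], [38.8, 18.9, 31.8], [-47.1, -6.2, 32.4], [-47.2, 11.0, 32.6]]
[200, 201, 201, 199, 161, 166, 167, 105, 164, 180, 190, 190, 190, 190, 189, 183, 161, 158, 123, 143, 123, 130, 149, 82, 83, 83, 83, 83, 83, 82, 92, 110, 110, 111, 205]
```

send_rows(
  increments=[
    {"dx": 0.63,"dy": 0.18,"dz": 0,"yaw": -0.785,"claw": 1},
    {"dx": 0.63,"dy": 0.18,"dz": 0,"yaw": -0.785,"claw": 1},
    {"dx": 0.63,"dy": 0.18,"dz": 0,"yaw": -0.785,"claw": 1},
    {"dx": 0.63,"dy": 0.18,"dz": 0,"yaw": -0.785,"claw": 1},
    {"dx": 0.63,"dy": 0.18,"dz": 0,"yaw": -0.785,"claw": 1},
    {"dx": 0.63,"dy": 0.18,"dz": 0,"yaw": -0.785,"claw": 1},
    {"dx": 0.63,"dy": 0.18,"dz": 0,"yaw": -0.785,"claw": 1},
    {"dx": 0.63,"dy": 0.18,"dz": 0.15,"yaw": -0.785,"claw": 1},
    {"dx": 0.63,"dy": 0.18,"dz": 0.2,"yaw": -0.785,"claw": 1},
    {"dx": 0.63,"dy": 0.18,"dz": 0.2,"yaw": -0.785,"claw": 1},
    {"dx": 0.63,"dy": 0.18,"dz": 0.2,"yaw": -0.785,"claw": 1},
  ],
)

```text
time: 40.17
tool_pos: [0.4646, 0.155, 0.0955]
tool_rot: [-0.0, -0.056, 0.998, -0.0]
contact_force: [-0.1, 0.7, -0.3]
gripper_width: 0.149
grasp_force: 59.3
```

```bash
python3 - <<'E'
from h import *
pocket(0,.045,-.007)
plan(.5869,.2458,.2,186.5,360)
wpic("w8")
E
```

```text
t40.17 at [0.4646 0.155  0.0955] psi -173.5 w 0.149 gf 59.3 | to [0.4727 0.1569 0.045 ] d -0.0166 0.0020 0.1011 yaw -0.0006 j6 -1.52
t40.17 at [0.4646 0.155  0.0955] psi -173.5 w 0.149 gf 59.3 | to [0.5869 0.2458 0.2   ] d -0.2635 0.1529 -0.2089 yaw -0.0006 j6 -1.44
```

send_rows(
  increments=[
    {"dx": -0.0165,"dy": 0.002,"dz": 0,"yaw": 0,"claw": 1},
    {"dx": -0.0165,"dy": 0.002,"dz": 0.06,"yaw": 0,"claw": 1},
    {"dx": -0.0165,"dy": 0.002,"dz": 0.101,"yaw": 0,"claw": 1},
    {"dx": -0.0165,"dy": 0.002,"dz": 0.101,"yaw": 0,"claw": 1},
    {"dx": -0.0165,"dy": 0.002,"dz": 0.101,"yaw": 0,"claw": -0.3},
    {"dx": -0.0165,"dy": 0.002,"dz": 0.101,"yaw": 0,"claw": -0.3},
    {"dx": -0.0165,"dy": 0.002,"dz": 0.101,"yaw": 0,"claw": -0.3},
    {"dx": -0.0165,"dy": 0.002,"dz": 0,"yaw": 0,"claw": -0.3},
    {"dx": -0.0165,"dy": 0.002,"dz": -0.12,"yaw": 0,"claw": -0.3},
    {"dx": -0.0165,"dy": 0.002,"dz": -0.25,"yaw": 0,"claw": -0.3},
    {"dx": -0.0165,"dy": 0.002,"dz": -0.35,"yaw": 0,"claw": -0.3},
    {"dx": -0.0165,"dy": 0.002,"dz": -0.35,"yaw": 0,"claw": -0.3},
    {"dx": -0.0165,"dy": 0.002,"dz": -0.35,"yaw": 0,"claw": -0.3},
  ],
)

```text
time: 41.85
tool_pos: [0.472, 0.1569, 0.2689]
tool_rot: [-0.001, -0.056, 0.998, -0.0]
contact_force: [1.1, 0.0, -0.3]
gripper_width: 0.647
grasp_force: 0.0
```

```bash
python3 - <<'E'
from h import *
im,s=wpic("w9");print(s["tool_pos"])
# expected box outlines at z=.054 and brown/white content per pocket
H,S,V=cv2.split(cv2.cvtColor(im,cv2.COLOR_BGR2HSV))
for k in range(6):
    a=np.radians(PH0+60*k);e=np.array([np.cos(a),np.sin(a)]);n=np.array([-e[1],e[0]]);c=C+.087*e
    row=[]
    for t in np.arange(-28,29,4):
        u=proj("wrist",[[*(c+n*t/1000),.054]],s)[0].round().astype(int)
        row.append((int(H[u[1],u[0]]),int(S[u[1],u[0]]),int(V[u[1],u[0]])))
    print(k,proj("wrist",[[*c,.054]],s).round().tolist(),row)
x0,y0,w,h=165,70,200,200
c=cv2.resize(im[60:290,150:380],None,fx=2.5,fy=2.5,interpolation=cv2.INTER_CUBIC);cv2.imwrite("pics/w9v.png",c)
E
```

```text
[0.47204184 0.15687137 0.26890887]
0 [[261.0, 157.0]] [(18, 77, 135), (18, 72, 156), (108, 17, 73), (83, 11, 90), (80, 13, 114), (77, 13, 138), (77, 13, 138), (81, 13, 140), (80, 11, 138), (77, 13, 142), (48, 10, 123), (10, 140, 84), (11, 143, 82), (9, 138, 83), (10, 140, 82)]
1 [[204.0, 190.0]] [(17, 73, 205), (30, 7, 241), (34, 8, 241), (34, 9, 239), (17, 98, 204), (16, 108, 198), (17, 108, 189), (13, 124, 68), (10, 136, 77), (10, 140, 93), (10, 141, 94), (10, 138, 94), (11, 138, 94), (10, 137, 93), (11, 140, 93)]
2 [[208.0, 248.0]] [(15, 18, 84), (120, 3, 76), (90, 3, 75), (90, 3, 75), (90, 13, 19), (120, 16, 16), (0, 0, 16), (0, 16, 16), (150, 14, 18), (0, 14, 18), (10, 131, 70), (10, 141, 94), (11, 140, 93), (10, 143, 93), (10, 141, 94)]
3 [[262.0, 275.0]] [(16, 108, 165), (16, 108, 172), (17, 75, 188), (30, 13, 221), (30, 11, 222), (27, 13, 223), (17, 96, 173), (16, 107, 169), (16, 109, 166), (16, 103, 141), (17, 98, 68), (10, 138, 85), (10, 140, 80), (11, 140, 80), (10, 137, 80)]
4 [[315.0, 248.0]] [(16, 108, 153), (16, 109, 166), (18, 52, 191), (16, 106, 163), (16, 107, 160), (16, 108, 173), (16, 106, 128), (0, 0, 16), (150, 16, 16), (60, 15, 17), (120, 14, 18), (90, 14, 18), (105, 7, 76), (105, 7, 76), (105, 7, 76)]
5 [[319.0, 190.0]] [(16, 107, 198), (16, 97, 198), (30, 7, 242), (30, 7, 243), (30, 7, 243), (20, 45, 227), (16, 107, 198), (16, 106, 192), (16, 108, 158), (18, 76, 97), (16, 106, 89), (17, 101, 101), (18, 86, 130), (11, 138, 100), (11, 142, 99)]
```

```bash
python3 - <<'E'
from h import *
im=manip.grab_frame("top")[:,:,::-1].copy();cv2.imwrite("pics/t3.png",im)
for f in("t1","t2","t3"):
    i=cv2.imread(f"pics/{f}.png");H,S,V=cv2.split(cv2.cvtColor(i,cv2.COLOR_BGR2HSV))
    m=np.zeros(H.shape,bool);m[155:190,205:228]=1
    print(f);[print(*b) for b in blobs("top",m&(V>95)&(S<45),.118,lo=12)]
    m[:]=0;m[125:215,170:262]=1
    print(" strips");[print(*b) for b in blobs("top",m&(V>100)&(S<40),.054,lo=12)]
im,s=lpic("w9");H,S,V=cv2.split(cv2.cvtColor(im,cv2.COLOR_BGR2HSV))
m=np.zeros(H.shape,bool);m[60:290,150:380]=1
print("wrist");[print(*b) for b in blobs("wrist",m&(V>200)&(S<40),.054,s,lo=30)]
a=np.radians(PH0);print("want 1,3,5",[(C+.087*np.array([np.cos(a+np.pi/3*k),np.sin(a+np.pi/3*k)])).round(4).tolist() for k in(1,2,3,4,5)])
E
```

```text
t1
[212.6 167.3] [0.5468 0.1664] [16. 50.] 1.8
 strips
[239.2 180.2] [0.5168 0.086 ] [14. 60.] 65.9
[212.6 167.5] [0.5572 0.1738] [16. 50.] 1.8
[212.9 165.7] [0.5633 0.1729] [295. 301.] -89.1
t2
[212.6 167.6] [0.546  0.1664] [16. 51.] 1.8
 strips
[239.6 179.3] [0.5199 0.0848] [13. 60.] 68.9
[212.6 167.4] [0.5576 0.1737] [16. 50.] 1.8
[236.  154.8] [0.6007 0.0981] [14. 61.] -53.0
[212.1 145.4] [0.6311 0.1776] [12. 59.] 8.3
[213.  165.7] [0.5634 0.1725] [295. 301.] -89.1
t3
 strips
[193.6 208.2] [0.4235 0.2308] [ 55. 135.] 60.2
[237.4 186.4] [0.4964 0.0913] [12. 42.] 57.1
[238.6 158.7] [0.5877 0.0894] [14. 60.] -63.9
[217.4 140. ] [0.6495 0.1608] [13. 26.] -9.4
[226.1 154.8] [0.6002 0.1309] [294. 301.] -89.1
wrist
[299.8 283.4] [0.6471 0.2334] [28. 71.] -83.7
[219.1 234.6] [0.5809 0.1098] [14. 22.] -63.5
[244.7 265.3] [0.6257 0.1498] [ 69. 132.] -9.2
[322.7 199.6] [0.5137 0.244 ] [14. 60.] -57.5
[216.3 180.8] [0.5035 0.101 ] [14. 60.] 56.9
[280.6 138.9] [0.4402 0.1774] [299. 338.] -83.6
want 1,3,5 [[0.5175, 0.0862], [0.6039, 0.0961], [0.6386, 0.1758], [0.5869, 0.2458], [0.5005, 0.2359]]
```

```bash
python3 - <<'E'
from h import *
w=cv2.resize(cv2.imread("pics/w9.png")[60:300,130:390],(500,462),interpolation=cv2.INTER_CUBIC)
t=cv2.resize(cv2.imread("pics/t3.png")[118:228,165:265],(300,330),interpolation=cv2.INTER_CUBIC)
sc=manip.grab_frame("scene")[160:225,235:340,::-1];cv2.imwrite("pics/s3.png",sc)
out=np.zeros((600,800,3),np.uint8);out[:462,:500]=w;out[:330,500:]=t;r=cv2.resize(sc,(300,186));out[335:521,500:]=r
cv2.imwrite("pics/w9v.png",out)
E
```

```text
(no output)
```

View pics/w9v.png

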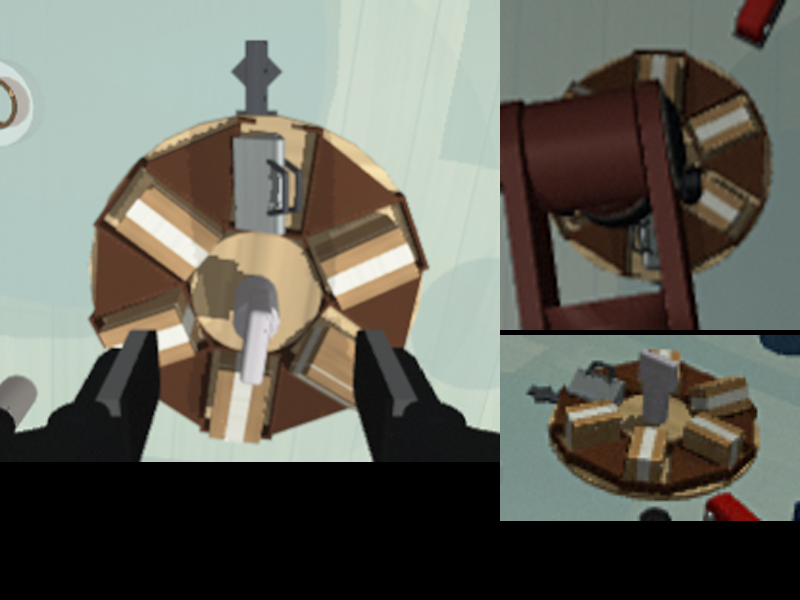

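Pictures are used up: the clip leans in the notched pocket at (265,185) and the table has turned about 10° clockwise from the pointer. The pocket 4 box at (335,355) may be tipped too. From here on I measure numerically.

```bash
python3 - <<'E'
from h import *
im,s=lpic("w9")
f=lambda L:np.array(L)/1.923+[130,60]
h=ray("wrist",f([(243,382),(263,384),(278,312),(258,308)]),.118,s)[:,:2];print("handle",h.mean(0).round(4),np.degrees(np.arctan2(*((h[0]+h[1]-h[2]-h[3])[::-1]))),np.linalg.norm(h[1]-h[2]),np.linalg.norm(h[0]-h[1]))
hsv=cv2.cvtColor(im,cv2.COLOR_BGR2HSV);H,S,V=cv2.split(hsv)
m=np.zeros(H.shape,bool);m[195:262,250:276]=1
[print(*b) for b in blobs("wrist",m&(V>165)&(S<30),.118,s,lo=20)]
# wall corners at z=.03: clicked
c=ray("wrist",f([(240,117),(308,127),(404,197),(425,265),(93,225),(140,168),(92,322)]),.03,s)[:,:2]
a=np.degrees(np.arctan2(*(c-C).T[::-1]));print(a.round(1),np.linalg.norm(c-C,axis=1).round(4))
# history: strips in w6v,w7v top crop
for n in("w5v","w6v","w7v"):
    i=cv2.imread(f"pics/{n}.png")[:,448:];Hh,Ss,Vv=cv2.split(cv2.cvtColor(i,cv2.COLOR_BGR2HSV))
    print(n)
    for ct in cv2.findContours(((Vv>105)&(Ss<40)).astype(np.uint8),cv2.RETR_EXTERNAL,cv2.CHAIN_APPROX_NONE)[0]:
        if 80<cv2.contourArea(ct)<1500:
            w=ray("top",ct.reshape(-1,2)*105/336+[165,120],.054)[:,:2];r=cv2.minAreaRect((w*1000).astype(np.float32));print(np.round(r[0]),np.round(r[1]),round(r[2],1))
E
```

```text
handle [0.5491 0.1704] -3.849061780781221 0.04874486112752657 0.012293847473153657
[263.7 240.4] [0.5491 0.1684] [16. 56.] -7.4
[-169.7  169.5  131.3  106.9 -108.7 -134.   -73.1] [0.1307 0.1294 0.131  0.1295 0.1278 0.124  0.1254]
w5v
[505.  89.] [60. 14.] 58.5
[510. 240.] [14. 63.] 33.6
[558. 173.] [17. 53.] 88.3
[587.  89.] [15. 61.] 28.4
[632. 162.] [13. 61.] 88.3
w6v
[503.  91.] [59. 14.] 57.7
[512. 240.] [15. 62.] 31.6
[559. 173.] [17. 52.] 86.8
[585.  88.] [14. 61.] 24.9
[632. 160.] [14. 61.] 87.5
w7v
[503.  91.] [59. 14.] 57.1
[511. 240.] [14. 62.] 31.1
[558. 173.] [17. 53.] 86.8
[585.  88.] [14. 61.] 25.4
[632. 160.] [14. 61.] 86.4
```

```bash
python3 - <<'E'
from h import *
plan(*C,.09,179.2,360)
E
```

```text
t42.00 at [0.4714 0.1568 0.2675] psi -173.5 w 0.648 gf 0.0 | to [0.5522 0.166  0.09  ] d -0.1642 0.0003 0.3542 yaw 0.0844 j6 -1.41
```

send_rows(
  increments=[
    {"dx": -0.164,"dy": 0,"dz": 0.1,"yaw": 0.084,"claw": -0.3},
    {"dx": -0.164,"dy": 0,"dz": 0.1,"yaw": 0.084,"claw": -0.3},
    {"dx": -0.164,"dy": 0,"dz": 0.22,"yaw": 0.084,"claw": -0.3},
    {"dx": -0.164,"dy": 0,"dz": 0.34,"yaw": 0.084,"claw": -0.3},
    {"dx": -0.164,"dy": 0,"dz": 0.354,"yaw": 0.084,"claw": -0.3},
    {"dx": -0.164,"dy": 0,"dz": 0.354,"yaw": 0.084,"claw": 1},
    {"dx": -0.164,"dy": 0,"dz": 0.354,"yaw": 0.084,"claw": 1},
    {"dx": -0.164,"dy": 0,"dz": 0.354,"yaw": 0.084,"claw": 1},
    {"dx": -0.164,"dy": 0,"dz": 0.354,"yaw": 0.084,"claw": 1},
    {"dx": -0.164,"dy": 0,"dz": 0.354,"yaw": 0.084,"claw": 1},
  ],
)

```text
time: 43.25
tool_pos: [0.5562, 0.1656, 0.0969]
tool_rot: [0.003, 0.007, 1.0, -0.001]
contact_force: [-2.2, -4.3, 6.3]
gripper_width: 0.148
grasp_force: 61.0
```

```bash
cat >> h.py <<'E'
def handle(name="top"):
    im=manip.grab_frame("top");cv2.imwrite("pics/th.png",im[:,:,::-1]);H,S,V=cv2.split(cv2.cvtColor(im,cv2.COLOR_RGB2HSV))
    m=np.zeros(H.shape,bool);m[155:190,203:230]=1
    print("handle");[print(*b) for b in blobs("top",m&(V>95)&(S<45),.118,lo=12)]
E
python3 - <<'E'
from h import *
plan(*C,.09,186.5,360);s=manip.state();print(s["contact_force"],s["ft_torque"])
E
```

```text
t43.25 at [0.5562 0.1656 0.0969] psi 179.2 w 0.148 gf 61.0 | to [0.5522 0.166  0.09  ] d 0.0080 0.0007 0.0137 yaw -0.0845 j6 -1.52
[-2.18546276 -4.3350877   6.32847322] [-0.70404215  0.15532102  0.07679427]
```

send_rows(
  increments=[
    {"dx": 0,"dy": 0,"dz": 0,"yaw": -0.04,"claw": 1},
    {"dx": 0,"dy": 0,"dz": 0,"yaw": -0.085,"claw": 1},
    {"dx": 0,"dy": 0,"dz": 0,"yaw": -0.085,"claw": 1},
    {"dx": 0,"dy": 0,"dz": 0,"yaw": -0.085,"claw": 1},
    {"dx": 0,"dy": 0,"dz": 0,"yaw": -0.085,"claw": 1},
  ],
)

```text
time: 43.88
tool_pos: [0.5561, 0.1661, 0.0969]
tool_rot: [0.003, -0.057, 0.998, -0.0]
contact_force: [-0.4, -2.5, 6.5]
gripper_width: 0.15
grasp_force: 61.0
```

```bash
python3 - <<'E'
from h import *
plan(*C,.09,186.5,360);s=manip.state();print(s["contact_force"],s["ft_torque"]);handle()
E
```

```text
t43.88 at [0.5561 0.1661 0.0969] psi -173.4 w 0.150 gf 61.0 | to [0.5522 0.166  0.09  ] d 0.0079 0.0007 0.0137 yaw 0.0007 j6 -1.52
[-0.42354105 -2.53146474  6.49495476] [-0.35779835  0.23078307  0.13525452]
handle
```

send_rows(
  increments=[
    {"dx": 0,"dy": 0,"dz": 0,"yaw": 0,"claw": 0.5},
    {"dx": 0,"dy": 0,"dz": 0,"yaw": 0,"claw": 0.2},
    {"dx": 0,"dy": 0,"dz": 0,"yaw": 0,"claw": 0.2},
  ],
)

```text
time: 44.3
tool_pos: [0.5538, 0.1664, 0.0931]
tool_rot: [-0.0, -0.057, 0.998, 0.0]
contact_force: [0.1, -1.3, -0.6]
gripper_width: 0.397
grasp_force: 0.0
```

```bash
python3 - <<'E'
from h import *
plan(.4714,.1568,.2675,186.5,360);s=manip.state();print(s["contact_force"],s["ft_torque"]);handle()
E
```

```text
t44.30 at [0.5538 0.1664 0.0931] psi -173.4 w 0.397 gf 0.0 | to [0.4714 0.1568 0.2675] d 0.1660 -0.0001 -0.3487 yaw 0.0006 j6 -1.49
[ 0.12864611 -1.33167868 -0.58748019] [-0.01974992  0.01881957 -0.01458284]
handle
```

send_rows(
  increments=[
    {"dx": 0,"dy": 0,"dz": -0.1,"yaw": 0,"claw": -0.3},
    {"dx": 0,"dy": 0,"dz": -0.2,"yaw": 0,"claw": -0.3},
    {"dx": 0.166,"dy": 0,"dz": -0.45,"yaw": 0,"claw": -0.3},
    {"dx": 0.166,"dy": 0,"dz": -0.45,"yaw": 0,"claw": -0.3},
    {"dx": 0.166,"dy": 0,"dz": -0.45,"yaw": 0,"claw": -0.3},
    {"dx": 0.166,"dy": 0,"dz": -0.45,"yaw": 0,"claw": -0.3},
    {"dx": 0.166,"dy": 0,"dz": -0.45,"yaw": 0,"claw": -0.3},
  ],
)

```text
time: 45.22
tool_pos: [0.4713, 0.1567, 0.3164]
tool_rot: [-0.001, -0.057, 0.998, -0.0]
contact_force: [-0.6, 0.1, -0.2]
gripper_width: 0.65
grasp_force: 0.0
```

```bash
cat >> h.py <<'E'
def wood(im,s):
    "rotation of the turntable from the dark (wedge) hue sampled on a ring at wall-top height"
    hsv=cv2.cvtColor(im,cv2.COLOR_BGR2HSV);th=np.arange(0,360,.5)
    best=[]
    for r in(.1,.105,.11,.115):
        P=np.c_[C[0]+r*np.cos(np.radians(th)),C[1]+r*np.sin(np.radians(th)),np.full(len(th),.030)]
        uv=proj("wrist",P,s).round().astype(int);h=hsv[np.clip(uv[:,1],0,383),np.clip(uv[:,0],0,511)].astype(int)
        d=(h[:,0]<13)&(h[:,1]>125)&(h[:,2]>60)
        e=np.flatnonzero(np.diff(np.r_[d[-1],d].astype(int)))
        runs=[];t=d.astype(int)
        k=0
        ed=[(i,d[i]) for i in e]
        out=[]
        for (i,v),(j,_) in zip(ed,ed[1:]+[(ed[0][0]+720,0)]):
            if v and j-i>24: out.append(((i+j)/4,(j-i)/2))
        best.append([(round(a-30-6.5+30,1)%60 ,round(a),w) for a,w in out])
    return best
E
python3 - <<'E'
from h import *
im,s=wpic("w10");print(s["tool_pos"])
for n in("w9","w10","w0","w8"):
    i,q=lpic(n);print(n)
    for b in wood(i,q):print(b)
E
```

```text
[0.4713474  0.15667515 0.31637324]
w9
[(np.float64(20.8), 27, np.float64(23.5)), (np.float64(22.799999999999997), 89, np.float64(17.5)), (np.float64(22.5), 149, np.float64(28.0)), (np.float64(22.0), 208, np.float64(27.0)), (np.float64(21.5), 268, np.float64(30.0)), (np.float64(23.19999999999999), 330, np.float64(22.5))]
[(np.float64(21.2), 28, np.float64(25.5)), (np.float64(23.5), 90, np.float64(20.0)), (np.float64(22.80000000000001), 149, np.float64(28.5)), (np.float64(22.5), 209, np.float64(28.0)), (np.float64(21.80000000000001), 268, np.float64(31.5)), (np.float64(25.0), 332, np.float64(21.0))]
[(np.float64(21.2), 28, np.float64(27.5)), (np.float64(22.5), 89, np.float64(23.0)), (np.float64(22.5), 149, np.float64(30.0)), (np.float64(23.0), 210, np.float64(29.0)), (np.float64(21.80000000000001), 268, np.float64(32.5)), (np.float64(26.80000000000001), 333, np.float64(19.5))]
[(np.float64(21.8), 28, np.float64(29.5)), (np.float64(22.200000000000003), 89, np.float64(26.5)), (np.float64(22.80000000000001), 149, np.float64(31.5)), (np.float64(22.80000000000001), 209, np.float64(29.5)), (
[... 2181 characters left out ...]

[(np.float64(32.0), 38, np.float64(32.0)), (np.float64(31.799999999999997), 98, np.float64(31.5)), (np.float64(30.19999999999999), 157, np.float64(31.5)), (np.float64(30.0), 216, np.float64(34.0)), (np.float64(30.19999999999999), 277, np.float64(33.5)), (np.float64(31.5), 338, np.float64(33.0))]
w8
[(np.float64(21.80000000000001), 148, np.float64(27.5))]
[(np.float64(22.0), 148, np.float64(29.0)), (np.float64(19.80000000000001), 266, np.float64(12.5))]
[(np.float64(21.80000000000001), 148, np.float64(30.5)), (np.float64(20.0), 266, np.float64(15.0))]
[(np.float64(22.19999999999999), 149, np.float64(31.5)), (np.float64(31.0), 218, np.float64(13.0)), (np.float64(20.5), 267, np.float64(18.0))]
```

Turntable is now square again: the wedge measure reads 29.6 against 30. It was already about 8° off before the clip went in, and that explains the tipped items. Next I'll regrasp box E in pocket 4 and set it down again.

```bash
python3 - <<'E'
from h import *
pocket(4,.03)
im,s=lpic("w10");hsv=cv2.cvtColor(im,cv2.COLOR_BGR2HSV)
for k in(4,5,3):
    a=np.radians(PH0+60*k);e=np.array([np.cos(a),np.sin(a)]);n=np.array([-e[1],e[0]]);print(k)
    for r in(.062,.075,.087,.1,.112):
        print(r,[ "%d/%d/%d"%tuple(hsv[tuple(proj("wrist",[[*(C+r*e+n*t/1000),.05]],s)[0].round().astype(int)[::-1])]) for t in range(-28,29,4)])
E
```

```text
t45.27 at [0.4713 0.1566 0.3158] psi -173.5 w 0.651 gf 0.0 | to [0.5869 0.2458 0.03  ] d -0.2521 0.1509 0.5707 yaw -0.6977 j6 -2.48
4
0.062 ['13/122/92', '24/26/149', '16/106/72', '16/108/71', '19/58/149', '16/109/133', '16/109/145', '16/108/161', '16/107/164', '16/108/167', '16/108/186', '16/108/199', '17/104/192', '18/84/133', '19/84/219']
0.075 ['10/135/81', '21/37/131', '17/98/120', '16/109/155', '17/68/177', '16/101/166', '16/107/160', '16/107/164', '16/108/161', '16/107/169', '16/108/194', '16/108/196', '16/107/198', '18/91/126', '19/86/167']
0.087 ['10/139/81', '17/53/126', '17/77/120', '16/108/160', '16/94/166', '16/92/177', '16/107/183', '16/108/200', '16/108/192', '16/107/188', '16/108/191', '16/107/195', '16/108/192', '18/94/133', '19/85/211']
0.1 ['10/138/83', '14/107/105', '21/35/147', '16/108/187', '16/108/191', '18/60/212', '15/77/40', '120/13/19', '120/14/18', '90/9/29', '16/103/181', '16/108/186', '16/107/195', '17/100/186', '19/85/218']
0.112 ['63/19/149', '15/42/36', '120/14/18', '30/16/16', '120/15/17', '90/14/18', '120/13/19', '90/15/17', '90/3/75', '90/7/75', '9
[... 1414 characters left out ...]
'16/93/170', '16/109/166', '16/110/162', '17/104/130', '20/86/95', '11/135/70']
0.087 ['10/143/41', '11/119/47', '18/89/115', '16/110/163', '16/107/169', '18/70/190', '30/11/224', '33/13/224', '30/11/224', '17/107/167', '16/106/169', '16/108/167', '17/102/150', '19/86/98', '10/136/73']
0.1 ['10/137/82', '10/135/72', '17/107/138', '16/109/169', '16/107/171', '18/57/194', '30/13/222', '33/14/223', '33/14/223', '16/108/166', '16/108/168', '16/109/162', '15/108/106', '16/100/64', '11/136/75']
0.112 ['51/19/192', '32/22/150', '16/94/155', '16/107/174', '16/108/173', '17/56/195', '30/13/223', '30/10/223', '30/11/223', '16/108/177', '16/106/173', '16/108/167', '22/43/149', '36/24/151', '35/22/152']
```

send_rows(
  increments=[
    {"dx": -0.252,"dy": 0.151,"dz": 0.2,"yaw": -0.698,"claw": -1},
    {"dx": -0.252,"dy": 0.151,"dz": 0.2,"yaw": -0.698,"claw": -1},
    {"dx": -0.252,"dy": 0.151,"dz": 0.2,"yaw": -0.698,"claw": -1},
    {"dx": -0.252,"dy": 0.151,"dz": 0.2,"yaw": -0.698,"claw": -1},
    {"dx": -0.252,"dy": 0.151,"dz": 0.2,"yaw": -0.698,"claw": -1},
    {"dx": -0.252,"dy": 0.151,"dz": 0.2,"yaw": -0.698,"claw": -1},
    {"dx": -0.252,"dy": 0.151,"dz": 0.36,"yaw": -0.698,"claw": -1},
    {"dx": -0.252,"dy": 0.151,"dz": 0.36,"yaw": -0.698,"claw": -1},
    {"dx": -0.252,"dy": 0.151,"dz": 0.36,"yaw": -0.698,"claw": -1},
    {"dx": -0.252,"dy": 0.151,"dz": 0.36,"yaw": -0.698,"claw": -1},
  ],
)

```text
time: 46.52
tool_pos: [0.5892, 0.2464, 0.14]
tool_rot: [0.001, -0.549, 0.836, -0.0]
contact_force: [0.1, 1.2, 0.7]
gripper_width: 1.002
grasp_force: 0.0
```

```bash
python3 - <<'E'
from h import *
pocket(4,.032)
im,s=wpic("w11");hsv=cv2.cvtColor(im,cv2.COLOR_BGR2HSV);H,S,V=cv2.split(hsv)
k=4;a=np.radians(PH0+60*k);e=np.array([np.cos(a),np.sin(a)]);n=np.array([-e[1],e[0]])
for r in(.055,.066,.076,.087,.1):
    print(r,[ "%d/%d/%d"%tuple(hsv[tuple(np.clip(proj("wrist",[[*(C+r*e+n*t/1000),.05]],s)[0].round().astype(int)[::-1],0,383))]) for t in range(-36,37,4)])
E
```

```text
t46.52 at [0.5892 0.2464 0.14  ] psi -113.5 w 1.002 gf 0.0 | to [0.5869 0.2458 0.032 ] d 0.0034 0.0042 0.2160 yaw 0.0004 j6 -2.45
0.055 ['10/138/98', '10/136/94', '13/125/55', '17/61/83', '16/99/85', '17/64/92', '18/33/100', '30/19/106', '30/15/105', '22/28/102', '18/69/93', '16/105/85', '16/105/85', '16/106/106', '18/89/190', '18/86/98', '10/136/101', '11/138/96', '10/135/98']
0.066 ['11/139/90', '11/127/94', '16/108/118', '30/16/161', '18/52/142', '16/106/116', '16/107/164', '16/108/173', '16/107/171', '16/108/168', '16/106/166', '16/108/166', '16/107/170', '16/106/176', '16/106/175', '17/89/86', '11/139/99', '10/141/96', '10/138/96']
0.076 ['11/136/90', '10/137/91', '16/107/121', '30/16/164', '26/22/166', '17/106/118', '16/107/162', '16/107/169', '16/101/174', '16/108/168', '16/106/174', '16/107/172', '16/108/167', '16/107/176', '16/107/178', '19/86/104', '10/138/107', '11/139/97', '10/137/97']
0.087 ['11/136/90', '10/135/91', '17/107/117', '30/16/161', '30/15/166', '16/107/122', '16/107/172', '16/108/174', '18/41/206', '17/108/163', '16/107/181', '16/107/172', '16/107/169', '16/108/175', '16/107/172', '17/91/90', '10/138/102', '11/138/98', '10/139/103']
0.1 ['11/136/90', '10/137/91', '16/99/124', '18/59/138', '27/16/161', '17/107/121', '16/106/135', '16/108/168', '20/36/201', '16/108/165', '16/107/186', '16/107/174', '16/107/171', '16/109/171', '16/107/176', '16/90/74', '10/138/116', '10/142/115', '10/138/116']
```

Box E leans on the −n wall, centred to within a millimetre. Closing the pads should square it up, so I'll grip, lift 40 mm, lower and release.

send_rows(
  increments=[
    {"dx": 0.003,"dy": 0.004,"dz": 0.1,"yaw": 0,"claw": -1},
    {"dx": 0.003,"dy": 0.004,"dz": 0.19,"yaw": 0,"claw": -1},
    {"dx": 0.003,"dy": 0.004,"dz": 0.215,"yaw": 0,"claw": -1},
    {"dx": 0.003,"dy": 0.004,"dz": 0.215,"yaw": 0,"claw": 1},
    {"dx": 0.003,"dy": 0.004,"dz": 0.215,"yaw": 0,"claw": 1},
    {"dx": 0.003,"dy": 0.004,"dz": 0.215,"yaw": 0,"claw": 1},
    {"dx": 0.003,"dy": 0.004,"dz": 0.215,"yaw": 0,"claw": 1},
    {"dx": 0.003,"dy": 0.004,"dz": 0.215,"yaw": 0,"claw": 1},
    {"dx": 0.003,"dy": 0.004,"dz": 0.16,"yaw": 0,"claw": 1},
    {"dx": 0.003,"dy": 0.004,"dz": 0.1,"yaw": 0,"claw": 1},
    {"dx": 0.003,"dy": 0.004,"dz": 0.06,"yaw": 0,"claw": 1},
    {"dx": 0.003,"dy": 0.004,"dz": 0.06,"yaw": 0,"claw": 1},
  ],
)

```text
time: 48.08
tool_pos: [0.5875, 0.2461, 0.1116]
tool_rot: [0.003, -0.549, 0.836, -0.001]
contact_force: [0.4, -0.1, -1.4]
gripper_width: 0.535
grasp_force: 55.7
```

```bash
python3 - <<'E'
from h import *
pocket(4,.032)
im,s=wpic("w12")
for b in wood(im,s):print([(float(x),y) for x,y,w in b if w>25])
hsv=cv2.cvtColor(im,cv2.COLOR_BGR2HSV);q=s["tool_rot"];M=R.from_quat([q[1],q[2],q[3],q[0]]).as_matrix()
for x in(-10,0,15,25):
    print(x,["%d/%d/%d"%tuple(hsv[tuple(np.clip(proj("wrist",[s["tool_pos"]+M@np.array([x,t,-22])/1000],s)[0].round().astype(int)[::-1],0,383))]) for t in range(-32,33,4)])
E
```

```text
t48.08 at [0.5875 0.2461 0.1116] psi -113.5 w 0.535 gf 55.7 | to [0.5869 0.2458 0.032 ] d 0.0017 0.0016 0.1591 yaw 0.0004 j6 -2.45
[(29.19999999999999, 156), (30.0, 336)]
[(29.5, 156), (30.0, 336)]
[(29.19999999999999, 156), (30.0, 336)]
[(33.8, 100), (29.19999999999999, 156), (30.0, 336)]
-10 ['100/28/27', '90/20/25', '120/20/25', '19/62/143', '30/15/158', '17/105/117', '16/108/189', '16/106/194', '16/107/191', '16/106/199', '16/107/196', '16/106/195', '16/107/196', '16/107/200', '16/85/57', '150/10/26', '100/28/27']
0 ['105/6/88', '90/3/91', '0/0/20', '120/20/26', '30/15/158', '17/107/119', '16/106/195', '18/43/215', '16/106/194', '16/107/203', '16/106/197', '16/106/190', '16/106/204', '17/108/201', '150/11/23', '90/21/24', '105/6/91']
15 ['63/11/239', '65/12/237', '90/6/91', '105/21/24', '21/28/127', '16/105/95', '16/107/98', '30/15/133', '17/103/102', '16/103/102', '16/105/102', '16/105/95', '16/105/104', '16/106/106', '100/9/86', '90/6/90', '65/12/238']
25 ['68/12/237', '19/55/161', '10/135/100', '16/105/112', '19/39/112', '17/105/97', '16/105/102', '30/15/137', '16/105/102', '16/105/102', '16/104/98', '17/105/97', '17/105/104', '16/107/105', '11/138/126', '10/135/125', '16/98/195']
```

The grip width is 45 mm, so the box is still tilted in the fingers. I'll set it down on the clear table spot to flatten it.

```bash
python3 - <<'E'
from h import *
plan(.45,-.16,.021,-113.5,360)
plan(.45,-.16,.021,66.5)
E
```

```text
Traceback (most recent call last):
  File "h.py", line 52, in plan
    print("t%.2f at"%s["time"],np.round(p,4),"psi %.1f"%cur,"w %.3f"%s["gripper_width"],"gf %.1f"%s["grasp_force"],"| to",np.round([x,y,z],4),"d %.4f %.4f %.4f yaw %.4f"%(*d,-np.radians(best[0])/1.5),"j6 %.2f"%best[1])
                                                                                                                                                                                          ~~~~^^^
TypeError: 'NoneType' object is not subscriptable
```

```bash
python3 - <<'E'
from h import *
plan(.45,-.16,.021,-173.5,360)
E
```

```text
t48.12 at [0.5863 0.2457 0.1094] psi -113.5 w 0.534 gf 55.7 | to [ 0.45  -0.16   0.021] d 0.8531 -0.0728 0.1757 yaw 0.6985 j6 -2.14
```

send_rows(
  increments=[
    {"dx": 0,"dy": 0,"dz": -0.12,"yaw": 0,"claw": 1},
    {"dx": 0,"dy": 0,"dz": -0.19,"yaw": 0,"claw": 1},
    {"dx": 0.853,"dy": -0.073,"dz": -0.19,"yaw": 0.698,"claw": 1},
    {"dx": 0.853,"dy": -0.073,"dz": -0.19,"yaw": 0.698,"claw": 1},
    {"dx": 0.853,"dy": -0.073,"dz": -0.19,"yaw": 0.698,"claw": 1},
    {"dx": 0.853,"dy": -0.073,"dz": -0.19,"yaw": 0.698,"claw": 1},
    {"dx": 0.853,"dy": -0.073,"dz": -0.19,"yaw": 0.698,"claw": 1},
    {"dx": 0.853,"dy": -0.073,"dz": -0.19,"yaw": 0.698,"claw": 1},
    {"dx": 0.853,"dy": -0.073,"dz": -0.1,"yaw": 0.698,"claw": 1},
    {"dx": 0.853,"dy": -0.073,"dz": 0,"yaw": 0.698,"claw": 1},
    {"dx": 0.853,"dy": -0.073,"dz": 0.1,"yaw": 0.698,"claw": 1},
    {"dx": 0.853,"dy": -0.073,"dz": 0.172,"yaw": 0.698,"claw": 1},
    {"dx": 0.853,"dy": -0.073,"dz": 0.172,"yaw": 0.698,"claw": 1},
    {"dx": 0.853,"dy": -0.073,"dz": 0.172,"yaw": 0.698,"claw": -1},
    {"dx": 0.853,"dy": -0.073,"dz": 0.172,"yaw": 0.698,"claw": -1},
    {"dx": 0.853,"dy": -0.073,"dz": 0.172,"yaw": 0.698,"claw": -1},
    {"dx": 0.853,"dy": -0.073,"dz": 0.06,"yaw": 0.698,"claw": -1},
    {"dx": 0.853,"dy": -0.073,"dz": -0.06,"yaw": 0.698,"claw": -1},
    {"dx": 0.853,"dy": -0.073,"dz": -0.1,"yaw": 0.698,"claw": -1},
    {"dx": 0.853,"dy": -0.073,"dz": -0.1,"yaw": 0.698,"claw": -1},
  ],
)

```text
time: 50.62
tool_pos: [0.4508, -0.1609, 0.1611]
tool_rot: [0.003, -0.057, 0.998, -0.002]
contact_force: [0.2, 0.8, -0.3]
gripper_width: 0.999
grasp_force: 0.0
```

```bash
cat >> h.py <<'E'
def wbox(im,s,ctr,rad=.07):
    H,S,V=cv2.split(cv2.cvtColor(im,cv2.COLOR_BGR2HSV));m=np.zeros(H.shape,np.uint8)
    th=np.linspace(0,6.28,40);cv2.fillPoly(m,[proj("wrist",np.c_[ctr[0]+rad*np.cos(th),ctr[1]+rad*np.sin(th),0*th+.02],s).astype(np.int32)],1)
    b=(m>0)&(H>8)&(H<25)&(S>60)
    print("brown");[print(*x) for x in blobs("wrist",cv2.morphologyEx(b.astype(np.uint8),cv2.MORPH_CLOSE,np.ones((13,13))),.02,s,lo=200)]
    t=b&(V>np.percentile(V[b],40))
    print("bright(top)");[print(*x) for x in blobs("wrist",t,.04,s,lo=100)]
E
python3 - <<'E'
from h import *
im,s=wpic("w13");print(s["tool_pos"]);wbox(im,s,(.45,-.16))
E
```

```text
[ 0.45076331 -0.16091375  0.1610951 ]
brown
[260.1 172.1] [ 0.4465 -0.1629] [42. 68.] 7.6
bright(top)
[266.9 177.1] [ 0.4454 -0.1562] [30. 57.] 6.6
```

```bash
python3 - <<'E'
from h import *
plan(.4455,-.161,.014,7)
pocket(4,.2)
E
```

```text
t50.67 at [ 0.4496 -0.1603  0.1588] psi -173.5 w 1.002 gf 0.0 | to [ 0.4455 -0.161   0.014 ] d 0.0087 -0.0001 0.2896 yaw -0.0052 j6 -2.20
t50.67 at [ 0.4496 -0.1603  0.1588] psi -173.5 w 1.002 gf 0.0 | to [0.5869 0.2458 0.2   ] d -0.3656 0.7755 -0.0826 yaw -0.6976 j6 -2.49
```

send_rows(
  increments=[
    {"dx": 0.009,"dy": 0,"dz": 0.12,"yaw": -0.005,"claw": -1},
    {"dx": 0.009,"dy": 0,"dz": 0.24,"yaw": -0.005,"claw": -1},
    {"dx": 0.009,"dy": 0,"dz": 0.29,"yaw": -0.005,"claw": -1},
    {"dx": 0.009,"dy": 0,"dz": 0.29,"yaw": -0.005,"claw": -1},
    {"dx": 0.009,"dy": 0,"dz": 0.29,"yaw": -0.005,"claw": 1},
    {"dx": 0.009,"dy": 0,"dz": 0.29,"yaw": -0.005,"claw": 1},
    {"dx": 0.009,"dy": 0,"dz": 0.29,"yaw": -0.005,"claw": 1},
    {"dx": 0.009,"dy": 0,"dz": 0.29,"yaw": -0.005,"claw": 1},
    {"dx": 0.009,"dy": 0,"dz": 0.29,"yaw": -0.005,"claw": 1},
    {"dx": 0.009,"dy": 0,"dz": 0.18,"yaw": -0.005,"claw": 1},
    {"dx": 0.009,"dy": 0,"dz": 0.06,"yaw": -0.005,"claw": 1},
    {"dx": 0.009,"dy": 0,"dz": -0.08,"yaw": -0.005,"claw": 1},
    {"dx": -0.366,"dy": 0.775,"dz": -0.1,"yaw": -0.698,"claw": 1},
    {"dx": -0.366,"dy": 0.775,"dz": -0.1,"yaw": -0.698,"claw": 1},
    {"dx": -0.366,"dy": 0.775,"dz": -0.1,"yaw": -0.698,"claw": 1},
    {"dx": -0.366,"dy": 0.775,"dz": -0.1,"yaw": -0.698,"claw": 1},
    {"dx": -0.366,"dy": 0.775,"dz": -0.1,"yaw": -0.698,"claw": 1},
    {"dx": -0.366,"dy": 0.775,"dz": -0.1,"yaw": -0.698,"claw": 1},
    {"dx": -0.366,"dy": 0.775,"dz": -0.1,"yaw": -0.698,"claw": 1},
    {"dx": -0.366,"dy": 0.775,"dz": -0.1,"yaw": -0.698,"claw": 1},
  ],
)

```text
time: 53.18
tool_pos: [0.5869, 0.2489, 0.2075]
tool_rot: [-0.0, -0.55, 0.835, 0.0]
contact_force: [-1.0, -0.7, -1.5]
gripper_width: 0.456
grasp_force: 62.0
```

send_rows(
  increments=[
    {"dx": 0,"dy": 0,"dz": 0.1,"yaw": 0,"claw": 1},
    {"dx": 0,"dy": 0,"dz": 0.2,"yaw": 0,"claw": 1},
    {"dx": 0,"dy": 0,"dz": 0.2,"yaw": 0,"claw": 1},
    {"dx": 0,"dy": 0,"dz": 0.2,"yaw": 0,"claw": 1},
  ],
)

```text
time: 53.68
tool_pos: [0.5878, 0.2453, 0.1101]
tool_rot: [0.001, -0.548, 0.836, -0.0]
contact_force: [0.6, -0.9, 0.3]
gripper_width: 0.454
grasp_force: 62.0
```

```bash
python3 - <<'E'
from h import *
pocket(4,.03)
im,s=wpic("w14")
for b in wood(im,s):print([(float(x),y) for x,y,w in b if w>25])
E
```

```text
t53.67 at [0.5878 0.2453 0.1101] psi -113.5 w 0.454 gf 62.0 | to [0.5869 0.2458 0.03  ] d 0.0001 0.0024 0.1603 yaw -0.0000 j6 -2.45
[(29.19999999999999, 156), (30.19999999999999, 337)]
[(29.19999999999999, 156), (30.0, 336)]
[(27.5, 34), (32.8, 99), (28.80000000000001, 155), (30.0, 336)]
[(27.5, 34), (32.8, 99), (29.0, 156), (30.5, 337)]
```

send_rows(
  increments=[
    {"dx": 0,"dy": 0.002,"dz": 0.1,"yaw": 0,"claw": 1},
    {"dx": 0,"dy": 0.002,"dz": 0.16,"yaw": 0,"claw": 1},
    {"dx": 0,"dy": 0.002,"dz": 0.16,"yaw": 0,"claw": 1},
    {"dx": 0,"dy": 0.002,"dz": 0.16,"yaw": 0,"claw": -0.5},
    {"dx": 0,"dy": 0.002,"dz": 0.16,"yaw": 0,"claw": -0.5},
    {"dx": 0,"dy": 0.002,"dz": 0.16,"yaw": 0,"claw": -0.5},
    {"dx": 0,"dy": 0.002,"dz": 0.06,"yaw": 0,"claw": -0.5},
    {"dx": 0,"dy": 0.002,"dz": -0.06,"yaw": 0,"claw": -0.5},
    {"dx": 0,"dy": 0.002,"dz": -0.15,"yaw": 0,"claw": -0.5},
    {"dx": 0,"dy": 0.002,"dz": -0.15,"yaw": 0,"claw": -0.5},
  ],
)

```text
time: 54.98
tool_pos: [0.589, 0.2469, 0.1898]
tool_rot: [0.005, -0.549, 0.836, -0.002]
contact_force: [0.3, 0.0, 0.2]
gripper_width: 0.753
grasp_force: 0.0
```

```bash
cat >> h.py <<'E'
def scan(im,s,k,rs=(.066,.087,.105),z=.05,T=range(-32,33,4)):
    hsv=cv2.cvtColor(im,cv2.COLOR_BGR2HSV);a=np.radians(PH0+60*k);e=np.array([np.cos(a),np.sin(a)]);n=np.array([-e[1],e[0]]);print("pocket",k,list(T))
    for r in rs: print(r,[ "%d/%d/%d"%tuple(hsv[tuple(np.clip(proj("wrist",[[*(C+r*e+n*t/1000),z]],s)[0].round().astype(int)[::-1],0,383))]) for t in T])
E
python3 - <<'E'
from h import *
im,s=wpic("w15");print(s["tool_pos"])
for b in wood(im,s)[:2]:print([(float(x),y) for x,y,w in b if w>20])
scan(im,s,4)
plan(.47,.157,.2675,186.5,360)
E
```

```text
[0.58900542 0.24690434 0.18982295]
[(30.8, 37), (30.200000000000003, 97), (29.19999999999999, 156), (29.80000000000001, 216)]
[(30.5, 37), (30.0, 96), (29.19999999999999, 156), (30.5, 217)]
pocket 4 [-32, -28, -24, -20, -16, -12, -8, -4, 0, 4, 8, 12, 16, 20, 24, 28, 32]
0.066 ['11/139/88', '10/137/93', '15/105/95', '19/84/112', '16/108/172', '17/79/191', '16/108/180', '16/108/175', '16/108/177', '16/108/177', '16/107/171', '16/108/181', '16/106/187', '18/97/189', '18/89/89', '10/140/100', '10/141/94']
0.087 ['11/139/88', '10/139/92', '13/120/81', '17/91/101', '16/106/178', '19/45/210', '17/107/176', '16/108/180', '16/108/187', '16/108/180', '16/106/175', '16/107/186', '16/106/187', '16/105/183', '17/87/91', '10/140/100', '11/138/94']
0.105 ['10/137/91', '10/137/95', '11/131/74', '18/86/146', '16/107/172', '18/52/206', '16/107/174', '16/107/184', '16/108/186', '16/108/184', '16/107/181', '16/108/174', '16/107/184', '16/103/158', '18/88/102', '10/138/116', '10/138/111']
t55.02 at [0.5873 0.2464 0.1862] psi -113.5 w 0.749 gf 0.0 | to [0.47   0.157  0.2675] d 0.2569 0.1434 -0.1639 yaw 0.6986 j6 -1.48
```

Box E now lies flat and centred, and the turntable is still square. Next the clip: I'll measure how it leans.

send_rows(
  increments=[
    {"dx": 0.257,"dy": 0.143,"dz": -0.16,"yaw": 0.698,"claw": -0.5},
    {"dx": 0.257,"dy": 0.143,"dz": -0.16,"yaw": 0.698,"claw": -0.5},
    {"dx": 0.257,"dy": 0.143,"dz": -0.16,"yaw": 0.698,"claw": -0.5},
    {"dx": 0.257,"dy": 0.143,"dz": -0.16,"yaw": 0.698,"claw": -0.5},
    {"dx": 0.257,"dy": 0.143,"dz": -0.16,"yaw": 0.698,"claw": -0.5},
    {"dx": 0.257,"dy": 0.143,"dz": -0.16,"yaw": 0.698,"claw": -0.5},
    {"dx": 0.257,"dy": 0.143,"dz": 0.05,"yaw": 0.698,"claw": -0.5},
    {"dx": 0.257,"dy": 0.143,"dz": 0.05,"yaw": 0.698,"claw": -0.5},
    {"dx": 0.257,"dy": 0.143,"dz": 0.05,"yaw": 0.698,"claw": -0.5},
  ],
)

```text
time: 56.15
tool_pos: [0.4651, 0.1558, 0.152]
tool_rot: [-0.006, -0.057, 0.998, -0.001]
contact_force: [0.1, -0.1, 0.5]
gripper_width: 0.747
grasp_force: 0.0
```

```bash
python3 - <<'E'
from h import *
im,s=wpic("w16");print(s["tool_pos"])
for z in(.03,.055):
    scan(im,s,0,(.055,.065,.075,.087,.1,.11),z,range(-36,37,4))
H,S,V=cv2.split(cv2.cvtColor(im,cv2.COLOR_BGR2HSV))
u0=proj("wrist",[[*(C+.087*np.array([np.cos(np.radians(PH0)),np.sin(np.radians(PH0))])),.03]],s)[0].astype(int);print(u0)
for v in range(u0[1]-72,u0[1]+73,8):
    print(v,"".join(("#" if V[v,u]>120 else "+" if V[v,u]>60 else "@") if S[v,u]<40 else ("." if H[v,u]<13 else "o") for u in range(u0[0]-60,u0[0]+61,3)))
E
```

```text
[0.46507241 0.1558491  0.15203133]
pocket 0 [-36, -32, -28, -24, -20, -16, -12, -8, -4, 0, 4, 8, 12, 16, 20, 24, 28, 32, 36]
0.055 ['10/136/92', '10/139/88', '12/117/48', '13/113/52', '14/115/53', '13/111/53', '80/11/203', '80/10/158', '80/10/147', '80/11/145', '75/11/144', '80/10/147', '77/12/146', '77/12/149', '60/8/125', '10/140/62', '10/135/85', '10/139/92', '11/134/95']
0.065 ['11/139/88', '10/139/90', '17/91/76', '110/17/92', '110/17/45', '100/18/43', '107/22/83', '75/11/141', '75/12/87', '77/12/144', '75/11/145', '80/10/146', '80/11/145', '80/11/145', '81/12/150', '11/128/60', '10/136/88', '10/138/85', '10/137/84']
0.075 ['11/141/87', '11/138/94', '15/104/59', '19/85/105', '110/18/85', '18/85/211', '109/21/96', '79/11/183', '83/11/89', '75/11/136', '81/12/147', '77/12/146', '81/12/147', '75/11/145', '77/12/149', '17/31/73', '11/136/90', '10/138/85', '11/138/85']
0.087 ['10/136/88', '10/139/92', '17/92/78', '19/83/108', '109/21/98', '19/80/159', '18/78/171', '105/20/78', '75/11/94', '83/9/116', '70/10/146', '80/11/145', '75/11/93', '80/8/92', '75/11/94', '83/11/95', '10/138/48'
[... 2301 characters left out ...]
##########
144 ########ooo....ooooooooooooo....ooo######
152 #ooooooo....ooooooo+++ooooooooo...ooooooo
160 oooo......o+###########oooooooo........oo
168 ...........++++++######oooooooo..........
176 ...........++++++###@@##o@oooo...........
184 ............+++++###++#++oo+oo...........
192 ............+########++++oo+oo...........
200 .............########++++oo++o...........
208 oooo.........########+@+++oo+o.........oo
216 ooooooooo....o###########+........ooooooo
224 ooooooooooo.oooooooooo###oooooo.ooooooooo
232 #ooooooooooooooooooooooooooooooo.oooooooo
240 @#####ooooooooooooooooooooooooooooooooooo
248 @######ooooooooooooooooooooooooooooooooo#
256 @oooooooooooooooo+++++++#oooooooooooo.###
```

```bash
python3 - <<'E'
from h import *
im,s=lpic("w16");H,S,V=cv2.split(cv2.cvtColor(im,cv2.COLOR_BGR2HSV))
m=np.zeros(H.shape,np.uint8);m[146:232,225:300]=1
g=((S<35)&(m>0)).astype(np.uint8)
for v in range(148,228,2):print(v,"".join(("%x"%(V[v,u]>>4)) if g[v,u] else "." if H[v,u]<13 else "o" for u in range(226,298)))
E
```

```text
148 oooooo.....oooooooooooooooooooooooooooooooooooooooooooooooooooooooo....o
150 ooo........oooooooooooooooooooooooooooooooooooooooooooooooooooooooo.....
152 ...........ooooooooooooooooooo55555555665oooooooooooooooooooooooooo.....
154 ...........oooooooooo555555555555555557756ooooooooooooooooooooooooo.....
156 ..........45655555556666656665666555668878oooooooooooooooooooooooo......
158 .....o6777888788888888888888888888789addcbaooooooooooooooooooooooo......
160 .....o566677788899999999999999999988abdedbaooooooooooooooooooooooo......
162 ......4555555566666788888999999999889adedbbooooooooooooooooooooooo......
164 ...o..o565555555555555666899999999889acedcbboooooooooooooooooooooo......
166 .......555555555555555556899999999889abdecbaoooooooooooooooooooooo......
168 .......455555555555555557899999999988abdedbaoooooooooooooooooooooo......
170 .......o565555555555555689999989999889adedba7ooooooooooooooooooooo......
172 ...o...o555555555555555688889975556668acedcb733ooooooooooooooooooo......
174 ........4555555555555556677899853333347adecb833333oooooooooooooooo......
176 o.......4555555555
[... 1279 characters left out ...]
.......
210 ............oo899999999999999989999853222233333456oooooooooooooo........
212 ............oo799999999999999999999877666667899988oooooooooooooo........
214 ............oo58999999999999999999998999988abcdcb9oooooooooooooo........
216 ..............o79999999999999998999999999889acdcb95.....................
218 ooo............69999999999999998999999999889abdcbb7.....................
220 ooooooo.........7888988999999999999999999988abcccb8..................ooo
222 oooooooo...ooooooooooooooooa9999999999999988abcdcb9oooooooo.o........ooo
224 ooooooo...oooooooooooooooooooooooooooooooaaoabcdcooooooooooooooooo....oo
226 ooooooo.ooooooooooooooooooooooooooooooooooooooooooooooooooooooooooo....o
```

```bash
python3 - <<'E'
from h import *
im,s=lpic("w16")
a=np.radians(PH0);e=np.array([np.cos(a),np.sin(a)]);n=np.array([-e[1],e[0]])
def show(l,uv,z):
    p=ray("wrist",[uv],z,s)[0]-[*C,0];print(l,z,"r %.4f t %.4f"%(p[:2]@e,p[:2]@n),(p[:2]+C).round(4))
for z in(.05,.06):
    for l,uv in(("h left top",(260,174)),("h right top",(281,182)),("h right bot",(286,206)),("h left bot",(262,209)),("mid",(272,191))):show(l,uv,z)
for z in(.03,.04):show("base left edge",(238,198),z);show("base left top",(231,160),z);show("base left bot",(242,220),z)
for z in(.05,):show("ridge far",(272,222),z);show("ridge near",(265,158),z)
plan(.465,.18,.052,186.5,360)
E
```

```text
h left top 0.05 r 0.1023 t 0.0010 [0.4506 0.1534]
h right top 0.05 r 0.0950 t -0.0178 [0.4558 0.1729]
h right bot 0.05 r 0.0721 t -0.0228 [0.478  0.1805]
h left bot 0.05 r 0.0692 t -0.0008 [0.4834 0.1589]
mid 0.05 r 0.0865 t -0.0098 [0.4651 0.1659]
h left top 0.06 r 0.1048 t 0.0009 [0.4481 0.1532]
h right top 0.06 r 0.0978 t -0.0171 [0.4531 0.1719]
h right bot 0.06 r 0.0759 t -0.0219 [0.4743 0.1792]
h left bot 0.06 r 0.0730 t -0.0008 [0.4796 0.1585]
mid 0.06 r 0.0897 t -0.0095 [0.462  0.1653]
base left edge 0.03 r 0.0730 t 0.0229 [0.4823 0.135 ]
base left top 0.03 r 0.1110 t 0.0286 [0.4452 0.125 ]
base left bot 0.03 r 0.0496 t 0.0195 [0.5052 0.141 ]
base left edge 0.04 r 0.0764 t 0.0220 [0.4788 0.1355]
base left top 0.04 r 0.1129 t 0.0275 [0.4431 0.1259]
base left bot 0.04 r 0.0539 t 0.0187 [0.5008 0.1413]
ridge far 0.05 r 0.0562 t -0.0101 [0.4952 0.1697]
ridge near 0.05 r 0.1167 t -0.0034 [0.4358 0.1562]
t56.20 at [0.4674 0.1563 0.1556] psi -173.5 w 0.751 gf 0.0 | to [0.465 0.18  0.052] d -0.0019 0.0478 0.2071 yaw 0.0005 j6 -1.47
```

The clip leans about 30° on the wall and is yawed about 8°. I'll pinch its handles, lift, straighten and set it back down centred.

```bash
python3 - <<'E'
from h import *
a=np.radians(PH0);e=np.array([np.cos(a),np.sin(a)]);n=np.array([-e[1],e[0]])
p=C+.088*e-.011*n;plan(*p,.052,194.5,360)
E
```

```text
t56.20 at [0.4674 0.1563 0.1556] psi -173.5 w 0.751 gf 0.0 | to [0.4635 0.167  0.052 ] d 0.0040 0.0222 0.2072 yaw -0.0926 j6 -1.63
```

send_rows(
  increments=[
    {"dx": 0.004,"dy": 0.022,"dz": 0,"yaw": -0.093,"claw": 0.1},
    {"dx": 0.004,"dy": 0.022,"dz": 0.06,"yaw": -0.093,"claw": 0.1},
    {"dx": 0.004,"dy": 0.022,"dz": 0.12,"yaw": -0.093,"claw": 0.1},
    {"dx": 0.004,"dy": 0.022,"dz": 0.17,"yaw": -0.093,"claw": 0.1},
    {"dx": 0.004,"dy": 0.022,"dz": 0.206,"yaw": -0.093,"claw": 0.1},
    {"dx": 0.004,"dy": 0.022,"dz": 0.206,"yaw": -0.093,"claw": 0.1},
  ],
)

```text
time: 56.95
tool_pos: [0.4659, 0.1673, 0.0551]
tool_rot: [-0.001, -0.127, 0.992, -0.0]
contact_force: [-0.6, 0.4, -0.1]
gripper_width: 0.448
grasp_force: 0.0
```

send_rows(
  increments=[
    {"dx": 0,"dy": 0,"dz": 0,"yaw": 0,"claw": 1},
    {"dx": 0,"dy": 0,"dz": 0,"yaw": 0,"claw": 1},
    {"dx": 0,"dy": 0,"dz": 0,"yaw": 0,"claw": 1},
    {"dx": 0,"dy": 0,"dz": 0,"yaw": 0,"claw": 1},
    {"dx": 0,"dy": 0,"dz": 0,"yaw": 0,"claw": 1},
  ],
)

```text
time: 57.58
tool_pos: [0.4674, 0.1676, 0.0569]
tool_rot: [0.002, -0.127, 0.992, 0.0]
contact_force: [-1.1, -0.2, 6.1]
gripper_width: 0.172
grasp_force: 53.7
```

send_rows(
  increments=[
    {"dx": 0,"dy": 0,"dz": -0.05,"yaw": 0,"claw": 1},
    {"dx": 0,"dy": 0,"dz": -0.1,"yaw": 0,"claw": 1},
    {"dx": 0,"dy": 0,"dz": -0.14,"yaw": 0.093,"claw": 1},
    {"dx": 0,"dy": 0,"dz": -0.14,"yaw": 0.093,"claw": 1},
    {"dx": 0,"dy": 0,"dz": -0.14,"yaw": 0.093,"claw": 1},
  ],
)

```text
time: 58.2
tool_pos: [0.4653, 0.1672, 0.1241]
tool_rot: [-0.001, -0.058, 0.998, -0.0]
contact_force: [-0.3, -0.5, -1.0]
gripper_width: 0.157
grasp_force: 54.3
```

```bash
python3 - <<'E'
from h import *
pocket(0,.046)
im,s=wpic("w17");H,S,V=cv2.split(cv2.cvtColor(im,cv2.COLOR_BGR2HSV))
for b in wood(im,s)[:2]:print([(float(x),y) for x,y,w in b if w>20])
for v in range(140,300,4):print(v,"".join(("%x"%(V[v,u]>>4)) if S[v,u]<35 else "." if H[v,u]<13 else "o" for u in range(202,322,2)))
E
```

```text
t58.20 at [0.4653 0.1672 0.1241] psi -173.4 w 0.157 gf 54.3 | to [0.4658 0.1562 0.046 ] d 0.0014 -0.0220 0.1562 yaw 0.0017 j6 -1.51
[(29.5, 156)]
[(29.80000000000001, 156), (26.5, 273)]
140 dddddddb8oooooooooooooooooooooooooooooooo9cddddddeeeeeeeeeee
144 dc8oooo........oooooooooooooooooooo.......ooooobeeeeeeeeeeee
148 ooooooo...oooooooooooooooooooooooooooooo...ooooooooocdeeeeee
152 oooo......ooooooooooooooooooooooooooooooo....oooooooooooocee
156 o.o.......ooooooooooooooooooooooooooooooo........ooooooooooo
160 ..........ooooooooooooooooooooooooooooooo...........oooooooo
164 ..........oooooooooooooooooooo6ooooooooo...............ooooo
168 o...oo44445555566666666666666657oooooooo...................o
172 ....9998766566666666666666666558oooooooo....................
176 ....8999889998988765566555555688oooooooo....................
180 ....79998899989889889997abeecba8oooooooo....................
184 ....699988999898898899a7abdeca98oooooooo....................
188 ....466678999898898898a7abdecb98oooooooo....................
192 ....o66665666788898898a7abddcb97oooooooo....................
196 
[... 985 characters left out ...]
111112555553111223245222222111455555211111oooooood
260 doooooo76111111455555211122224aooo23311125555531o1111oooeeee
264 oooooooo11111111113562111622259oooooo11136531111111113bfeeee
268 oooooo1111111111111152112abccb9ooooooo1135111o1111111111afee
272 ooooo1111111o1o1111111115abccb989ooooo1111111111111111111deo
276 oo11111111111111o11111116abccb888ooooo1111111o11111111111111
280 111111111111111111111111578877888ooooo111111111111111111o111
284 1111o11111111111111o1111566777888ooooo1111111111111111111111
288 111111111111111111111111566877888ooooo111111111111o111111111
292 111111111111111111111111667877889oooooo1111o1111111111111111
296 111111111111111111111112667877889oooooo1111111111111o1111111
```

Still about 30° tilted in the grip. I'll shift 9 mm right so the base tips flat inside the pocket when I release it.

send_rows(
  increments=[
    {"dx": 0.001,"dy": 0.018,"dz": 0.03,"yaw": 0,"claw": 1},
    {"dx": 0.001,"dy": 0.018,"dz": 0.08,"yaw": 0,"claw": 1},
    {"dx": 0.001,"dy": 0.018,"dz": 0.12,"yaw": 0,"claw": 1},
    {"dx": 0.001,"dy": 0.018,"dz": 0.134,"yaw": 0,"claw": 1},
    {"dx": 0.001,"dy": 0.018,"dz": 0.134,"yaw": 0,"claw": 1},
    {"dx": 0.001,"dy": 0.018,"dz": 0.134,"yaw": 0,"claw": -0.6},
    {"dx": 0.001,"dy": 0.018,"dz": 0.134,"yaw": 0,"claw": -0.6},
    {"dx": 0.001,"dy": 0.018,"dz": 0.134,"yaw": 0,"claw": -0.6},
    {"dx": 0.001,"dy": 0.018,"dz": 0.134,"yaw": 0,"claw": -0.6},
    {"dx": 0.001,"dy": 0.018,"dz": 0.08,"yaw": 0,"claw": -0.6},
    {"dx": 0.001,"dy": 0.018,"dz": 0,"yaw": 0,"claw": -0.6},
    {"dx": 0.001,"dy": 0,"dz": -0.08,"yaw": 0,"claw": -0.6},
    {"dx": 0.001,"dy": -0.022,"dz": -0.08,"yaw": 0,"claw": -0.6},
    {"dx": 0.001,"dy": -0.022,"dz": -0.08,"yaw": 0,"claw": -0.6},
  ],
)

```text
time: 60.0
tool_pos: [0.4664, 0.1558, 0.1645]
tool_rot: [-0.0, -0.056, 0.998, -0.0]
contact_force: [-0.3, -0.6, -0.7]
gripper_width: 0.8
grasp_force: 0.0
```

```bash
python3 - <<'E'
from h import *
im,s=wpic("w18");H,S,V=cv2.split(cv2.cvtColor(im,cv2.COLOR_BGR2HSV));print(s["tool_pos"])
for b in wood(im,s)[:2]:print([(float(x),y) for x,y,w in b if w>20])
for v in range(136,244,3):print(v,"".join(("%x"%(V[v,u]>>4)) if S[v,u]<35 else "." if H[v,u]<13 else "o" for u in range(212,312,2)))
E
```

```text
[0.46643981 0.15575277 0.16447897]
[(27.5, 34), (29.0, 156), (29.5, 336)]
[(28.5, 35), (28.80000000000001, 155), (28.80000000000001, 335)]
136 dddddddcbaooo....o.oooooooooooooooooooooooobcddeee
139 dddcb9oooooo.......ooooooooooooooooo.......oooocdd
142 boooooooooo...oooo555565556555555568ooooo..ooooooo
145 oooooooo......oooo55555555556679aaaaooooo...oooooo
148 oooooo........oooo555555669ec9aaaaaaaoooo......ooo
151 ooo..o........oooo555555689ec9aaaaaa8ooo.........o
154 o..o..o.......oooo555555689dc9aaaaaa8oooo.........
157 ..o...........oooo555555589dc9aaaaaa8ooo..........
160 ..............oooo555554359dc739aaaa8ooo..........
163 .....oo.......oooo555554239ca238aaaa8ooo..........
166 ..............oooo55555423565338aaaa8ooo..........
169 ..............oooo5555543455c347aaaa8ooo..........
172 .......o......oooo5555545555c467aaaa8ooo..........
175 ..............oooo5555545555b467aaaa7ooo..........
178 ..............oooo55555455559457aaaa7ooo..........
181 ..............oooo55555455559467aaaa7ooo..........
184 ..............ooooo5555445559457aaaaoooo..........
187 ..............ooooo555
[... 318 characters left out ...]
....oooooooo55589cc9aa9oooooo.........oo
208 ooooooooo...............489bc99o.............ooooo
211 oooooooooooo..............798.............oooooooo
214 oooooooooooo.oooooooooooooooooooooooooo...oooooooo
217 oooooooooooooooooooooooooooooooooooooooo..oooooooo
220 ooooooooooooooooooooooooooooooooooooooooo..ooooooo
223 oooooooooooooooooooooooooooooooooooooooooo..oooooo
226 fooooooooooooooooooooooooooooooooooooooooooo.ooooo
229 fffeooooooooooooooooooooooooooooooooooooooooo.oooo
232 fffffeoooooooooooooooooooooooooooooooooooooooooooo
235 fffefedooooooooooooooooooooooooooooooooooooooooooo
238 feeeedooooooooooooooooooooooooooooooooooooooooo.oo
241 ooeedooooooooooooooooooooooooooooooooooooooooooo.o
```

The clip now stands flat and symmetric in the notched pocket, and the turntable is within 1° of square. Tapes next.

```bash
python3 - <<'E'
from h import *
plan(.432,-.0345,.15,87.2,360)
E
```

```text
t60.05 at [0.4659 0.156  0.1637] psi -173.5 w 0.799 gf 0.0 | to [ 0.432  -0.0345  0.15  ] d 0.1104 -0.3708 0.0276 yaw 1.1553 j6 -0.18
```

send_rows(
  increments=[
    {"dx": 0.11,"dy": -0.371,"dz": -0.05,"yaw": 1,"claw": -1},
    {"dx": 0.11,"dy": -0.371,"dz": -0.05,"yaw": 1,"claw": -1},
    {"dx": 0.11,"dy": -0.371,"dz": -0.05,"yaw": 1,"claw": -1},
    {"dx": 0.11,"dy": -0.371,"dz": -0.05,"yaw": 1,"claw": -1},
    {"dx": 0.11,"dy": -0.371,"dz": 0.02,"yaw": 1,"claw": -1},
    {"dx": 0.11,"dy": -0.371,"dz": 0.02,"yaw": 1,"claw": -1},
    {"dx": 0.11,"dy": -0.371,"dz": 0.02,"yaw": 1,"claw": -1},
    {"dx": 0.11,"dy": -0.371,"dz": 0.02,"yaw": 1,"claw": -1},
    {"dx": 0.11,"dy": -0.371,"dz": 0.02,"yaw": 1,"claw": -1},
    {"dx": 0.11,"dy": -0.371,"dz": 0.02,"yaw": 1,"claw": -1},
  ],
)

```text
time: 61.3
tool_pos: [0.4327, -0.034, 0.1542]
tool_rot: [-0.001, 0.638, 0.77, -0.0]
contact_force: [-0.5, -0.1, 0.6]
gripper_width: 1.002
grasp_force: 0.0
```

```bash
cat >> h.py <<'E'
def core(im,s,ctr,rad=.08):
    H,S,V=cv2.split(cv2.cvtColor(im,cv2.COLOR_BGR2HSV));m=np.zeros(H.shape,np.uint8)
    th=np.linspace(0,6.28,40);cv2.fillPoly(m,[proj("wrist",np.c_[ctr[0]+rad*np.cos(th),ctr[1]+rad*np.sin(th),0*th+.02],s).astype(np.int32)],1)
    b=(m>0)&(H>8)&(H<25)&(S>60)
    for c in cv2.findContours(b.astype(np.uint8),cv2.RETR_EXTERNAL,cv2.CHAIN_APPROX_NONE)[0]:
        if cv2.contourArea(c)>150:
            w=ray("wrist",c.reshape(-1,2),.025,s)[:,:2];x=np.linalg.lstsq(np.c_[2*w,np.ones(len(w))],(w**2).sum(1),rcond=None)[0]
            print("core",x[:2].round(4),"r",np.sqrt(x[2]+x[:2]@x[:2]).round(4),"rect",cv2.minAreaRect((w*1000).astype(np.float32)))
E
python3 - <<'E'
from h import *
im,s=wpic("w19");print(s["tool_pos"]);core(im,s,(.432,-.0345))
plan(.432,-.0345,.007,87.2,360)
E
```

```text
[ 0.43273484 -0.03399628  0.15419459]
core [ 0.4336 -0.0298] r 0.0172 rect ((433.7444763183594, -29.95513153076172), (33.7900390625, 34.86763000488281), 10.766271591186523)
t61.35 at [ 0.4329 -0.034   0.1545] psi 100.7 w 0.998 gf 0.0 | to [ 0.432  -0.0345  0.007 ] d -0.0007 -0.0016 0.2950 yaw 0.1574 j6 -0.20
```

send_rows(
  increments=[
    {"dx": 0.005,"dy": 0.003,"dz": 0.1,"yaw": 0.157,"claw": -1},
    {"dx": 0.005,"dy": 0.003,"dz": 0.2,"yaw": 0.157,"claw": -1},
    {"dx": 0.005,"dy": 0.003,"dz": 0.27,"yaw": 0.157,"claw": -1},
    {"dx": 0.005,"dy": 0.003,"dz": 0.295,"yaw": 0.157,"claw": -1},
    {"dx": 0.005,"dy": 0.003,"dz": 0.295,"yaw": 0.157,"claw": -1},
    {"dx": 0.005,"dy": 0.003,"dz": 0.295,"yaw": 0.157,"claw": 1},
    {"dx": 0.005,"dy": 0.003,"dz": 0.295,"yaw": 0.157,"claw": 1},
    {"dx": 0.005,"dy": 0.003,"dz": 0.295,"yaw": 0.157,"claw": 1},
    {"dx": 0.005,"dy": 0.003,"dz": 0.295,"yaw": 0.157,"claw": 1},
    {"dx": 0.005,"dy": 0.003,"dz": 0.2,"yaw": 0.157,"claw": 1},
    {"dx": 0.005,"dy": 0.003,"dz": 0.1,"yaw": 0.157,"claw": 1},
    {"dx": -0.28,"dy": 0.391,"dz": 0.1,"yaw": 0.157,"claw": 1},
    {"dx": -0.28,"dy": 0.391,"dz": 0.1,"yaw": 0.157,"claw": 1},
    {"dx": -0.28,"dy": 0.391,"dz": 0.1,"yaw": 0.157,"claw": 1},
    {"dx": -0.28,"dy": 0.391,"dz": 0.1,"yaw": 0.157,"claw": 1},
    {"dx": -0.28,"dy": 0.391,"dz": 0.1,"yaw": 0.157,"claw": 1},
    {"dx": -0.28,"dy": 0.391,"dz": 0.1,"yaw": 0.157,"claw": 1},
    {"dx": -0.28,"dy": 0.391,"dz": 0.1,"yaw": 0.157,"claw": 1},
  ],
)

```text
time: 63.6
tool_pos: [0.6504, -0.1353, 0.1059]
tool_rot: [0.0, 0.725, 0.689, 0.0]
contact_force: [0.2, 0.6, -0.7]
gripper_width: 0.667
grasp_force: 64.6
```

```bash
python3 - <<'E'
from h import *
plan(.6508,-.1351,.014,87.2,360)
im,s=wpic("w20");H,S,V=cv2.split(cv2.cvtColor(im,cv2.COLOR_BGR2HSV))
q=s["tool_rot"];M=R.from_quat([q[1],q[2],q[3],q[0]]).as_matrix()
b=(H>8)&(H<25)&(S>50)&(V>110)
b[:60]=0
for c in cv2.findContours(b.astype(np.uint8),cv2.RETR_EXTERNAL,cv2.CHAIN_APPROX_NONE)[0]:
    if 150<cv2.contourArea(c)<6000:
        w=(ray("wrist",c.reshape(-1,2),s["tool_pos"][2]+.018,s)-s["tool_pos"])@M;print("core in tool mm",cv2.minAreaRect((w[:,:2]*1000).astype(np.float32)),cv2.boundingRect(c))
d=(S>90)&(V<130)&(H<20)
for r in blobs("wrist",cv2.morphologyEx(d.astype(np.uint8),cv2.MORPH_OPEN,np.ones((5,5))),.016,s,lo=2000):print("dark",*r)
E
```

```text
t63.60 at [ 0.6504 -0.1353  0.1059] psi 87.1 w 0.667 gf 64.6 | to [ 0.6508 -0.1351  0.014 ] d 0.0004 0.0007 0.1837 yaw -0.0008 j6 -0.27
core in tool mm ((4.246068000793457, -0.6743946075439453), (34.21006774902344, 34.541446685791016), 0.043191179633140564) (228, 225, 71, 62)
dark [262.9 256. ] [ 0.6469 -0.1952] [53. 54.] -2.9
dark [264.3 168. ] [ 0.6521 -0.1119] [65. 86.] -3.0
```

send_rows(
  increments=[
    {"dx": -0.005,"dy": 0.001,"dz": 0.08,"yaw": 0,"claw": 1},
    {"dx": -0.005,"dy": 0.001,"dz": 0.14,"yaw": 0,"claw": 1},
    {"dx": -0.005,"dy": 0.001,"dz": 0.18,"yaw": 0,"claw": 1},
    {"dx": -0.005,"dy": 0.001,"dz": 0.18,"yaw": 0,"claw": 1},
    {"dx": -0.005,"dy": 0.001,"dz": 0.18,"yaw": 0,"claw": -0.9},
    {"dx": -0.005,"dy": 0.001,"dz": 0.18,"yaw": 0,"claw": -0.9},
    {"dx": -0.005,"dy": 0.001,"dz": 0.18,"yaw": 0,"claw": -0.9},
    {"dx": -0.005,"dy": 0.001,"dz": 0.1,"yaw": 0,"claw": -0.9},
    {"dx": -0.005,"dy": 0.001,"dz": 0,"yaw": 0,"claw": -0.9},
    {"dx": -0.005,"dy": 0.001,"dz": -0.1,"yaw": 0,"claw": -0.9},
    {"dx": -0.005,"dy": 0.001,"dz": -0.1,"yaw": 0,"claw": -0.9},
  ],
)

```text
time: 65.03
tool_pos: [0.655, -0.1395, 0.1622]
tool_rot: [0.005, 0.725, 0.689, 0.003]
contact_force: [-0.4, -0.3, -0.3]
gripper_width: 0.953
grasp_force: 0.0
```

```bash
python3 - <<'E'
from h import *
im,s=wpic("w21");print(s["tool_pos"]);core(im,s,(.6508,-.1351),.05)
H,S,V=cv2.split(cv2.cvtColor(im,cv2.COLOR_BGR2HSV))
plan(.349,-.306,.15,87.2,360)
for v in range(120,300,8):print(v,"".join("#" if S[v,u]<45 and V[v,u]>90 else ("." if V[v,u]<140 else "o") for u in range(170,360,4)))
E
```

```text
[ 0.6550013  -0.1395103   0.16224473]
core [ 0.6503 -0.1337] r 0.0468 rect ((650.1592407226562, -135.01580810546875), (94.3138656616211, 83.41368865966797), 87.03621673583984)
t65.08 at [ 0.6532 -0.1389  0.1587] psi 87.1 w 0.944 gf 0.0 | to [ 0.349 -0.306  0.15 ] d -0.3644 -0.5909 0.0145 yaw -0.0011 j6 -0.78
120 ################################################
128 ############.....................###############
136 ###########......................###############
144 ############.....................###############
152 ############......#########......###############
160 ############....############.....###############
168 ############....###o.....o###....###############
176 ############...###o.......o###...###############
184 ############...###o.......o###..################
192 ############....####oo.oo####...################
200 ############......#########.....################
208 ############....................################
216 ############....................################
224 #############...................################
232 #############...................################
240 ##..#########...................############.###
248 #...#########...................###########....#
256 ....#########...................###########.....
264 .....########...................####....###.....
272 ....#######################............####.....
280 ....#######################.....###...######....
288 ...########################.....#############...
296 ..##########################......###########...
```

```bash
cat >> h.py <<'E'
def tape(im,s,ctr,rad=.045,ztop=.031):
    H,S,V=cv2.split(cv2.cvtColor(im,cv2.COLOR_BGR2HSV));m=np.zeros(H.shape,np.uint8)
    th=np.linspace(0,6.28,40);cv2.fillPoly(m,[proj("wrist",np.c_[ctr[0]+rad*np.cos(th),ctr[1]+rad*np.sin(th),0*th+.016],s).astype(np.int32)],1)
    b=((m>0)&((S<60)&(V>80))).astype(np.uint8);b=cv2.morphologyEx(b,cv2.MORPH_OPEN,np.ones((3,3)))
    for c in cv2.findContours(b,cv2.RETR_EXTERNAL,cv2.CHAIN_APPROX_NONE)[0]:
        if cv2.contourArea(c)>800:
            for z in (ztop,ztop+.01):
                w=ray("wrist",c.reshape(-1,2),z,s)[:,:2];x=np.linalg.lstsq(np.c_[2*w,np.ones(len(w))],(w**2).sum(1),rcond=None)[0]
                print("tape z%.3f"%z,x[:2].round(4),"r",np.sqrt(x[2]+x[:2]@x[:2]).round(4))
E
python3 - <<'E'
from h import *
im,s=lpic("w21");tape(im,s,(.6508,-.1351),.042)
H,S,V=cv2.split(cv2.cvtColor(im,cv2.COLOR_BGR2HSV))
d=((S>75)&(V<150)&(H<20)).astype(np.uint8);d[225:]=0
for r in blobs("wrist",cv2.morphologyEx(d,cv2.MORPH_OPEN,np.ones((5,5))),.016,s,lo=2000):print("dark",*r)
print("corners tray pred",proj("wrist",[[.6488+dx*.9987+dy*.0506,-.174-dx*.0506+dy*.9987,.016] for dx in(-.044,.044) for dy in(-.083,.083)],s).round(1).tolist())
E
```

```text
tape z0.031 [ 0.651 -0.135] r 0.0297
tape z0.041 [ 0.6512 -0.1322] r 0.0286
dark [257.  175.2] [ 0.6499 -0.1374] [ 86. 105.] 87.0
dark [482.8 164.4] [ 0.8886 -0.1382] [ 79. 117.] -77.8
corners tray pred [[220.8, 273.7], [213.3, 130.4], [295.5, 273.2], [301.4, 130.3]]
```

Tape 1 is seated: centre (0.651,−0.135), and a fitted radius of 29.7 mm at z=31 mm puts it down in the recess. Now tape 2.

send_rows(
  increments=[
    {"dx": -0.364,"dy": -0.591,"dz": 0,"yaw": 0,"claw": -1},
    {"dx": -0.364,"dy": -0.591,"dz": 0,"yaw": 0,"claw": -1},
    {"dx": -0.364,"dy": -0.591,"dz": 0,"yaw": 0,"claw": -1},
    {"dx": -0.364,"dy": -0.591,"dz": 0,"yaw": 0,"claw": -1},
    {"dx": -0.364,"dy": -0.591,"dz": 0,"yaw": 0,"claw": -1},
    {"dx": -0.364,"dy": -0.591,"dz": 0.01,"yaw": 0,"claw": -1},
    {"dx": -0.364,"dy": -0.591,"dz": 0.01,"yaw": 0,"claw": -1},
    {"dx": -0.364,"dy": -0.591,"dz": 0.01,"yaw": 0,"claw": -1},
    {"dx": -0.364,"dy": -0.591,"dz": 0.01,"yaw": 0,"claw": -1},
  ],
)

```text
time: 66.2
tool_pos: [0.3479, -0.3046, 0.1498]
tool_rot: [-0.0, 0.724, 0.69, 0.0]
contact_force: [0.1, 0.7, 0.5]
gripper_width: 1.004
grasp_force: 0.0
```

```bash
python3 - <<'E'
from h import *
im,s=wpic("w22");print(s["tool_pos"]);core(im,s,(.349,-.306))
plan(.349,-.306,.007,87.2,360);plan(.6468,-.213,.1,87.2,360)
E
```

```text
[ 0.34794952 -0.30464264  0.1498223 ]
core [ 0.3477 -0.3043] r 0.0172 rect ((347.92010498046875, -304.2707214355469), (33.61923599243164, 34.33368682861328), 87.18598937988281)
t66.25 at [ 0.348  -0.3047  0.15  ] psi 87.2 w 0.997 gf 0.0 | to [ 0.349 -0.306  0.007] d -0.0027 0.0022 0.2860 yaw 0.0001 j6 -0.83
t66.25 at [ 0.348  -0.3047  0.15  ] psi 87.2 w 0.997 gf 0.0 | to [ 0.6468 -0.213   0.1   ] d 0.2123 0.5879 0.1000 yaw 0.0001 j6 -0.43
```

send_rows(
  increments=[
    {"dx": 0.003,"dy": 0,"dz": 0.1,"yaw": 0,"claw": -1},
    {"dx": 0.003,"dy": 0,"dz": 0.2,"yaw": 0,"claw": -1},
    {"dx": 0.003,"dy": 0,"dz": 0.27,"yaw": 0,"claw": -1},
    {"dx": 0.003,"dy": 0,"dz": 0.286,"yaw": 0,"claw": -1},
    {"dx": 0.003,"dy": 0,"dz": 0.286,"yaw": 0,"claw": -1},
    {"dx": 0.003,"dy": 0,"dz": 0.286,"yaw": 0,"claw": 1},
    {"dx": 0.003,"dy": 0,"dz": 0.286,"yaw": 0,"claw": 1},
    {"dx": 0.003,"dy": 0,"dz": 0.286,"yaw": 0,"claw": 1},
    {"dx": 0.003,"dy": 0,"dz": 0.286,"yaw": 0,"claw": 1},
    {"dx": 0.003,"dy": 0,"dz": 0.2,"yaw": 0,"claw": 1},
    {"dx": 0.003,"dy": 0,"dz": 0.1,"yaw": 0,"claw": 1},
    {"dx": 0.212,"dy": 0.588,"dz": 0.1,"yaw": 0,"claw": 1},
    {"dx": 0.212,"dy": 0.588,"dz": 0.1,"yaw": 0,"claw": 1},
    {"dx": 0.212,"dy": 0.588,"dz": 0.1,"yaw": 0,"claw": 1},
    {"dx": 0.212,"dy": 0.588,"dz": 0.1,"yaw": 0,"claw": 1},
    {"dx": 0.212,"dy": 0.588,"dz": 0.1,"yaw": 0,"claw": 1},
    {"dx": 0.212,"dy": 0.588,"dz": 0.1,"yaw": 0,"claw": 1},
    {"dx": 0.212,"dy": 0.588,"dz": 0.1,"yaw": 0,"claw": 1},
    {"dx": 0.212,"dy": 0.588,"dz": 0.1,"yaw": 0,"claw": 1},
  ],
)

```text
time: 68.62
tool_pos: [0.6453, -0.2149, 0.1008]
tool_rot: [0.0, 0.725, 0.689, -0.0]
contact_force: [0.6, -0.6, -1.0]
gripper_width: 0.672
grasp_force: 64.5
```

```bash
python3 - <<'E'
from h import *
plan(.6468,-.213,.014,87.2,360)
im,s=wpic("w23");H,S,V=cv2.split(cv2.cvtColor(im,cv2.COLOR_BGR2HSV))
q=s["tool_rot"];M=R.from_quat([q[1],q[2],q[3],q[0]]).as_matrix()
b=(H>8)&(H<25)&(S>50)&(V>110);b[:60]=0
for c in cv2.findContours(b.astype(np.uint8),cv2.RETR_EXTERNAL,cv2.CHAIN_APPROX_NONE)[0]:
    if 150<cv2.contourArea(c)<6000:
        w=(ray("wrist",c.reshape(-1,2),s["tool_pos"][2]+.018,s)-s["tool_pos"])@M;print("core in tool mm",cv2.minAreaRect((w[:,:2]*1000).astype(np.float32)))
E
```

```text
t68.62 at [ 0.6453 -0.2149  0.1008] psi 87.0 w 0.672 gf 64.5 | to [ 0.6468 -0.213   0.014 ] d 0.0039 0.0028 0.1736 yaw -0.0018 j6 -0.38
core in tool mm ((2.8548059463500977, -0.6541900634765625), (33.862281799316406, 33.88802719116211), 0.039836011826992035)
core in tool mm ((78.12149047851562, 0.7808132171630859), (20.475727081298828, 20.315303802490234), 89.98184967041016)
```

send_rows(
  increments=[
    {"dx": 0,"dy": 0.002,"dz": 0.08,"yaw": 0,"claw": 1},
    {"dx": 0,"dy": 0.002,"dz": 0.13,"yaw": 0,"claw": 1},
    {"dx": 0,"dy": 0.002,"dz": 0.17,"yaw": 0,"claw": 1},
    {"dx": 0,"dy": 0.002,"dz": 0.17,"yaw": 0,"claw": 1},
    {"dx": 0,"dy": 0.002,"dz": 0.17,"yaw": 0,"claw": -0.9},
    {"dx": 0,"dy": 0.002,"dz": 0.17,"yaw": 0,"claw": -0.9},
    {"dx": 0,"dy": 0.002,"dz": 0.17,"yaw": 0,"claw": -0.9},
    {"dx": 0,"dy": 0.002,"dz": 0.1,"yaw": 0,"claw": -0.9},
    {"dx": 0,"dy": 0.002,"dz": 0,"yaw": 0,"claw": -0.9},
    {"dx": 0,"dy": 0.002,"dz": -0.1,"yaw": 0,"claw": -0.9},
    {"dx": 0,"dy": 0.002,"dz": -0.2,"yaw": 0,"claw": -0.9},
    {"dx": 0,"dy": 0.002,"dz": -0.2,"yaw": 0,"claw": -0.9},
    {"dx": 0,"dy": 0.002,"dz": -0.2,"yaw": 0,"claw": -0.9},
  ],
)

```text
time: 70.3
tool_pos: [0.647, -0.2142, 0.1998]
tool_rot: [-0.0, 0.725, 0.689, -0.0]
contact_force: [-0.3, 0.6, 0.2]
gripper_width: 0.952
grasp_force: 0.0
```

```bash
python3 - <<'E'
from h import *
im,s=wpic("w24");print(s["tool_pos"]);tape(im,s,(.6468,-.213),.042);tape(im,s,(.6508,-.1351),.042)
plan(.47,.157,.32,186.5,360)
E
```

```text
[ 0.64697299 -0.21417628  0.19984371]
tape z0.031 [ 0.6463 -0.2131] r 0.0297
tape z0.041 [ 0.6464 -0.2106] r 0.0288
tape z0.031 [ 0.651  -0.1372] r 0.029
tape z0.041 [ 0.651  -0.1371] r 0.0281
t70.35 at [ 0.6464 -0.2139  0.1984] psi 87.1 w 0.949 gf 0.0 | to [0.47  0.157 0.32 ] d 0.7233 -0.3904 -0.2415 yaw -1.1565 j6 -1.47
```

Both tapes are seated. Last, a final numeric check over the organiser.

send_rows(
  increments=[
    {"dx": 0.72,"dy": -0.39,"dz": -0.24,"yaw": -1,"claw": -0.9},
    {"dx": 0.72,"dy": -0.39,"dz": -0.24,"yaw": -1,"claw": -0.9},
    {"dx": 0.72,"dy": -0.39,"dz": -0.24,"yaw": -1,"claw": -0.9},
    {"dx": 0.72,"dy": -0.39,"dz": -0.24,"yaw": -1,"claw": -0.9},
    {"dx": 0.72,"dy": -0.39,"dz": -0.24,"yaw": -1,"claw": -0.9},
    {"dx": 0.72,"dy": -0.39,"dz": -0.24,"yaw": -1,"claw": -0.9},
    {"dx": 0.72,"dy": -0.39,"dz": -0.24,"yaw": -1,"claw": -0.9},
    {"dx": 0.72,"dy": -0.39,"dz": -0.24,"yaw": -1,"claw": -0.9},
    {"dx": 0.72,"dy": -0.39,"dz": -0.24,"yaw": -1,"claw": -0.9},
    {"dx": 0.72,"dy": -0.39,"dz": -0.24,"yaw": -1,"claw": -0.9},
  ],
)

```text
time: 71.6
tool_pos: [0.4704, 0.1547, 0.3185]
tool_rot: [-0.001, 0.062, 0.998, -0.0]
contact_force: [-0.6, 0.3, 0.6]
gripper_width: 0.949
grasp_force: 0.0
```

```bash
python3 - <<'E'
from h import *
im,s=wpic("w25");print(s["tool_pos"])
for b in wood(im,s):print([(float(x),y,float(w)) for x,y,w in b])
for k in range(6):scan(im,s,k,(.075,.09,.1) if k else (.087,),.05,range(-28,29,4))
H,S,V=cv2.split(cv2.cvtColor(im,cv2.COLOR_BGR2HSV))
m=np.zeros(H.shape,np.uint8);th=np.linspace(0,6.28,60);cv2.fillPoly(m,[proj("wrist",np.c_[C[0]+.13*np.cos(th),C[1]+.13*np.sin(th),0*th+.03],s).astype(np.int32)],1)
print("strips");[print(*b) for b in blobs("wrist",(m>0)&(S<25)&(V>150),.054,s,lo=40)]
E
```

```text
[0.47035321 0.15465389 0.31848665]
[(29.8, 36, 26.5), (27.799999999999997, 94, 22.5), (28.19999999999999, 155, 27.5), (27.80000000000001, 214, 29.5), (28.0, 274, 30.0), (27.80000000000001, 334, 26.5)]
[(29.2, 36, 28.5), (28.200000000000003, 95, 25.5), (28.5, 155, 29.0), (28.0, 214, 31.0), (28.19999999999999, 275, 30.5), (27.0, 334, 28.0)]
[(29.2, 36, 29.5), (28.0, 94, 27.0), (28.80000000000001, 155, 30.5), (28.0, 214, 32.0), (28.5, 275, 32.0), (27.5, 334, 30.0)]
[(29.0, 36, 31.0), (28.5, 95, 29.0), (28.80000000000001, 155, 30.5), (28.0, 214, 32.0), (28.0, 274, 33.0), (29.19999999999999, 336, 33.5)]
pocket 0 [-28, -24, -20, -16, -12, -8, -4, 0, 4, 8, 12, 16, 20, 24, 28]
0.087 ['19/84/97', '34/15/121', '81/12/152', '80/10/150', '85/14/112', '102/18/72', '80/9/86', '105/19/82', '75/8/67', '80/9/81', '21/56/86', '18/87/91', '14/100/74', '11/139/81', '11/137/78']
pocket 1 [-28, -24, -20, -16, -12, -8, -4, 0, 4, 8, 12, 16, 20, 24, 28]
0.075 ['16/109/150', '16/106/183', '16/108/189', '17/103/191', '30/9/238', '30/9/238', '30/9/239', '17/69/212', '16/107/190', '16/108/181', '15/111/143', '11
[... 2801 characters left out ...]
19/84/91']
0.09 ['13/121/105', '16/107/186', '16/108/191', '17/88/194', '30/9/240', '30/9/240', '30/9/240', '20/46/223', '17/107/190', '17/108/184', '16/109/169', '15/101/88', '17/109/84', '19/88/122', '18/85/93']
0.1 ['15/115/124', '17/109/178', '16/108/187', '16/109/180', '25/12/238', '27/10/240', '30/9/239', '18/58/214', '16/108/186', '16/106/182', '17/109/159', '17/97/89', '17/108/85', '19/86/119', '17/92/100']
strips
[324.2 251.2] [0.6384 0.2351] [ 7. 67.] -54.4
[240.  248.5] [0.6166 0.101 ] [ 68. 110.] 20.8
[282.4 232. ] [0.5958 0.1716] [ 23. 119.] -1.1
[227.2 187.4] [0.5123 0.0971] [12. 60.] 63.5
[321.7 171.8] [0.5059 0.2394] [13. 59.] -51.2
[270.9 139.4] [0.4494 0.1704] [19. 60.] 8.8
```

```bash
python3 - <<'E'
from plant import manip
print(manip.job_done())
E
```

```text
the job is handed in; nothing more can be done
None
```

I handed the job in at about 72 s, and no pass or fail result came back. By my last camera measurements, all five boxes sit flat in plain pockets, the clip is flat in the notched pocket, both tapes are in the tray recesses, and the notch is within about 2° of the pointer.

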